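Set up the drying pan and rack the staining jars

TASK

Set up the drying pan: lift the orange slide rack out of it and stand it in the small steel tray, then hang the white peg plate by its orange lugs in the pan's bayonet brackets, in through the open yellow entries, and twist it clockwise until the lugs drop fully home in the notches. Then turn every blue staining jar upside down onto a peg of its own, rim resting on the plate. Leave the other things on the bench where they are.

Things in the scene. Friction and masses are not known exactly. Their poses are not given: they have to be found in the camera images.
- pan: round drip pan fixed to the bench, 254 mm across. Origin: centre of its underside, on the bench; z up. Four equal bayonet brackets, 58 mm tall, stand round its rim, open towards the centre. Clockwise from above each has a yellow entry floor, a steel run under a lip, a notch under a green lip, an end stop. Ledges reach 103 to 117 mm from the axis, where their back wall stands
- entry (a point): middle of one yellow entry floor, 28 degrees counterclockwise of the pan's +x, 109 mm from its axis, 40 mm over the bench; open above, 30 mm wide along the rim. The run goes on clockwise from it at the same height. The other three brackets follow every 90 degrees
- notch (a point): middle of the floor of the locking notch on the pan's +x (others on +y, -x, -y), 109 mm from its axis, 33 mm over the bench, so 7 mm lower than the run; 20 mm wide along the rim. The lips over run and notch: underside 54 mm over the bench, reaching in to 106 mm from the axis
- plate: loose white peg plate, 0.3 to 0.5 kg, first flat on the bench: disc 196 mm across, 6 mm thick. Origin: centre of its underside; z up, towards the pegs. Alike every quarter turn but for the handle; any lug may go in any bracket. On the run its underside is 40 mm over the bench, locked 33 mm, its lugs on the pan's x and y axes
- lug (a point): middle of one of the plate's four orange lugs, on its +x at 109 mm (others on +y, -x, -y): 14 mm wide, 6 mm thick, level with the disc, sticking out to 112 mm from the centre
- rack: orange slide rack, 84 x 50 mm, 30 mm tall, with a carrying bar over it: 84 mm long along the rack's x, 10 mm thick, 12 mm tall, its middle 62 mm above the underside; about 120 g. Origin: centre of the underside; z up. At first it stands on the pan's floor (4 mm over the bench), near the middle
- rack_tray: small steel tray fixed to the bench, 110 mm along its x, 150 mm along its y, walls 3 mm thick and 16 mm high. Origin: centre of its underside; its inner floor is 3 mm higher
- handle (a point): middle of the black grip bar over the plate's centre, 60 mm above the plate's underside: 46 mm long along the plate's x, 14 mm thick along its y, 22 mm tall, on a 14 mm steel stem
- peg0 (a point): foot of upright grey drying peg 0 on the plate, on the plate's upper face (6 mm above its underside), 46 mm from the plate's centre along both its x and y; pegs are 24 mm thick, 56 mm tall above the face, round-tipped, along the plate's z
- peg1 (a point): foot of upright grey drying peg 1 on the plate, on the plate's upper face (6 mm above its underside), 46 mm from the plate's centre along both its x and y; pegs are 24 mm thick, 56 mm tall above the face, round-tipped, along the plate's z
- peg2 (a point): foot of upright grey drying peg 2 on the plate, on the plate's upper face (6 mm above its underside), 46 mm from the plate's centre along both its x and y; pegs are 24 mm thick, 56 mm tall above the face, round-tipped, along the plate's z
- peg3 (a point): foot of upright grey drying peg 3 on the plate, on the plate's upper face (6 mm above its underside), 46 mm from the plate's centre along both its x and y; pegs are 24 mm thick, 56 mm tall above the face, round-tipped, along the plate's z
- jar0: square blue plastic staining jar, 44 x 44 mm, 90 mm long, walls and base 3 mm, open at one end, 65 to 120 g; absent in some runs. Origin: the middle of the jar, 45 mm from either end; z along the jar towards its mouth. At first it lies on a flat side on the grey mat, its mouth towards the mat's middle
- jar1: square blue plastic staining jar, 44 x 44 mm, 90 mm long, walls and base 3 mm, open at one end, 65 to 120 g; absent in some runs. Origin: the middle of the jar, 45 mm from either end; z along the jar towards its mouth. At first it lies on a flat side on the grey mat, its mouth towards the mat's middle
- jar2: square blue plastic staining jar, 44 x 44 mm, 90 mm long, walls and base 3 mm, open at one end, 65 to 120 g; absent in some runs. Origin: the middle of the jar, 45 mm from either end; z along the jar towards its mouth. At first it lies on a flat side on the grey mat, its mouth towards the mat's middle
- jar3: square blue plastic staining jar, 44 x 44 mm, 90 mm long, walls and base 3 mm, open at one end, 65 to 120 g; absent in some runs. Origin: the middle of the jar, 45 mm from either end; z along the jar towards its mouth. At first it lies on a flat side on the grey mat, its mouth towards the mat's middle
- wash_bottle: white wash bottle with a red cap, 64 mm across, 170 mm tall, loose, not part of the job; origin at the centre of its underside
- beaker: glass beaker, 76 mm across, 95 mm tall, open above, loose, not part of the job; origin at the centre of its underside
- brush: washing brush lying on the bench, 220 mm long, loose, not part of the job; origin at the centre of its underside
- reagent: amber reagent jar, black lid, 68 mm across, 110 mm tall, loose, not part of the job; origin at the centre of its underside
- dishes: stack of clear petri dishes, 90 mm across, 45 mm tall, loose, not part of the job; origin at the centre of its underside
- tube_rack: green test-tube rack, 220 x 70 x 60 mm, tubes standing to 126 mm, loose, not part of the job; origin at the centre of its underside
There are look-alikes about, which are no part of the job. Several things have the shape of the rack; the one meant has the colours described above.

How it is judged:
On the way, in this order (a step that is already met when the one before it is completed fails the run):
1. the slide rack stands in the steel tray (z of rack in the frame of rack_tray between 0.001 and 0.008 m and angle between rack's own z axis and vertical below 0.1 rad and x of rack in the frame of rack_tray between -0.04 and 0.04 m and y of rack in the frame of rack_tray between -0.055 and 0.055 m), for 0.3 s.
2. the peg plate is locked in the pan: all lugs down in the notches (z of plate in the frame of pan between 0.03 and 0.036 m and horizontal distance between plate and pan below 0.006 m and angle between plate's own z axis and vertical below 0.03 rad and (angle between the x axis of plate and the x axis of pan, either way round below 0.06 rad or angle between the x axis of plate and the y axis of pan, either way round below 0.06 rad)), for 0.3 s.
3. every jar present stands mouth down on a peg (angle between each of jar0, jar1, jar2, jar3's own z axis and vertical above 3.05 rad and z of jar0 in the frame of plate between 0.048 and 0.055 m and linear speed of each of jar0, jar1, jar2, jar3 below 0.02 m/s and (horizontal distance between jar0 and peg0 below 0.014 m or horizontal distance between jar0 and peg1 below 0.014 m or horizontal distance between jar0 and peg2 below 0.014 m or horizontal distance between jar0 and peg3 below 0.014 m) and z of jar1 in the frame of plate between 0.048 and 0.055 m and (horizontal distance between jar1 and peg0 below 0.014 m or horizontal distance between jar1 and peg1 below 0.014 m or horizontal distance between jar1 and peg2 below 0.014 m or horizontal distance between jar1 and peg3 below 0.014 m) and z of jar2 in the frame of plate between 0.048 and 0.055 m and (horizontal distance between jar2 and peg0 below 0.014 m or horizontal distance between jar2 and peg1 below 0.014 m or horizontal distance between jar2 and peg2 below 0.014 m or horizontal distance between jar2 and peg3 below 0.014 m) and z of jar3 in the frame of plate between 0.048 and 0.055 m and (horizontal distance between jar3 and peg0 below 0.014 m or horizontal distance between jar3 and peg1 below 0.014 m or horizontal distance between jar3 and peg2 below 0.014 m or horizontal distance between jar3 and peg3 below 0.014 m)), for 0.2 s.
At the end, for the whole second after the job is handed in: Plate locked: 30 to 36 mm above the pan's underside, centred within 6 mm, level to 0.03 rad, lugs to 0.06 rad. Each jar mouth down to 0.09 rad, its centre within 14 mm of a peg seen from above and 48 to 55 mm over the plate's underside. Slide rack upright on the tray's floor; all at rest (all of step 1 and all of step 2 and all of step 3 and linear speed of plate below 0.02 m/s); the robot touches nothing.
It fails at once if one of the other things on the bench is moved more than 30 mm (distance of any of wash_bottle, beaker, brush, reagent, dishes, tube_rack from where it was at the start of the episode above 0.03 m).
Of jar0, jar1, jar2, jar3 only 3 to 4 are there at a start; the rules pass over those that are not, and their reading is None.
At some moment in a run one of jar0, jar1, jar2, jar3 may be knocked a few centimetres aside while the robot is not near it.
It also fails if it takes over 208 s, if anything falls off the work surface, if the arm or the gripper's body presses on something with over 40 N, if the wrist force passes 120 N, or if a joint passes its speed limit or range.

ROBOT

A 7-joint arm with a two-finger parallel gripper is mounted at the origin on the work surface. World frame = base frame: x ahead of the robot, y to its left, z up, the work surface at z = 0. Lengths are in m, angles in rad, forces in N, time in s.
With the tool pointing down it reaches from about 0.4 to 0.85 m from the base axis. Payload 4.5 kg.
Tool frame: the origin (TCP) lies midway between the tips of the shut fingers; the grasp point (between the pads) lies 19 mm behind it; z points along the fingers, y is the direction in which the jaws open and shut (so a half turn about z gives the same grasp; the last joint's range is limited). The gripper opens to 88 mm and grips with 3 to 60 N. Pads are 18 mm wide; open, the fingers measure 123 mm over their backs; the gripper's body (75 mm by 187 mm) begins 45 mm behind the grasp point.
Start: joints at [1.371, 0.689, -0.195, 1.565, 0.157, 0.902, -0.215], TCP at [0.145, -0.608, 0.239] pointing down, gripper open.
Joint ranges: [-3.01, 3.01], [-0.46, 2.08], [-1.47, 1.51], [0.13, 2.56], [-1, 4.14], [0.04, 2.09], [-2.66, 2.66]. Speed limits (rad/s): [2.57, 2.57, 3.14, 3.14, 3.14, 3.14, 3.14].

INTERFACE

Orientations are given as a unit quaternion [w, x, y, z].
In Python, from station import telemetry, cams, ticket gives the robot as it stands. The module is installed in compiled form; this text tells all that it offers.
- The arm moves only by the tool send_rows, never from a script. Its argument "rows" is a list of rows, each a list of 7 numbers: the turn, a rotation vector about the tool's x, y, z in degrees, then the shift along the tool's x, y, z in m, then the finger opening in m, from 0 to 0.0881. A call has 1 to 10 rows; each row is the pose to reach, as a shift and turn from the pose commanded when the call began, along the tool's axes at that moment; what a row does not reach only later rows make up. A row lasts 1/10 s, in which the tool goes at most 50 mm and 8.59 degrees, less where a joint would pass 70% of its speed; a pose out of reach is approached as far as the arm can. A call with a gripper value outside its range is refused whole. The fingers move at their own pace and stop on an object; "newtons" is the grip in N (left out, the last holds). Time passes only in rows, so rows that repeat a pose let the fingers close. It gives the time, the measured TCP pose, the force and the opening at its end, in the units of the state.
- telemetry.get_state(): the state, without advancing time (a new reading comes with each control period).
- cams.capture(name): name is "scene" or "top"; returns a dict with "image" (384x512x3 uint8, red, green, blue), "depth" (384x512 float32, m along the optical axis (not along the pixel's ray), 0 where there is no reading), "K" (3x3 intrinsics, pixels), "T" (4x4, takes a point from camera to world coordinates). Camera axes: x right, y up, looking along -z (the intrinsics and any distortion apply to the point x, -y, -z); pixel columns grow to the right and rows downward; lengths in m; the calibration is good to about 2 mm. A picture is of the moment at which its call begins.
- ticket.hand_in(): hands the job in, once; it reports no verdict.
The state is a dict: "t": time; "qpos": joint angles; "joint_vel": joint speeds; "joint_torque": joint torques, N m; "position": TCP position; "ee_rot": TCP orientation; "ft_force": force on the tool from outside, world axes, zero at the start; "wrist_torque": the same for the moment, N m; "width": finger opening in m.
Only numpy, scipy, OpenCV 4.12 (cv2) and the standard library are available. Lean on these libraries where they do the work, as an engineer would, in place of code of your own. Each camera call takes 0.05 s, during which the arm holds its last target.

## Working session

There is one attempt and no reset: what is moved stays moved. The work goes in short steps, Python scripts to look and compute and a tool call to move; the robot and the scene stay as the last step left them, time stands still between calls to the robot, and variables do not carry over. Pictures are saved under pics/ and viewed, and the job is handed in when it is done.

Besides the shell and the picture viewer there is one more tool, called as a command line: name --pt "numbers of a row" for each row, then --argument value for the rest. send_rows: Moves the arm, as the interface text tells. Its arguments: {"type":"object","properties":{"rows":{"type":"array"},"newtons":{"type":"number"}},"required":["rows"]}

```bash
mkdir -p pics; ls
cat > h.py <<'E'
import numpy as np, cv2
from station import telemetry, cams, ticket
E
python3 - <<'E'
from h import *
s=telemetry.get_state(); print({k:np.round(v,4).tolist() for k,v in s.items()})
for n in ["scene","top"]:
    c=cams.capture(n); np.savez(f"{n}0.npz",**c); cv2.imwrite(f"pics/{n}0.png",cv2.resize(c["image"][:,:,::-1],(768,576)))
    print(n,c["K"].round(2).tolist(),c["T"].round(4).tolist(), [k for k in c])
E
```

```text
pics
{'t': 0.0, 'qpos': [1.3708, 0.69, -0.1945, 1.5664, 0.1573, 0.9025, -0.2151], 'joint_vel': [-0.0005, 0.0005, -0.0002, -0.0008, 0.0015, 0.0021, 0.0], 'joint_torque': [0.0, -52.7562, -1.2667, -15.3434, -0.0526, 0.0064, 0.0002], 'position': [0.1446, -0.6074, 0.2379], 'ee_rot': [-0.0009, 0.9932, 0.1167, -0.0002], 'ft_force': [0.2256, 0.3329, -0.4439], 'wrist_torque': [-0.0333, 0.0901, -0.0161], 'width': 0.0881}
scene [[368.56, 0.0, 256.21], [0.0, 368.56, 191.17], [0.0, 0.0, 1.0]] [[0.0611, -0.8278, 0.5576, 1.1783], [0.9981, 0.0565, -0.0255, -0.0046], [-0.0104, 0.5581, 0.8297, 1.0863], [0.0, 0.0, 0.0, 1.0]] ['image', 'depth', 'K', 'T']
top [[382.62, 0.0, 253.22], [0.0, 382.62, 195.64], [0.0, 0.0, 1.0]] [[-0.0026, 0.9934, -0.1148, 0.3774], [-1.0, -0.0017, 0.0083, 0.0343], [0.0081, 0.1148, 0.9934, 1.1779], [0.0, 0.0, 0.0, 1.0]] ['image', 'depth', 'K', 'T']
```

View pics/scene0.png

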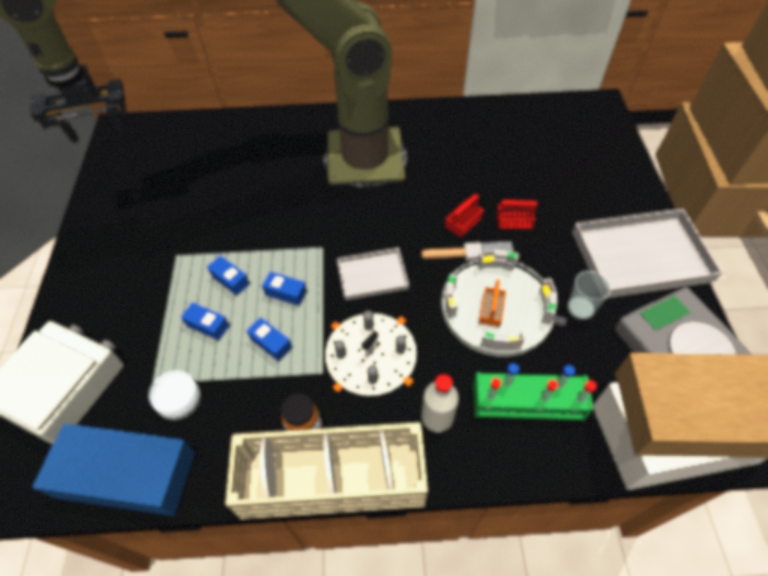

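View pics/top0.png

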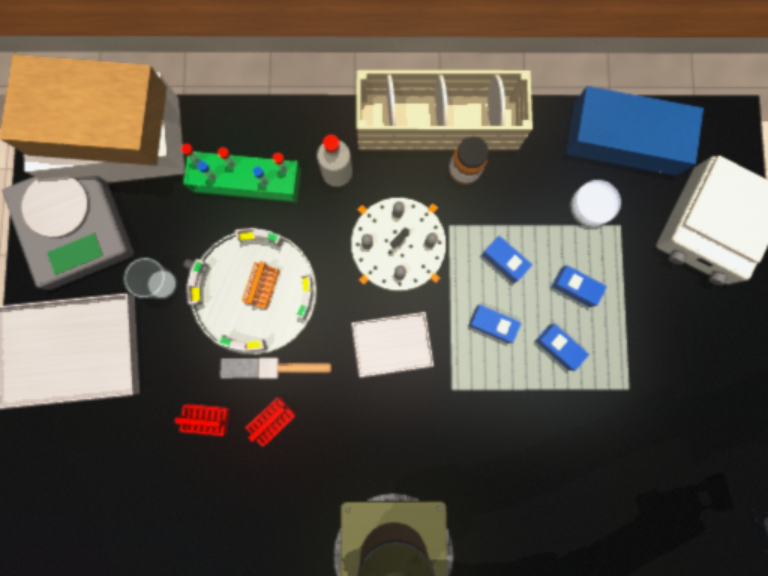

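```bash
cat >> h.py <<'E'
from scipy.spatial.transform import Rotation as R
def load(f): return dict(np.load(f))
def cloud(c):
    v,u=np.mgrid[0:384,0:512]; K=c["K"]; d=c["depth"]
    p=np.stack([(u-K[0,2])/K[0,0]*d,-(v-K[1,2])/K[1,1]*d,-d],-1)
    return p@c["T"][:3,:3].T+c["T"][:3,3]
def ray_plane(c,uv,z):
    K=c["K"];uv=np.atleast_2d(uv).astype(float)
    r=np.stack([(uv[:,0]-K[0,2])/K[0,0],-(uv[:,1]-K[1,2])/K[1,1],-np.ones(len(uv))],-1)@c["T"][:3,:3].T
    o=c["T"][:3,3]; t=(z-o[2])/r[:,2]; return o+r*t[:,None]
def proj(c,P):
    P=np.atleast_2d(P); q=(P-c["T"][:3,3])@c["T"][:3,:3]; K=c["K"]
    return np.stack([K[0,2]+K[0,0]*q[:,0]/-q[:,2],K[1,2]-K[1,1]*q[:,1]/-q[:,2]],-1)
def hsv(c): return cv2.cvtColor(c["image"],cv2.COLOR_RGB2HSV)
def snap(n,f):
    c=cams.capture(n); np.savez(f,**c); return c
def crop(c,u0,v0,u1,v1,s,f):
    im=c["image"][v0:v1,u0:u1,::-1]; cv2.imwrite(f,cv2.resize(im,None,fx=s,fy=s,interpolation=cv2.INTER_CUBIC))
E
python3 - <<'E'
from h import *
a=load("top0.npz"); b=load("scene0.npz")
crop(a,110,130,310,280,4,"pics/t1.png"); crop(a,295,145,425,265,5,"pics/t2.png")
crop(b,200,140,400,265,4,"pics/s1.png")
for c,n in((a,"top"),(b,"scene")):
    P=cloud(c); h=hsv(c)
    # bench z check and objects
    print(n,(c["depth"]==0).sum(), "black bench z med", np.median(P[(h[...,2]<30)&(P[...,0]>0.2)&(P[...,0]<0.7)][:,2]))
    m=((h[...,0]>100)&(h[...,0]<125)&(h[...,1]>150)&(h[...,2]>60)).astype(np.uint8)
    k,l,s,ce=cv2.connectedComponentsWithStats(m)
    for i in range(1,k):
        if s[i,4]>60:
            q=P[l==i]; q=q[q[:,2]>-0.05]; print(s[i],ce[i].round(1),q.mean(0).round(3),np.percentile(q[:,2],[5,50,95]).round(4))
E
```

```text
top 786 black bench z med 0.0007017207992999763
[ 385   58   84   58 3558] [427.2  86.4] [ 0.836 -0.5    0.074] [0.0293 0.074  0.0778]
[324 158  30  28 314] [337.1 171. ] [ 0.582 -0.226  0.051] [0.0401 0.0441 0.0475]
[371 178  33  25 350] [387.6 190.6] [ 0.523 -0.377  0.045] [0.035  0.0437 0.0474]
[314 204  32  24 331] [328.4 214.9] [ 0.45  -0.197  0.051] [0.0401 0.0445 0.048 ]
[360 217  32  29 358] [376.1 232. ] [ 0.4   -0.339  0.043] [0.0384 0.044  0.0476]
scene 795 black bench z med -0.0007329765028660784
[139 172  26  23 255] [151.4 183.2] [ 0.416 -0.335  0.039] [0.0018 0.0422 0.0464]
[176 182  27  20 290] [190.4 192.7] [ 0.465 -0.198  0.038] [0.0182 0.0419 0.0461]
[122 203  30  22 300] [135.8 213.9] [ 0.539 -0.374  0.043] [0.0014 0.0423 0.0461]
[166 213  27  26 301] [180.3 226.9] [ 0.601 -0.223  0.047] [0.0234 0.0427 0.0469]
[338 241   9   9  63] [341.8 245. ] [0.71  0.272 0.074] [-0.0008  0.122   0.128 ]
[375 242   9   9  62] [378.9 246.1] [0.723 0.38  0.079] [-0.0022  0.1219  0.128 ]
[  21  283  106   60 4642] [ 76.1 312. ] [ 0.859 -0.489  0.072] [0.0211 0.0741 0.0775]
```

View pics/t1.png

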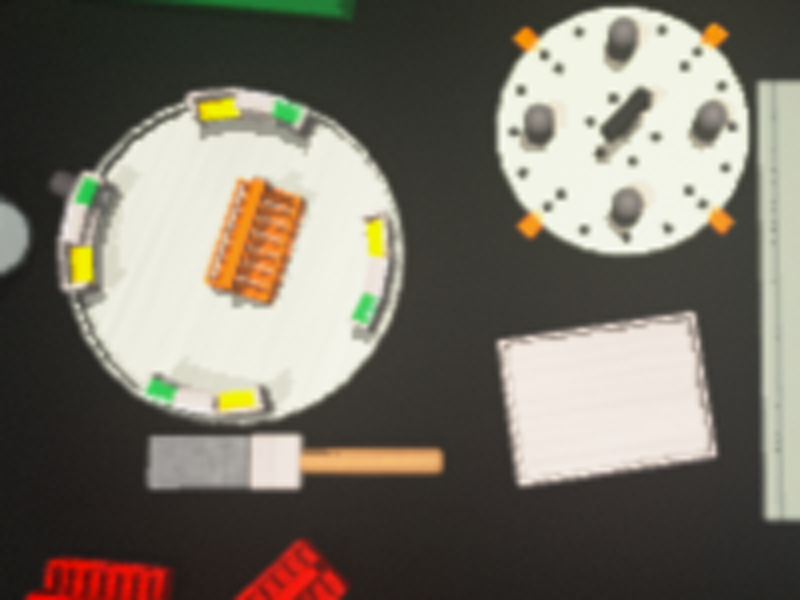

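View pics/t2.png

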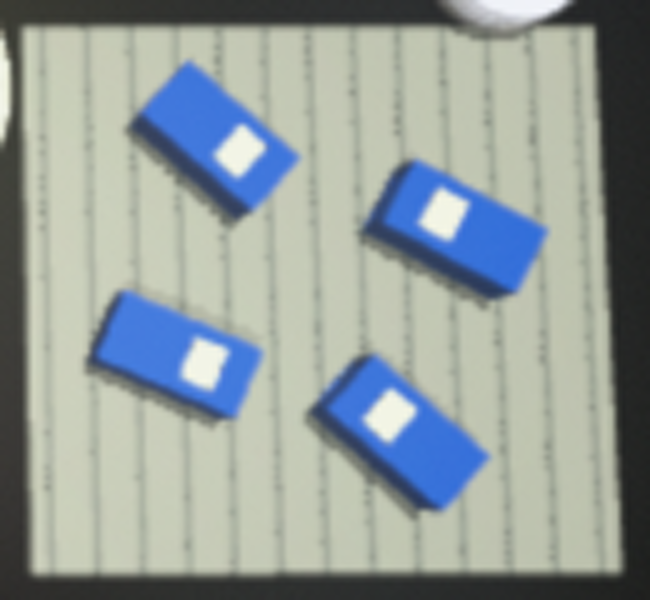

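View pics/s1.png

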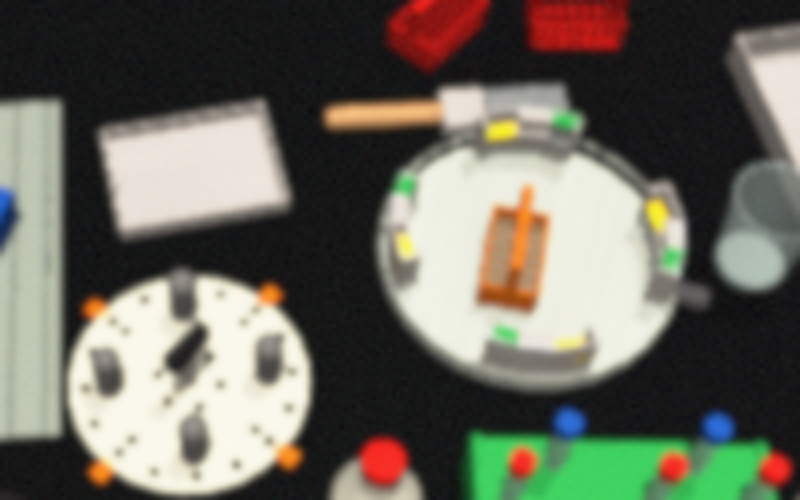

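```bash
cat >> h.py <<'E'
def comps(m,amin):
    k,l,s,ce=cv2.connectedComponentsWithStats(m.astype(np.uint8))
    return [(l==i,s[i],ce[i]) for i in range(1,k) if s[i,4]>=amin]
def hm(c,h0,h1,smin,vmin):
    h=hsv(c); return (h[...,0]>=h0)&(h[...,0]<=h1)&(h[...,1]>=smin)&(h[...,2]>=vmin)
def fitc(p):
    A=np.c_[2*p[:,:2],np.ones(len(p))]; x=np.linalg.lstsq(A,(p[:,:2]**2).sum(1),rcond=None)[0]
    return x[:2],np.sqrt(x[2]+x[:2]@x[:2])
E
python3 - <<'E'
from h import *
for n in("top","scene"):
    c=load(n+"0.npz"); P=cloud(c)
    for nm,rg,z,amin in(("yellow",(24,34,150,120),.040,8),("green",(55,80,120,100),.058,6),("orange",(8,18,180,120),.006,8)):
        for m,s,ce in comps(hm(c,*rg),amin):
            q=P[m]; q=q[(q[:,2]>-.02)]
            w=ray_plane(c,ce,z)[0]
            if .25<w[0]<.85 and s[4]<700: print(n,nm,s[4],ce.round(1),"z",np.percentile(q[:,2],[10,50,90]).round(3),"ray",w.round(4),"cloud",np.median(q,0).round(4))
E
```

```text
top yellow 41 [163.8 157.1] z [0.037 0.04  0.043] ray [0.6267 0.2948 0.04  ] cloud [0.6268 0.2941 0.0403]
top yellow 30 [203.3 189.2] z [0.038 0.041 0.043] ray [0.5286 0.1743 0.04  ] cloud [0.5276 0.1749 0.0408]
top yellow 41 [130.  195.6] z [0.038 0.042 0.045] ray [0.5096 0.3926 0.04  ] cloud [0.5087 0.3924 0.0421]
top yellow 32 [168.5 229.5] z [0.039 0.041 0.043] ray [0.4085 0.2757 0.04  ] cloud [0.4084 0.2755 0.0407]
top green 505 [ 49.3 169. ] z [0.05  0.053 0.055] ray [0.5872 0.6277 0.058 ] cloud [0.5881 0.6305 0.0529]
top green 19 [181.1 157.6] z [0.056 0.058 0.061] ray [0.621  0.2394 0.058 ] cloud [0.62   0.239  0.0576]
top green 20 [131.3 177.7] z [0.057 0.058 0.061] ray [0.5608 0.3851 0.058 ] cloud [0.5599 0.3846 0.0582]
top green 15 [200.5 206.4] z [0.056 0.059 0.061] ray [0.4753 0.1798 0.058 ] cloud [0.4759 0.1809 0.0586]
top green 21 [149.8 227.1] z [0.056 0.059 0.062] ray [0.4151 0.3265 0.058 ] cloud [0.4153 0.3262 0.0588]
top orange 46 [310.9 110.8] z [0.08  0.084 0.088] ray [ 0.783  -0.1591  0.006 ] cloud [ 0.7519 -0.1461  0.084 ]
top orange 22 [240.9 139. ] z [0.001 0
[... 1121 characters left out ...]
loud [0.5668 0.2618 0.0417]
scene orange 18 [267.6 212.7] z [-0.001  0.005  0.008] ray [0.5427 0.0616 0.006 ] cloud [0.5435 0.0616 0.0046]
scene orange 16 [222.8 216.4] z [-0.001  0.001  0.007] ray [ 0.547  -0.0904  0.006 ] cloud [ 0.545 -0.09   0.001]
scene orange 23 [272. 254.] z [0.001 0.005 0.007] ray [0.6951 0.0638 0.006 ] cloud [0.6954 0.0638 0.0053]
scene orange 22 [224.5 258. ] z [0.001 0.005 0.008] ray [ 0.6988 -0.0867  0.006 ] cloud [ 0.6988 -0.0867  0.0049]
scene orange 29 [205.9 281.5] z [0.082 0.086 0.089] ray [ 0.7719 -0.1441  0.006 ] cloud [ 0.8031 -0.1331  0.0858]
scene orange 10 [194.4 284.3] z [0.084 0.087 0.09 ] ray [ 0.7784 -0.1788  0.006 ] cloud [ 0.8087 -0.1653  0.0866]
```

Run:
```python
from h import *
Y=np.array([[.6267,.2948],[.5286,.1743],[.5096,.3926],[.4085,.2757]]);G=np.array([[.621,.2394],[.5608,.3851],[.4753,.1798],[.4151,.3265]])
cy=fitc(Y);cg=fitc(G);print("pan",cy,cg,Y.mean(0),G.mean(0))
pc=(Y.mean(0)+G.mean(0))/2
f=lambda p:np.degrees(np.arctan2(*(p-pc)[:, ::-1].T))
print("Yang-28",(f(Y)-28)%90,"G",f(G)%90, f(G))
for Lg in (np.array([[.6917,.0628],[.6947,-.0858],[.5454,-.0886],[.5429,.0591]]),np.array([[.6951,.0638],[.6988,-.0867],[.547,-.0904],[.5427,.0616]])):
    pl=Lg.mean(0); d=Lg-pl
    print("plate",pl,np.hypot(*d.T),np.degrees(np.arctan2(d[:,1],d[:,0])))
for n in("top","scene"):
    c=load(n+"0.npz"); P=cloud(c); h=hsv(c)
    m=(np.hypot(P[...,0]-.619,P[...,1]+.013)<.04)&(P[...,2]>.058)&(P[...,2]<.085)&(h[...,2]<90)
    q=P[m]; r=cv2.minAreaRect((q[:,:2]*1000).astype(np.float32)); w,v=np.linalg.eigh(np.cov(q[:,:2].T)); print(n,"handle",m.sum(),np.percentile(q[:,2],[5,50,95]),q.mean(0),r,np.degrees(np.arctan2(v[1,1],v[0,1])))
    m=(np.hypot(P[...,0]-pc[0],P[...,1]-pc[1])<.08)&(P[...,2]>.055)&(P[...,2]<.09)
    q=P[m]; r=cv2.minAreaRect((q[:,:2]*1000).astype(np.float32)); w,v=np.linalg.eigh(np.cov(q[:,:2].T)); print(n,"bar",m.sum(),np.percentile(q[:,2],[5,50,95]),q.mean(0),r,np.degrees(np.arctan2(v[1,1],v[0,1])))
    # peg tips
    for ang in (0,90,180,270):
        p0=np.array([.619,-.013])+.065*np.array([np.cos(np.radians(ang)),np.sin(np.radians(ang))])
        m=(np.hypot(P[...,0]-p0[0],P[...,1]-p0[1])<.03)&(P[...,2]>.045)&(P[...,2]<.075); q=P[m]; print(" peg",ang,m.sum(),q.mean(0).round(3),q[:,2].max().round(3))
    # tray: bright pixels below
    m=(h[...,2]>100)&(h[...,1]<60)&(P[...,2]>-.01)&(P[...,2]<.03)&(P[...,0]>.3)&(P[...,0]<.52)&(P[...,1]<.1)&(P[...,1]>-.09)
    m=max(comps(m,100),key=lambda x:x[1][4])[0]
    q=P[m]; r=cv2.minAreaRect((q[:,:2]*1000).astype(np.float32)); print(n,"tray",m.sum(),r,q.mean(0),np.percentile(q[:,2],[5,50,95]))
```

```text
pan (array([0.51776796, 0.28333374]), np.float64(0.1095524374373173)) (array([0.51787018, 0.28252621]), np.float64(0.11149022395931253)) [0.51835 0.28435] [0.51805 0.2827 ]
Yang-28 [67.93271427 67.43909429 66.50814987 66.08004913] G [66.76946548 67.24708936 67.5303241  67.37224348] [ -23.23053452   67.24708936 -112.4696759   157.37224348]
plate [ 0.618675 -0.013125] [0.10534352 0.10517346 0.10519364 0.10468191] [  46.11538617  -43.7094257  -134.15266201  136.37406096]
plate [ 0.6209   -0.012925] [0.10673503 0.10729008 0.10706814 0.10802414] [  45.95847837  -43.44215035 -133.64710591  136.3784342 ]
top handle 50 [0.06718445 0.0702025  0.07444596] [ 0.61538525 -0.01340028  0.07049352] ((615.7232055664062, -13.078336715698242), (10.781759262084961, 39.16072082519531), 46.45427703857422) 138.52563635065889
top bar 120 [0.0645785  0.07244037 0.07541845] [0.52880435 0.26593869 0.07164707] ((529.49951171875, 266.3961486816406), (11.01625919342041, 84.0895004272461), 71.58890533447266) 162.6998494318442
 peg 0 53 [ 0.682 -0.012  0.058] 0.065
 peg 90 52 [0.615 0.051 0.058] 0.064
 peg 180 54 [
[... 313 characters left out ...]
95897 -0.01308284  0.06873672] ((625.7344970703125, -12.468721389770508), (10.911210060119629, 38.68520736694336), 45.87839889526367) 139.00885672342184
scene bar 75 [0.06243345 0.07088532 0.0741336 ] [0.53684774 0.26719779 0.07031342] ((531.8117065429688, 268.9613952636719), (9.77351188659668, 86.4801025390625), 72.98113250732422) 162.640615605314
 peg 0 49 [ 0.691 -0.011  0.056] 0.066
 peg 90 45 [0.624 0.053 0.056] 0.065
 peg 180 45 [ 0.561 -0.013  0.055] 0.064
 peg 270 48 [ 0.627 -0.077  0.056] 0.065
scene tray 1202 ((404.3750305175781, 1.9241561889648438), (130.65402221679688, 158.32164001464844), 8.075082778930664) [0.40743847 0.00119993 0.00404771] [-0.00162963  0.00280093  0.01479967]
```

```bash
cat >> h.py <<'E'
def cur():
    s=telemetry.get_state(); q=s["ee_rot"]; return s,np.array(s["position"]),R.from_quat([q[1],q[2],q[3],q[0]])
def Rdown(yawy):
    # tool z down, tool y at world yaw yawy (deg)
    a=np.radians(yawy); y=np.array([np.cos(a),np.sin(a),0]); z=np.array([0,0,-1.]); x=np.cross(y,z)
    return R.from_matrix(np.c_[x,y,z])
def row(p,Rt,p0=None,R0=None):
    if p0 is None: s,p0,R0=cur()
    d=R0.inv().apply(np.array(p)-p0); rv=(R0.inv()*Rt).as_rotvec(degrees=True)
    print("row",rv.round(2).tolist(),d.round(4).tolist(),"rows>=",round(max(np.linalg.norm(d)/.05,np.linalg.norm(rv)/8.59),1)); return rv,d
def st():
    s,p,r=cur(); m=r.as_matrix(); print("t",round(s["t"],2),"p",p.round(4),"yawy",np.degrees(np.arctan2(m[1,1],m[0,1])).round(2),"z",m[:,2].round(3),"F",np.round(s["ft_force"],1),"w",round(float(s["width"]),4),"q",np.round(s["qpos"],2))
E
python3 - <<'E'
from h import *
st(); row([.45,-.25,.28],Rdown(-2))
E
```

```text
t 0.1 p [ 0.1446 -0.6075  0.238 ] yawy -76.6 z [-0.     0.002 -1.   ] F [0.4 0.1 0.2] w 0.088 q [ 1.37  0.69 -0.19  1.57  0.16  0.9  -0.22]
row [-0.08, -0.05, -74.6] [0.3799, -0.277, -0.0416] rows>= 9.4
```

send_rows --pt "0 0 -8 0.038 -0.028 -0.004 0.088" --pt "0 0 -16 0.076 -0.056 -0.008 0.088" --pt "0 0 -24 0.114 -0.084 -0.013 0.088" --pt "0 0 -32 0.152 -0.112 -0.017 0.088" --pt "0 0 -40 0.19 -0.14 -0.021 0.088" --pt "0 0 -48 0.228 -0.168 -0.025 0.088" --pt "0 0 -56 0.266 -0.196 -0.03 0.088" --pt "0 0 -64 0.304 -0.222 -0.034 0.088" --pt "0 0 -72 0.342 -0.25 -0.038 0.088" --pt "0 0 -74.6 0.38 -0.277 -0.042 0.088"

```text
t: 1.1
position: [0.4509, -0.249, 0.2806]
ee_rot: [-0.0, 0.718, 0.696, -0.0]
ft_force: [-0.3, -0.8, -0.3]
width: 0.0878
```

Run:
```python
from h import *
st(); row([.53,.267,.15],Rdown(72.7))
```

```text
t 1.1 p [ 0.4509 -0.249   0.2806] yawy -1.79 z [-0.001  0.    -1.   ] F [-0.3 -0.8 -0.3] w 0.0878 q [ 0.78  0.53 -0.58  1.83  0.37  0.89  0.  ]
row [-0.03, -0.04, -74.49] [0.5182, 0.0631, 0.1307] rows>= 10.8
```

send_rows --pt "0 0 -8 0.048 0.006 0.012 0.06" --pt "0 0 -16 0.095 0.012 0.024 0.06" --pt "0 0 -24 0.142 0.018 0.036 0.06" --pt "0 0 -32 0.19 0.024 0.048 0.06" --pt "0 0 -40 0.237 0.03 0.06 0.06" --pt "0 0 -48 0.285 0.035 0.072 0.06" --pt "0 0 -56 0.332 0.041 0.084 0.06" --pt "0 0 -64 0.38 0.047 0.096 0.06" --pt "0 0 -70 0.425 0.053 0.107 0.06" --pt "0 0 -74.5 0.47 0.058 0.118 0.06"

```text
t: 2.1
position: [0.5247, 0.2187, 0.1617]
ee_rot: [-0.0, 0.15, 0.989, -0.0]
ft_force: [1.0, -1.1, 0.0]
width: 0.0598
```

Run:
```python
from h import *
st(); row([.530,.267,.047],Rdown(72.7))
```

```text
t 2.1 p [0.5247 0.2187 0.1617] yawy 72.7 z [-0.001 -0.001 -1.   ] F [ 1.  -1.1  0. ] w 0.0598 q [-0.05  0.82 -0.76  1.79  0.75  0.84  0.09]
row [-0.05, -0.02, 0.0] [0.0093, 0.0478, 0.1147] rows>= 2.5
```

send_rows --pt "0 0 0 0.009 0.045 0.02 0.05" --pt "0 0 0 0.009 0.048 0.06 0.05" --pt "0 0 0 0.009 0.048 0.095 0.05" --pt "0 0 0 0.009 0.048 0.114 0.05" --pt "0 0 0 0.009 0.048 0.114 0.05" --pt "0 0 0 0.009 0.048 0.114 0.0" --pt "0 0 0 0.009 0.048 0.114 0.0" --pt "0 0 0 0.009 0.048 0.114 0.0" --pt "0 0 0 0.009 0.048 0.114 0.0" --pt "0 0 0 0.009 0.048 0.114 0.0" --newtons 30

```text
t: 3.1
position: [0.5309, 0.2658, 0.0494]
ee_rot: [0.0, 0.152, 0.988, 0.0]
ft_force: [0.8, 0.2, 0.2]
width: 0.0124
```

Run:
```python
from h import *
st(); c=snap("scene","s1.npz"); crop(c,260,130,420,250,5,"pics/s2.png")
```

```text
t 3.1 p [0.5309 0.2658 0.0494] yawy 72.49 z [ 0.001  0.001 -1.   ] F [0.8 0.2 0.2] w 0.0124 q [-0.19  0.99 -0.64  1.77  0.9   0.69 -0.07]
```

View pics/s2.png

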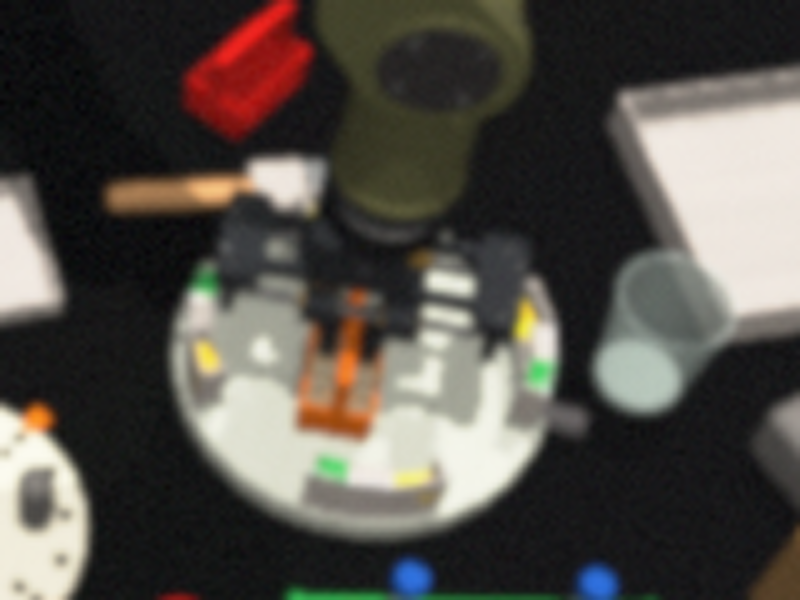

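Run:
```python
from h import *
row([.408,.001,.165],Rdown(8.2))
```

```text
row [0.08, 0.01, 64.29] [0.0375, -0.2895, -0.116] rows>= 7.5
```

send_rows --pt "0 0 0 0 0 0 0.0" --pt "0 0 0 0 0 -0.02 0.0" --pt "0 0 0 0 0 -0.06 0.0" --pt "0 0 0 0 0 -0.1 0.0" --pt "0 0 0 0 0 -0.118 0.0" --pt "0 0 0 0 0 -0.118 0.0" --newtons 30

```text
t: 3.75
position: [0.5317, 0.2667, 0.1693]
ee_rot: [0.002, 0.152, 0.988, 0.002]
ft_force: [0.4, 0.2, -0.7]
width: 0.0097
```

Run:
```python
from h import *
st(); row([.408,.001,.165],Rdown(8.2))
```

```text
t 3.75 p [0.5317 0.2667 0.1693] yawy 72.48 z [ 0.004  0.003 -1.   ] F [ 0.4  0.2 -0.7] w 0.0097 q [-0.12  0.84 -0.77  1.71  0.72  0.89  0.06]
row [0.3, 0.04, 64.28] [0.038, -0.2907, 0.003] rows>= 7.5
```

send_rows --pt "0 0 8 0.004 -0.033 0 0.0" --pt "0 0 16 0.009 -0.07 0 0.0" --pt "0 0 24 0.014 -0.108 0 0.0" --pt "0 0 32 0.019 -0.146 0 0.0" --pt "0 0 40 0.024 -0.184 0 0.0" --pt "0 0 48 0.029 -0.222 0 0.0" --pt "0 0 56 0.034 -0.26 0 0.0" --pt "0.3 0 64.3 0.038 -0.291 0.003 0.0" --pt "0.3 0 64.3 0.038 -0.291 0.003 0.0" --pt "0.3 0 64.3 0.038 -0.291 0.003 0.0"

```text
t: 4.75
position: [0.4062, -0.0008, 0.163]
ee_rot: [-0.001, 0.655, 0.756, -0.003]
ft_force: [0.4, 1.1, -0.6]
width: 0.0095
```

Run:
```python
from h import *
st(); row([.408,.001,.052],Rdown(8.2)); c=snap("scene","s2.npz"); crop(c,180,120,340,240,5,"pics/s3.png")
```

```text
t 4.75 p [ 0.4062 -0.0008  0.163 ] yawy 8.2 z [-0.005 -0.003 -1.   ] F [ 0.4  1.1 -0.6] w 0.0095 q [ 0.16  0.6  -0.42  2.26  0.63  0.4  -0.64]
row [-0.33, 0.14, 0.0] [0.0018, 0.0026, 0.111] rows>= 2.2
```

View pics/s3.png

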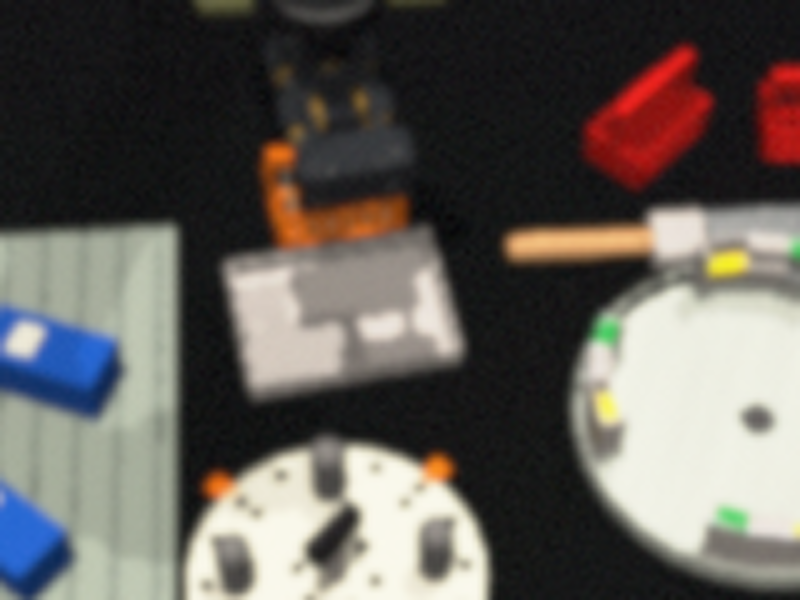

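send_rows --pt "-0.3 0.1 0 0.002 0.003 0.04 0.0" --pt "-0.3 0.1 0 0.002 0.003 0.08 0.0" --pt "-0.3 0.1 0 0.002 0.003 0.105 0.0" --pt "-0.3 0.1 0 0.002 0.003 0.113 0.0" --pt "-0.3 0.1 0 0.002 0.003 0.114 0.0" --pt "-0.3 0.1 0 0.002 0.003 0.114 0.0" --pt "-0.3 0.1 0 0.002 0.003 0.114 0.04" --pt "-0.3 0.1 0 0.002 0.003 0.114 0.04" --pt "-0.3 0.1 0 0.002 0.003 0.114 0.04"

```text
t: 5.7
position: [0.4093, 0.0021, 0.0499]
ee_rot: [0.001, 0.654, 0.756, 0.0]
ft_force: [0.5, -0.6, -0.2]
width: 0.0314
```

Run:
```python
from h import *
st(); row([.50,.0,.24],Rdown(46.2))
```

```text
t 5.7 p [0.4093 0.0021 0.0499] yawy 8.25 z [ 0.001 -0.001 -1.   ] F [ 0.5 -0.6 -0.2] w 0.0314 q [ 0.06  0.85 -0.29  2.33  1.66  0.22 -1.66]
row [0.05, 0.08, -37.95] [-0.0153, 0.0897, -0.19] rows>= 4.4
```

send_rows --pt "0 0 0 0 0 -0.05 0.05" --pt "0 0 0 0 0 -0.1 0.05" --pt "0 0 -8 -0.003 0.02 -0.14 0.05" --pt "0 0 -16 -0.007 0.05 -0.15 0.05" --pt "0 0 -24 -0.01 0.09 -0.15 0.05" --pt "0 0 -32 -0.013 0.12 -0.15 0.05" --pt "0 0 -38 -0.015 0.14 -0.15 0.05" --pt "0 0 -38 -0.015 0.17 -0.15 0.05" --pt "0 0 -38 -0.015 0.2 -0.15 0.05"

```text
t: 6.6
position: [0.6101, 0.0154, 0.2003]
ee_rot: [0.0, 0.372, 0.928, 0.0]
ft_force: [-0.2, 0.2, -0.5]
width: 0.0502
```

Run:
```python
from h import *
st(); row([.6195,-.013,.15],Rdown(46.2));row([.6195,-.013,.042],Rdown(46.2)); 
c=snap("top","t3.npz"); crop(c,180,120,340,240,5,"pics/t3.png")
P=cloud(c); m=hm(c,5,18,180,100)&(P[...,2]>.055)&(P[...,0]<.5)&(P[...,0]>.3); q=P[m]; print(m.sum(), q.mean(0), np.percentile(q[:,2],[5,50,95]))
```

```text
t 6.6 p [0.6101 0.0154 0.2003] yawy 46.34 z [ 0.001  0.    -1.   ] F [-0.2  0.2 -0.5] w 0.0502 q [ 0.38  0.87 -0.93  1.63  0.78  1.06  0.02]
row [0.04, 0.02, 0.14] [-0.0264, -0.0141, 0.0503] rows>= 1.2
row [0.04, 0.02, 0.14] [-0.0263, -0.0142, 0.1583] rows>= 3.2
102 [0.40840338 0.00599394 0.10404287] [0.06832428 0.0716686  0.07598653]
```

View pics/t3.png

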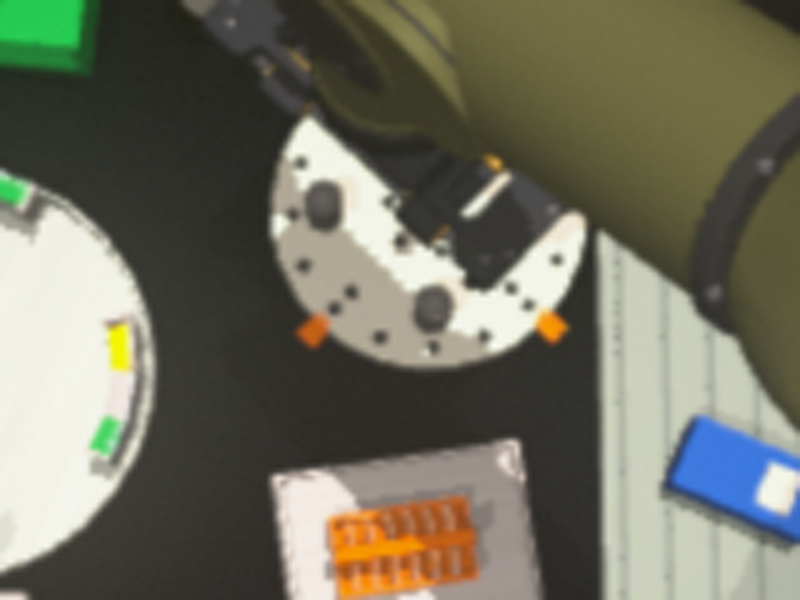

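send_rows --pt "0 0 0 -0.026 -0.014 0.03 0.05" --pt "0 0 0 -0.026 -0.014 0.07 0.05" --pt "0 0 0 -0.026 -0.014 0.11 0.05" --pt "0 0 0 -0.026 -0.014 0.14 0.05" --pt "0 0 0 -0.026 -0.014 0.158 0.05" --pt "0 0 0 -0.026 -0.014 0.158 0.05" --pt "0 0 0 -0.026 -0.014 0.158 0.0" --pt "0 0 0 -0.026 -0.014 0.158 0.0" --pt "0 0 0 -0.026 -0.014 0.158 0.0" --pt "0 0 0 -0.026 -0.014 0.158 0.0" --newtons 50

```text
t: 7.65
position: [0.6189, -0.0128, 0.0431]
ee_rot: [0.001, 0.373, 0.928, 0.0]
ft_force: [-0.5, 0.7, 0.2]
width: 0.0202
```

Run:
```python
from h import *
st()
```

```text
t 7.65 p [ 0.6189 -0.0128  0.0431] yawy 46.19 z [ 0.003 -0.001 -1.   ] F [-0.5  0.7  0.2] w 0.0202 q [ 0.36  1.07 -0.79  1.69  1.    0.83 -0.09]
```

send_rows --pt "0 0 0 0 0 0 0.0" --pt "0 0 0 0 0 0 0.0" --pt "0 0 0 0 0 0 0.0" --pt "0 0 0 0 0 -0.03 0.0" --pt "0 0 0 0 0 -0.07 0.0" --pt "0 0 0 0 0 -0.1 0.0" --pt "0 0 0 0 0 -0.12 0.0" --pt "0 0 0 0 0 -0.12 0.0"

```text
t: 8.45
position: [0.6191, -0.0124, 0.1639]
ee_rot: [0.002, 0.373, 0.928, 0.001]
ft_force: [1.7, -0.0, -3.3]
width: 0.0136
```

Run:
```python
from h import *
st(); c=snap("scene","s4.npz"); crop(c,180,120,340,240,5,"pics/s4.png")
P=cloud(c)
for m,s,ce in comps(hm(c,8,18,180,120),6):
    q=P[m]; w=np.median(q,0); print(ce.round(1),s[4],w.round(4),np.percentile(q[:,2],[20,80]).round(3))
```

```text
t 8.45 p [ 0.6191 -0.0124  0.1639] yawy 46.19 z [ 0.005 -0.    -1.   ] F [ 1.7 -0.  -3.3] w 0.0136 q [ 0.41  0.92 -0.9   1.64  0.83  1.01  0.03]
[257.8 182.6] 29 [0.426  0.0364 0.0074] [0.005 0.147]
[268.  193.5] 6 [0.5444 0.0612 0.1261] [0.125 0.127]
[219.6 196.9] 23 [ 0.5459 -0.0922  0.1237] [0.001 0.126]
[273.2 236.6] 27 [0.6939 0.064  0.1264] [0.124 0.128]
[221.2 240.5] 32 [ 0.6959 -0.0869  0.126 ] [0.121 0.128]
[205.9 281.5] 29 [ 0.8029 -0.133   0.0864] [0.083 0.089]
[194.1 284.1] 11 [ 0.8069 -0.1674  0.0845] [0.083 0.087]
```

View pics/s4.png

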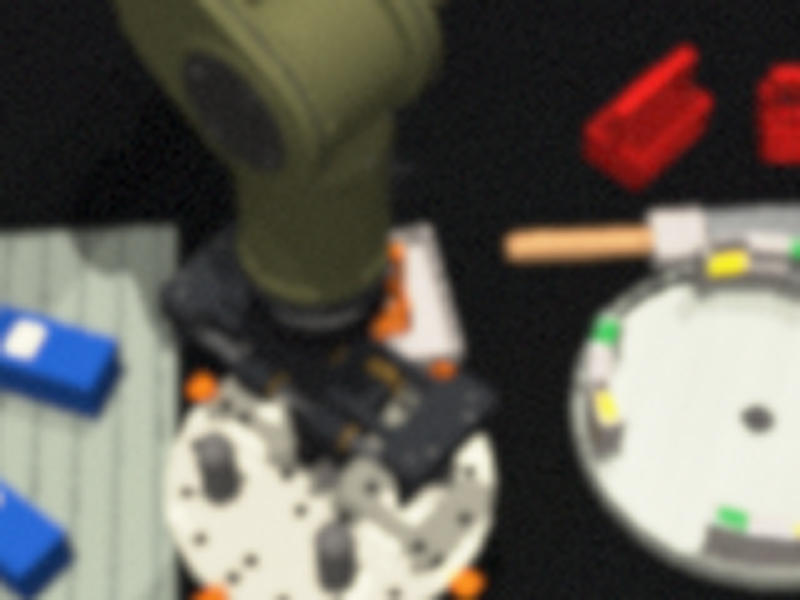

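Run:
```python
from h import *
c=load("top0.npz"); P=cloud(c)
for nm,(u,v) in dict(bottlecap=(220,95),bottle=(224,115),rackgreen=(130,118),rackR=(196,128),beak=(98,185)).items(): print(nm,P[v,u].round(3))
row([.5185,.283,.165],Rdown(5.2))
```

```text
bottlecap [0.771 0.116 0.17 ]
bottle [0.742 0.11  0.087]
rackgreen [0.742 0.395 0.059]
rackR [0.715 0.198 0.046]
beak [0.545 0.499 0.015]
row [0.06, 0.11, 40.99] [0.2768, 0.1447, -0.0036] rows>= 6.2
```

send_rows --pt "0 0 3 0.025 0.013 -0.002 0.0" --pt "0 0 9 0.062 0.032 -0.004 0.0" --pt "0 0 15 0.1 0.052 -0.004 0.0" --pt "0 0 21 0.14 0.073 -0.004 0.0" --pt "0 0 27 0.18 0.094 -0.004 0.0" --pt "0 0 33 0.22 0.115 -0.004 0.0" --pt "0 0 38 0.255 0.133 -0.004 0.0" --pt "0 0.1 41 0.277 0.145 -0.004 0.0" --pt "0 0.1 41 0.277 0.145 -0.004 0.0" --pt "0 0.1 41 0.277 0.145 -0.004 0.0"

```text
t: 9.5
position: [0.5174, 0.2828, 0.1636]
ee_rot: [-0.0, 0.674, 0.739, -0.002]
ft_force: [0.2, -0.7, -4.2]
width: 0.0134
```

Run:
```python
from h import *
st(); 
for n in("scene","top"):
    c=snap(n,n+"5.npz"); crop(c,*((260,130,420,250) if n=="scene" else (90,120,250,240)),5,f"pics/{n}5.png")
    P=cloud(c)
    for m,s,ce in comps(hm(c,8,18,180,120),6):
        q=P[m]; w=np.median(q,0); 
        if w[1]>.13: print(n,ce.round(1),s[4],w.round(4),ray_plane(c,ce,.127)[0].round(4))
```

```text
t 9.5 p [0.5174 0.2828 0.1636] yawy 5.31 z [-0.002 -0.003 -1.   ] F [ 0.2 -0.7 -4.2] w 0.0134 q [-0.19  0.82 -0.7   1.73  0.68  0.85 -1.11]
scene [327.8 156.8] 13 [0.4106 0.2725 0.1268] [0.4117 0.2719 0.127 ]
scene [369.  178.3] 22 [0.5093 0.3889 0.1266] [0.5085 0.388  0.127 ]
scene [304. 187.] 8 [0.5275 0.176  0.1271] [0.528  0.1763 0.127 ]
scene [345.6 210.9] 11 [0.6224 0.291  0.126 ] [0.6236 0.2898 0.127 ]
top [123.2 193.5] 20 [0.5052 0.3804 0.1274] [0.5054 0.3841 0.127 ]
top [163.9 226.8] 26 [0.413  0.2698 0.1274] [0.4134 0.27   0.127 ]
```

View pics/scene5.png

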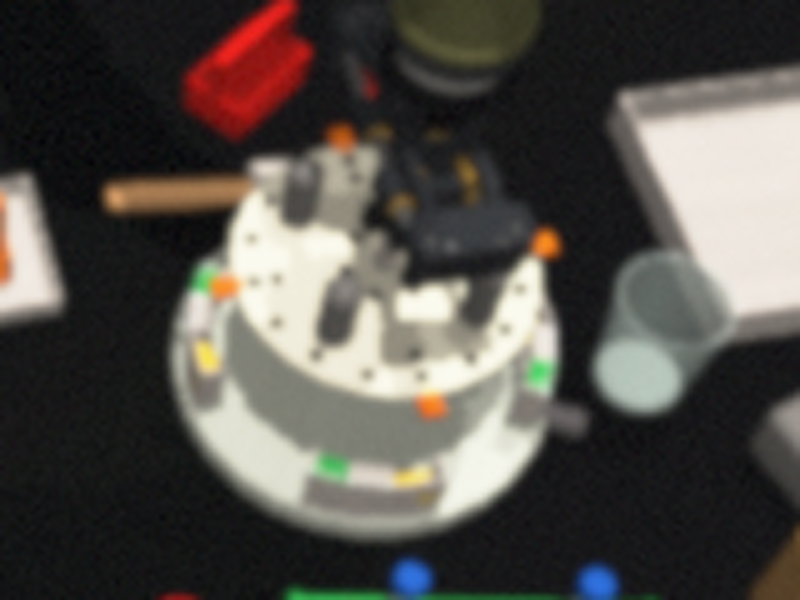

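View pics/top5.png

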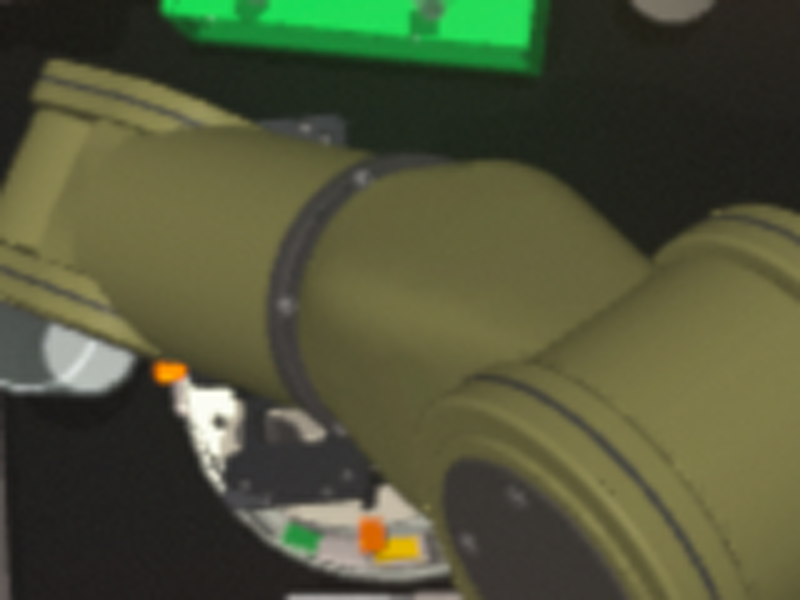

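Run:
```python
from h import *
row([.518,.2845,.087],Rdown(5.2))
```

```text
row [-0.1, 0.14, -0.09] [0.0036, -0.0002, 0.0769] rows>= 1.5
```

send_rows --pt "-0.1 0.1 0 0.003 0 0.03 0.0" --pt "-0.1 0.1 0 0.003 0 0.055 0.0" --pt "-0.1 0.1 0 0.003 0 0.07 0.0" --pt "-0.1 0.1 0 0.003 0 0.077 0.0" --pt "-0.1 0.1 0 0.003 0 0.079 0.0" --pt "-0.1 0.1 0 0.003 0 0.081 0.0" --pt "-0.1 0.1 0 0.003 0 0.081 0.0"

```text
t: 10.3
position: [0.5188, 0.287, 0.0853]
ee_rot: [0.0, 0.674, 0.738, 0.002]
ft_force: [-0.1, -0.8, -3.1]
width: 0.0137
```

Run:
```python
from h import *
st(); 
for n in("scene",):
    c=snap(n,n+"6.npz"); crop(c,*((260,130,420,250) if n=="scene" else (90,120,250,240)),5,f"pics/{n}6.png")
    P=cloud(c)
    for m,s,ce in comps(hm(c,8,18,180,120),4):
        q=P[m]; w=np.median(q,0); 
        if w[1]>.13: print(n,ce.round(1),s[4],w.round(4),ray_plane(c,ce,.046)[0].round(4))
```

```text
t 10.3 p [0.5188 0.287  0.0853] yawy 5.19 z [ 0.003  0.003 -1.   ] F [-0.1 -0.8 -3.1] w 0.0137 q [-0.24  0.92 -0.61  1.77  0.79  0.7  -1.2 ]
scene [325.5 171.7] 6 [0.4146 0.2752 0.0472] [0.4132 0.2757 0.046 ]
scene [363.7 192.1] 12 [0.512  0.3884 0.0509] [0.5076 0.3899 0.046 ]
scene [302.5 200.5] 4 [0.5275 0.1778 0.0478] [0.5271 0.1793 0.046 ]
scene [342.  223.5] 6 [0.6236 0.2934 0.0493] [0.6224 0.2939 0.046 ]
scene [332.8 254.5] 4 [0.7604 0.2271 0.1235] [0.7268 0.2455 0.046 ]
```

View pics/scene6.png

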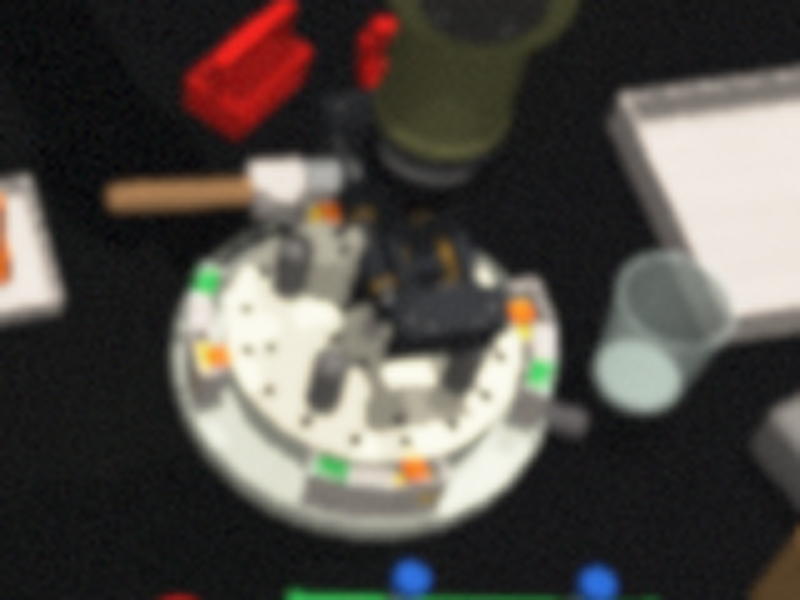

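send_rows --pt "0 0 2 -0.002 0 0 0.0" --pt "0 0 6 -0.002 0 0 0.0" --pt "0 0 10 -0.002 0 0 0.0" --pt "0 0 14 -0.002 0 0 0.0" --pt "0 0 18 -0.002 0 0 0.0" --pt "0 0 22 -0.002 0 0 0.0" --pt "0 0 26 -0.002 0 0 0.0" --pt "0 0 28 -0.002 0 0 0.0" --pt "0 0 28 -0.002 0 0 0.0" --pt "0 0 28 -0.002 0 0 0.0"

```text
t: 11.35
position: [0.5185, 0.2847, 0.0848]
ee_rot: [-0.001, 0.833, 0.554, 0.002]
ft_force: [-0.0, -0.6, -4.2]
width: 0.0135
```

Run:
```python
from h import *
st(); 
for n in("scene",):
    c=snap(n,n+"7.npz"); crop(c,*((260,130,420,250) if n=="scene" else (90,120,250,240)),5,f"pics/{n}7.png")
    P=cloud(c)
    for m,s,ce in comps(hm(c,8,18,180,120),3):
        q=P[m]; w=np.median(q,0); 
        if w[1]>.13: print(n,ce.round(1),s[4],w.round(4),ray_plane(c,ce,.046)[0].round(4))
row([.519,.2838,.082],Rdown(-22.8))
```

```text
t 11.35 p [0.5185 0.2847 0.0848] yawy -22.76 z [ 0.002  0.003 -1.   ] F [-0.  -0.6 -4.2] w 0.0135 q [-0.31  0.9  -0.49  1.78  0.66  0.63 -1.58]
scene [332.8 254.5] 4 [0.7619 0.2262 0.127 ] [0.7268 0.2455 0.046 ]
row [0.05, -0.19, 0.03] [-0.0006, 0.0008, 0.0027] rows>= 0.1
```

View pics/scene7.png

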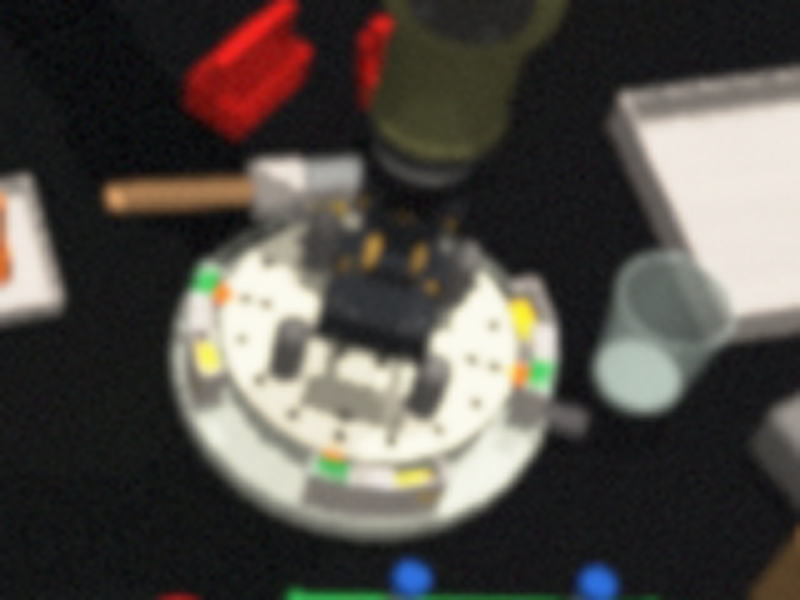

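send_rows --pt "0 -0.2 0 0 0.001 0.002 0.0" --pt "0 -0.2 0 0 0.001 0.004 0.0" --pt "0 -0.2 0 0 0.001 0.006 0.0" --pt "0 -0.2 0 0 0.001 0.007 0.0" --pt "0 -0.2 0 0 0.001 0.008 0.0" --pt "0 -0.2 0 0 0.001 0.009 0.0" --pt "0 -0.2 0 0 0.001 0.009 0.0"

```text
t: 12.1
position: [0.5194, 0.2844, 0.0758]
ee_rot: [0.0, 0.833, 0.553, 0.0]
ft_force: [-1.5, -0.1, -2.1]
width: 0.0134
```

Run:
```python
from h import *
st();
```

```text
t 12.1 p [0.5194 0.2844 0.0758] yawy -22.8 z [ 0.001 -0.001 -1.   ] F [-1.5 -0.1 -2.1] w 0.0134 q [-0.31  0.91 -0.48  1.78  0.67  0.62 -1.59]
```

send_rows --pt "0 0 0 0 0 0 0.05" --pt "0 0 0 0 0 0 0.05" --pt "0 0 0 0 0 0 0.05" --pt "0 0 0 0 0 -0.03 0.05" --pt "0 0 0 0 0 -0.08 0.05" --pt "0 0 0 0 0 -0.13 0.05" --pt "0 0 0 0 0 -0.17 0.05"

```text
t: 12.8
position: [0.5196, 0.2851, 0.2486]
ee_rot: [0.0, 0.833, 0.553, 0.001]
ft_force: [1.1, 0.1, 1.3]
width: 0.0499
```

Run:
```python
from h import *
st(); row([.42,-.1,.30],Rdown(10))
```

```text
t 12.8 p [0.5196 0.2851 0.2486] yawy -22.79 z [ 0.002  0.001 -1.   ] F [1.1 0.1 1.3] w 0.0499 q [-0.22  0.69 -0.64  1.64  0.48  0.96 -1.42]
row [0.13, -0.09, -32.79] [-0.3934, 0.0574, -0.0521] rows>= 8.0
```

send_rows --pt "0 0 -4 -0.045 0.007 -0.006 0.05" --pt "0 0 -8 -0.09 0.013 -0.012 0.05" --pt "0 0 -12 -0.135 0.02 -0.018 0.05" --pt "0 0 -16 -0.18 0.026 -0.024 0.06" --pt "0 0 -20 -0.225 0.033 -0.03 0.06" --pt "0 0 -24 -0.27 0.039 -0.036 0.06" --pt "0 0 -26 -0.3 0.045 -0.042 0.06"

```text
t: 13.5
position: [0.443, -0.0129, 0.2878]
ee_rot: [0.001, 0.687, 0.726, -0.001]
ft_force: [0.5, 0.2, -0.0]
width: 0.06
```

Run:
```python
from h import *
st()
for n in("scene","top"):
    c=snap(n,n+"8.npz"); P=cloud(c)
    cv2.imwrite(f"pics/{n}8.png",cv2.resize(c["image"][:,:,::-1],(768,576)))
    crop(c,*((260,130,420,250) if n=="scene" else (100,135,260,255)),5,f"pics/{n}8c.png")
    m=(np.hypot(P[...,0]-.5185,P[...,1]-.2835)<.092)&(P[...,2]>.03)&(P[...,2]<.05)
    q=P[m]; A=np.c_[q[:,:2]-[.5185,.2835],np.ones(len(q))]; s=np.linalg.lstsq(A,q[:,2],rcond=None)[0]; print(n,"plane tilt",s,len(q))
    for mm,s,ce in comps(hm(c,8,18,180,120),3):
        w=np.median(P[mm],0)
        if w[1]>.13: print(n,"lug",ce.round(1),s[4],ray_plane(c,ce,.039)[0].round(4))
    d=(hsv(c)[...,2]<110)&(np.hypot(P[...,0]-.5185,P[...,1]-.2835)<.09)&(P[...,2]>.07)&(P[...,2]<.11)
    for mm,s,ce in comps(d,8): print(n,"peg/handle",s[4],P[mm].mean(0).round(4),P[mm][:,2].max().round(4))
```

```text
t 13.5 p [ 0.443  -0.0129  0.2878] yawy 3.18 z [-0.001 -0.003 -1.   ] F [ 0.5  0.2 -0. ] w 0.06 q [ 0.51  0.49 -0.88  2.    0.49  0.88 -0.58]
scene plane tilt [-0.00115106  0.00069869  0.0387576 ] 1561
scene lug [332.8 254.5] 4 [0.7237 0.2472 0.039 ]
scene peg/handle 17 [0.4685 0.2539 0.0794] 0.0901
scene peg/handle 16 [0.5033 0.3378 0.0803] 0.092
scene peg/handle 65 [0.5236 0.2807 0.0979] 0.1058
scene peg/handle 13 [0.5529 0.2188 0.0791] 0.0879
scene peg/handle 15 [0.5887 0.3021 0.0799] 0.0866
top plane tilt [-0.00244175  0.00073104  0.03993564] 2549
top lug [147.  103.8] 5 [0.7938 0.3507 0.039 ]
top lug [183. 107.] 3 [0.7837 0.2399 0.039 ]
top lug [181.  162.5] 12 [0.6102 0.2428 0.039 ]
top lug [135.4 179.9] 17 [0.5571 0.3785 0.039 ]
top lug [197. 206.] 3 [0.4782 0.1926 0.039 ]
top lug [153.4 224.4] 10 [0.4237 0.3209 0.039 ]
top peg/handle 19 [0.5707 0.2987 0.081 ] 0.0913
top peg/handle 10 [0.5335 0.2142 0.0825] 0.0893
top peg/handle 60 [0.5145 0.2796 0.1043] 0.1096
top peg/handle 20 [0.4874 0.3329 0.0811] 0.091
top peg/handle 12 [0.4518 0.2479 0.0811] 0.0895
```

View pics/top8.png

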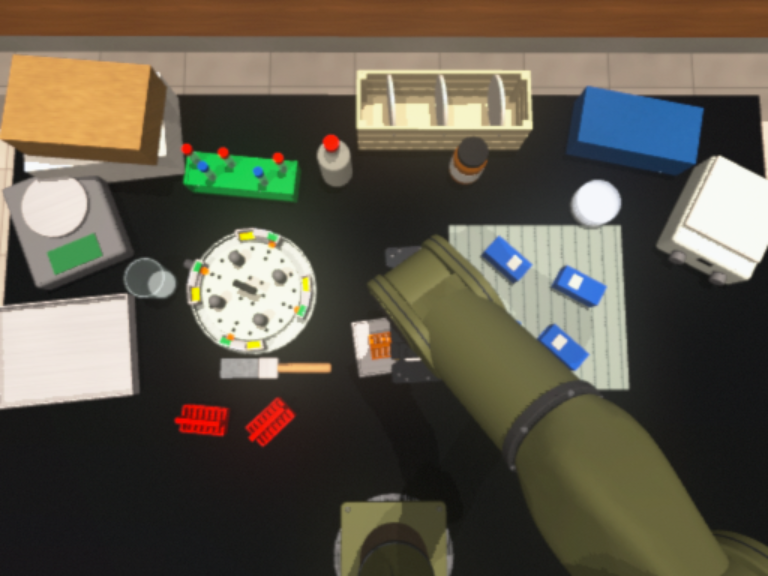

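View pics/top8c.png

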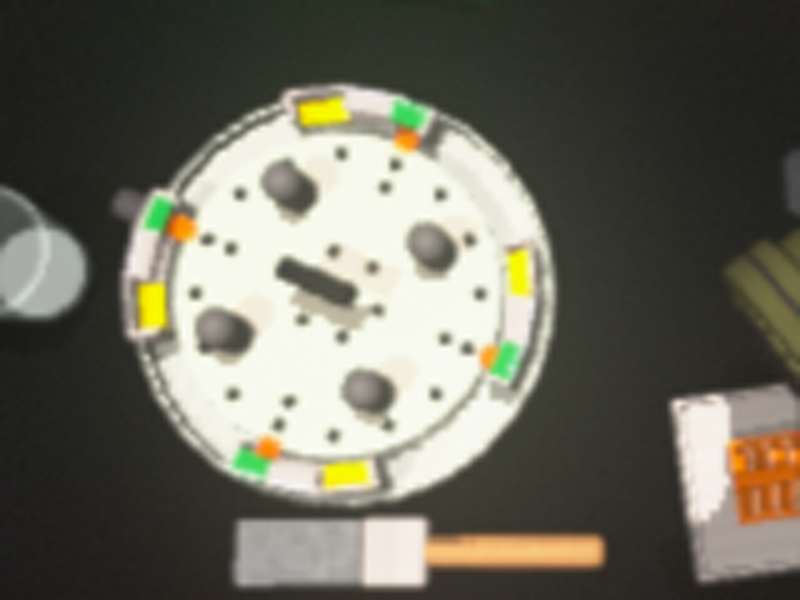

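View pics/scene8.png

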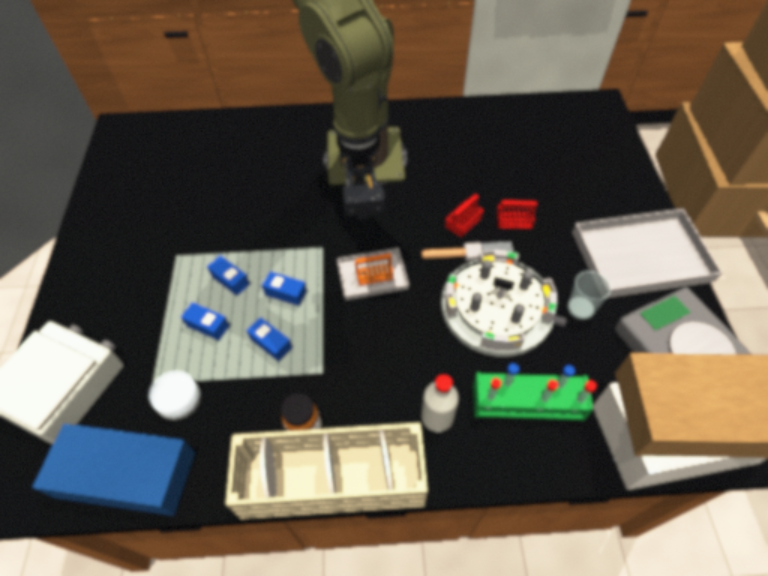

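```bash
cat >> h.py <<'E'
def jars(c,zlo=.036,zhi=.052,ymin=-.5,ymax=-.1):
    P=cloud(c); out=[]
    b=hm(c,100,125,130,50); h=hsv(c); lab=(h[...,1]<70)&(h[...,2]>150)
    m=(P[...,2]>zlo)&(P[...,2]<zhi)&(P[...,0]>.3)&(P[...,0]<.7)&(P[...,1]>ymin)&(P[...,1]<ymax)&(b|lab)
    for mm,s,ce in comps(m,120):
        if b[mm].mean()<.4: continue
        q=P[mm]; r=cv2.minAreaRect((q[:,:2]*1000).astype(np.float32)); (cx,cy),(w,l),a=r
        if w>l: w,l,a=l,w,a+90   # width direction a
        ax=np.radians(a+90); d=np.array([np.cos(ax),np.sin(ax)])
        L=P[mm&lab][:,:2].mean(0) if (mm&lab).any() else q[:,:2].mean(0)
        ctr=np.array([cx,cy])/1000
        if (L-ctr)@d<0: d=-d
        out.append((ctr,np.degrees(np.arctan2(d[1],d[0])),w,l,q[:,2].mean(),s[4],(L-ctr)@d))
    return out
E
python3 - <<'E'
from h import *
for f in("top0","scene0","scene8"):
    c=load(f+".npz")
    for o in jars(c): print(f,o[0].round(4),"head",round(o[1],1),"w,l",round(o[2],1),round(o[3],1),"z",round(o[4],4),o[5],"lab",round(o[6],3))
c=load("top8.npz")
mc=np.array([.519,.2838])
for k,a in enumerate((22.2,112.2,202.2,292.2)):
    p=mc+.06505*np.array([np.cos(np.radians(a)),np.sin(np.radians(a))])
    for f in ("top8","scene8"):
        c=load(f+".npz"); P=np.r_[p,.068]; uv=proj(c,P)[0]
        d=(hsv(c)[...,2]<(125 if f=="top8" else 110)); u0,v0=uv.astype(int); w=np.zeros_like(d); w[v0-9:v0+10,u0-9:u0+10]=1
        cc=comps(d&w,20); ce=max(cc,key=lambda x:x[1][4]); print("ABCD"[k],p.round(4),f,uv.round(1),ce[2].round(1),ce[1][4],ray_plane(c,ce[2],.068)[0].round(4))
E
```

```text
top0 [ 0.5807 -0.2333] head -132.1 w,l 44.9 89.3 z 0.044 410 lab 0.014
top0 [ 0.526  -0.3784] head 61.3 w,l 46.3 88.9 z 0.0439 420 lab 0.013
top0 [ 0.4492 -0.2048] head -113.7 w,l 42.9 90.1 z 0.0444 417 lab 0.016
top0 [ 0.4032 -0.3392] head 47.6 w,l 45.8 90.2 z 0.044 441 lab 0.012
scene0 [ 0.4075 -0.3377] head 48.2 w,l 42.9 90.7 z 0.0432 242 lab 0.011
scene0 [ 0.4537 -0.2023] head -114.0 w,l 45.1 91.3 z 0.0429 269 lab 0.017
scene0 [ 0.5294 -0.3775] head 60.3 w,l 44.8 92.2 z 0.0432 294 lab 0.014
scene0 [ 0.5852 -0.231 ] head -131.8 w,l 45.2 91.5 z 0.0433 315 lab 0.016
scene8 [ 0.4075 -0.3381] head 47.0 w,l 42.8 89.7 z 0.0431 239 lab 0.013
scene8 [ 0.4538 -0.2034] head -113.8 w,l 44.7 90.8 z 0.043 267 lab 0.016
scene8 [ 0.5303 -0.377 ] head 62.1 w,l 45.5 92.2 z 0.0432 296 lab 0.013
scene8 [ 0.5862 -0.2308] head -132.4 w,l 43.2 92.1 z 0.0432 320 lab 0.018
A [0.5792 0.3084] top8 [156.7 170.9] [159.2 173.6] 37 [0.5711 0.3007 0.068 ]
A [0.5792 0.3084] scene8 [345.1 208.2] [343.9 210.5] 31 [0.5875 0.3026 0.068 ]
B [0.4944 0.344 ] top8 [143.6 199.7] [145.6 202. ] 43 [0.4876 0.3381 0.068 ]
B [0.4944 0.344 ] scene8 [350.7 185.9] [355.4 178.9] 56 [0.4666 0.3657 0.068 ]
C [0.4588 0.2592] top8 [172.5 211.8] [175.2 214.1] 24 [0.4521 0.2512 0.068 ]
C [0.4588 0.2592] scene8 [323.9 178.7] [322.9 180.8] 33 [0.4671 0.2546 0.068 ]
D [0.5436 0.2236] top8 [185.4 182.9] [187.6 185.8] 27 [0.535 0.217 0.068]
D [0.5436 0.2236] scene8 [317.3 200.3] [316.3 202.9] 31 [0.5533 0.2189 0.068 ]
```

Run:
```python
from h import *
mc=np.array([.519,.2838])
for f in ("top8","scene8"):
    c=load(f+".npz"); P=cloud(c); E=[]
    for k,a in enumerate((22.2,112.2,202.2,292.2)):
        p=mc+.06505*np.array([np.cos(np.radians(a)),np.sin(np.radians(a))])
        m=(np.hypot(P[...,0]-p[0],P[...,1]-p[1])<.025)&(P[...,2]>.055)&(P[...,2]<.11)
        q=P[m]; top=q[q[:,2]>q[:,2].max()-.006]
        E.append(top.mean(0)[:2]-p); print(f,"ABCD"[k],len(q),q[:,2].max().round(4),"tip",top.mean(0).round(4),len(top),"y-range of all",q[:,1].min().round(4),q[:,1].max().round(4),"pred",(p[1]-.012).round(4),(p[1]+.012).round(4),"x",q[:,0].min().round(4),q[:,0].max().round(4),"pred",(p[0]-.012).round(4),(p[0]+.012).round(4))
    print(np.mean(E,0))
    # handle
    m=(np.hypot(P[...,0]-mc[0],P[...,1]-mc[1])<.04)&(P[...,2]>.099)&(P[...,2]<.115); q=P[m]; print("handle",q.mean(0),cv2.minAreaRect((q[:,:2]*1000).astype(np.float32)))
```

```text
top8 A 78 0.0971 tip [0.5765 0.3044 0.0938] 34 y-range of all 0.2937 0.3165 pred 0.2964 0.3204 x 0.565 0.5871 pred 0.5672 0.5912
top8 B 76 0.098 tip [0.4923 0.3405 0.095 ] 25 y-range of all 0.3299 0.3508 pred 0.332 0.356 x 0.4803 0.5032 pred 0.4824 0.5064
top8 C 69 0.0984 tip [0.4572 0.257  0.095 ] 26 y-range of all 0.2448 0.268 pred 0.2472 0.2712 x 0.4453 0.4659 pred 0.4468 0.4708
top8 D 70 0.0979 tip [0.5407 0.222  0.0943] 30 y-range of all 0.2095 0.2328 pred 0.2116 0.2356 x 0.5291 0.5519 pred 0.5316 0.5556
[-0.00233299 -0.00280452]
handle [0.51640019 0.28072686 0.10426977] ((516.704345703125, 281.3581237792969), (46.16923904418945, 13.671066284179688), 66.94674682617188)
scene8 A 77 0.0964 tip [0.5816 0.3081 0.0929] 20 y-range of all 0.2957 0.3197 pred 0.2964 0.3204 x 0.572 0.5923 pred 0.5672 0.5912
scene8 B 77 0.0996 tip [0.4972 0.3408 0.096 ] 6 y-range of all 0.3316 0.3528 pred 0.332 0.356 x 0.4849 0.5076 pred 0.4824 0.5064
scene8 C 75 0.0963 tip [0.4608 0.2591 0.0924] 19 y-range of all 0.2469 0.2701 pred 0.2472 0.2712 x 0.4514 0.4741 pred 0.4468 0.4708
scene8 D 73 0.0986 tip [0.5462 0.2243 0.094 ] 9 y-range of all 0.2121 0.2352 pred 0.2116 0.2356 x 0.5365 0.556 pred 0.5316 0.5556
[ 0.00243022 -0.00071908]
handle [0.52098759 0.28339593 0.10305644] ((520.312255859375, 283.64031982421875), (45.427391052246094, 16.79305648803711), 69.67386627197266)
```

```bash
cat >> h.py <<'E'
def Rt(head,phi,sgn):
    # tool z = heading*sin(phi) - z*cos(phi); tool y yaw = head+sgn*90
    t=np.radians(head);p=np.radians(phi)
    z=np.array([np.cos(t)*np.sin(p),np.sin(t)*np.sin(p),-np.cos(p)])
    a=t+sgn*np.pi/2; y=np.array([np.cos(a),np.sin(a),0]); return R.from_matrix(np.c_[np.cross(y,z),y,z])
def pick(ctr,th,sgn,phi=45,off=.020,zg=.025):
    m=np.array([np.cos(np.radians(th)),np.sin(np.radians(th)),0]); r=Rt(th,phi,sgn); a=r.as_matrix()[:,2]
    g=np.r_[ctr,zg]-off*m; return g+.019*a,r,a
PEG=dict(A=(.579,.307),B=(.4945,.3428),C=(.4588,.2579),D=(.5436,.2223))
def place(peg,h,sgn,phi=45,off=.020,dz=0.,zfin=.084):
    # jar centre over peg, mouth down; jar centre height zfin+dz; tool pitched phi below horizontal
    r=Rt(h,90-phi,-sgn); a=r.as_matrix()[:,2]
    g=np.r_[PEG[peg],zfin+dz+off]; return g+.019*a,r,a
J=dict(J1=((.583,-.232),-132.1,1),J2=((.528,-.3778),61.2,-1),J3=((.4515,-.2037),-113.8,1),J4=((.4055,-.3385),47.5,-1))
E
python3 - <<'E'
from h import *
p,r,a=pick(*J["J4"]); print(p,a); st(); row(p-.10*a+[0,0,.06],r)
p2,r2,a2=place("A",28,-1); print(p2,a2,(r.inv()*r2).as_rotvec(degrees=True))
E
```

```text
[ 0.40106477 -0.3433402   0.01156497] [ 0.47771442  0.5213338  -0.70710678]
t 13.6 p [ 0.4435 -0.0147  0.2878] yawy 2.76 z [-0.    -0.004 -1.   ] F [ 0.2 -0.3 -0.1] w 0.06 q [ 0.51  0.49 -0.87  2.    0.49  0.88 -0.59]
row [-17.7, 42.82, 42.9] [-0.3754, -0.1084, 0.1471] rows>= 8.3
[0.59086243 0.31330736 0.09056497] [ 0.62433823  0.33196653 -0.70710678] [   0.          -20.05180675 -165.03114469]
```

send_rows --pt "-1.8 4.3 4.3 -0.038 -0.011 0.015 0.06" --pt "-3.5 8.6 8.6 -0.075 -0.022 0.029 0.06" --pt "-5.3 12.9 12.9 -0.113 -0.033 0.044 0.06" --pt "-7.1 17.1 17.2 -0.15 -0.043 0.059 0.06" --pt "-8.9 21.4 21.5 -0.188 -0.054 0.074 0.06" --pt "-10.6 25.7 25.7 -0.225 -0.065 0.088 0.06" --pt "-12.4 30 30 -0.263 -0.076 0.103 0.06" --pt "-14.2 34.3 34.3 -0.3 -0.087 0.118 0.06" --pt "-16 38.5 38.6 -0.338 -0.098 0.132 0.06" --pt "-17.7 42.8 42.9 -0.375 -0.108 0.147 0.06"

```text
t: 14.6
position: [0.3579, -0.3923, 0.1403]
ee_rot: [-0.157, 0.844, 0.372, 0.352]
ft_force: [1.4, 0.6, 0.7]
width: 0.06
```

Run:
```python
from h import *
p,r,a=pick(*J["J4"]); st(); row(p-.06*a,r); row(p,r)
c=snap("top","t9.npz"); cv2.imwrite("pics/t9.png",cv2.resize(c["image"][:,:,::-1],(768,576)))
```

```text
t 14.6 p [ 0.3579 -0.3923  0.1403] yawy -42.34 z [ 0.478  0.527 -0.703] F [1.4 0.6 0.7] w 0.06 q [ 1.68  1.16 -1.05  1.75  0.22  0.79  0.05]
row [-0.19, -0.35, 0.04] [-0.0453, -0.001, 0.0769] rows>= 1.8
row [-0.19, -0.35, 0.04] [-0.0457, -0.0008, 0.1369] rows>= 2.9
```

View pics/t9.png

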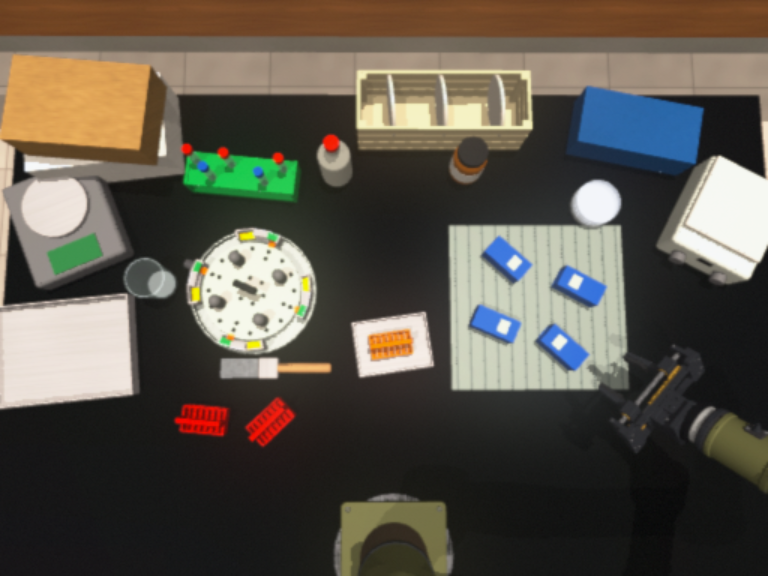

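send_rows --pt "0 -0.3 0 -0.03 -0.001 0.03 0.06" --pt "0 -0.3 0 -0.045 -0.001 0.07 0.06" --pt "0 -0.3 0 -0.0455 -0.001 0.1 0.06" --pt "0 -0.3 0 -0.0455 -0.001 0.125 0.06" --pt "0 -0.3 0 -0.0455 -0.001 0.135 0.06" --pt "0 -0.3 0 -0.0455 -0.001 0.137 0.06" --pt "0 -0.3 0 -0.0455 -0.001 0.137 0.06" --newtons 25

```text
t: 15.35
position: [0.4008, -0.3416, 0.0124]
ee_rot: [-0.155, 0.845, 0.375, 0.348]
ft_force: [0.5, 0.4, 0.2]
width: 0.0597
```

Run:
```python
from h import *
p,r,a=pick(*J["J4"]); st(); row(p,r)
c=snap("top","t10.npz"); crop(c,300,130,480,265,4.4,"pics/t10.png")
```

```text
t 15.35 p [ 0.4008 -0.3416  0.0124] yawy -42.08 z [ 0.472  0.524 -0.709] F [0.5 0.4 0.2] w 0.0597 q [ 1.54  1.33 -0.92  1.82  0.33  0.51  0.03]
row [-0.32, 0.17, 0.27] [-0.0014, 0.0014, -0.0002] rows>= 0.1
```

View pics/t10.png

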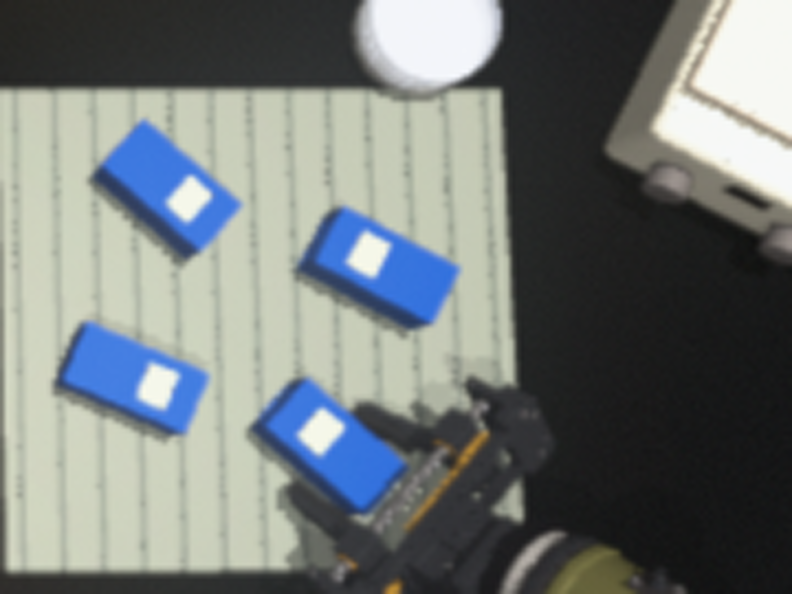

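send_rows --pt "0 0 0 0 0 0 0.03" --pt "0 0 0 0 0 0 0.03" --pt "0 0 0 0 0 0 0.03" --pt "0 0 0 0 0 0 0.03" --pt "0 0 0 0 0 0 0.03" --pt "0 0 0 -0.028 0 -0.028 0.03" --pt "0 0 0 -0.06 0 -0.06 0.03" --pt "0 0 0 -0.09 0 -0.09 0.03" --pt "0 0 0 -0.12 0 -0.12 0.03" --pt "0 0 0 -0.14 0 -0.14 0.03"

```text
t: 16.4
position: [0.2662, -0.4894, 0.0126]
ee_rot: [-0.156, 0.845, 0.374, 0.349]
ft_force: [1.1, 0.0, -0.4]
width: 0.0439
```

Run:
```python
from h import *
st()
row([.45,-.25,.24],Rdown(0)); row([.45,-.25,.24],Rdown(-42.5))
c=snap("top","t11.npz"); crop(c,300,130,480,265,4.4,"pics/t11.png")
```

```text
t 16.4 p [ 0.2662 -0.4894  0.0126] yawy -42.18 z [ 0.473  0.524 -0.708] F [ 1.1  0.  -0.4] w 0.0439 q [ 1.78  1.38 -0.96  1.49  0.33  0.97  0.26]
row [16.44, -42.87, -39.99] [0.3735, -0.0248, 0.0515] rows>= 7.6
row [-0.21, -44.93, 0.27] [0.3735, -0.0248, 0.0515] rows>= 7.6
```

View pics/t11.png

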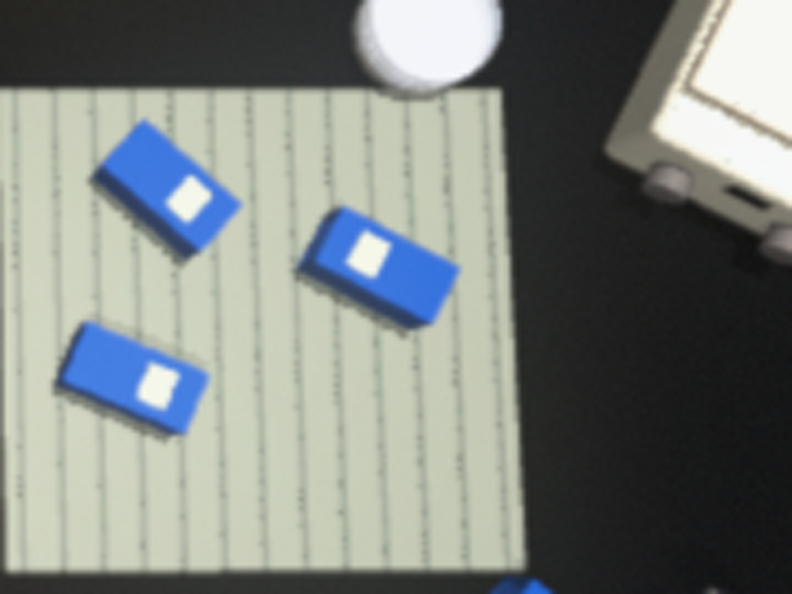

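Run:
```python
from h import *
s,p,r=cur(); print(r.as_matrix().round(3)); row(p+[0.03,0.03,.2],r); row([.42,-.30,.25],Rdown(-42.5))
```

```text
[[ 0.48   0.737  0.475]
 [ 0.522 -0.676  0.52 ]
 [ 0.705 -0.002 -0.709]]
row [0.0, 0.0, 0.0] [0.171, 0.0015, -0.112] rows>= 4.1
row [-0.09, -44.82, -0.03] [0.343, -0.0155, 0.0061] rows>= 6.9
```

send_rows --pt "0 0 0 0.028 0 -0.028 0.03" --pt "0 0 0 0.06 0 -0.06 0.03" --pt "0 0 0 0.09 0 -0.09 0.03" --pt "0 -7 0 0.13 0 -0.08 0.03" --pt "0 -15 0 0.18 -0.005 -0.07 0.03" --pt "0 -23 0 0.22 -0.01 -0.05 0.03" --pt "0 -31 0 0.26 -0.012 -0.035 0.03" --pt "0 -39 0 0.3 -0.015 -0.02 0.03" --pt "0 -45 0 0.343 -0.016 0.0 0.03" --pt "0 -45 0 0.343 -0.016 0.006 0.03"

```text
t: 17.45
position: [0.4301, -0.2839, 0.2539]
ee_rot: [0.002, 0.91, 0.415, 0.002]
ft_force: [0.2, -0.4, -0.6]
width: 0.044
```

Run:
```python
from h import *
st()
for n in("scene","top"):
    c=snap(n,n+"12.npz"); P=cloud(c); crop(c,*((90,80,250,200) if n=="scene" else (290,150,450,270)),5,f"pics/{n}12.png")
```

```text
t 17.45 p [ 0.4301 -0.2839  0.2539] yawy -40.99 z [ 0.006 -0.002 -1.   ] F [ 0.2 -0.4 -0.6] w 0.044 q [ 0.91  0.59 -0.66  1.87  0.47  0.84 -0.71]
```

View pics/scene12.png

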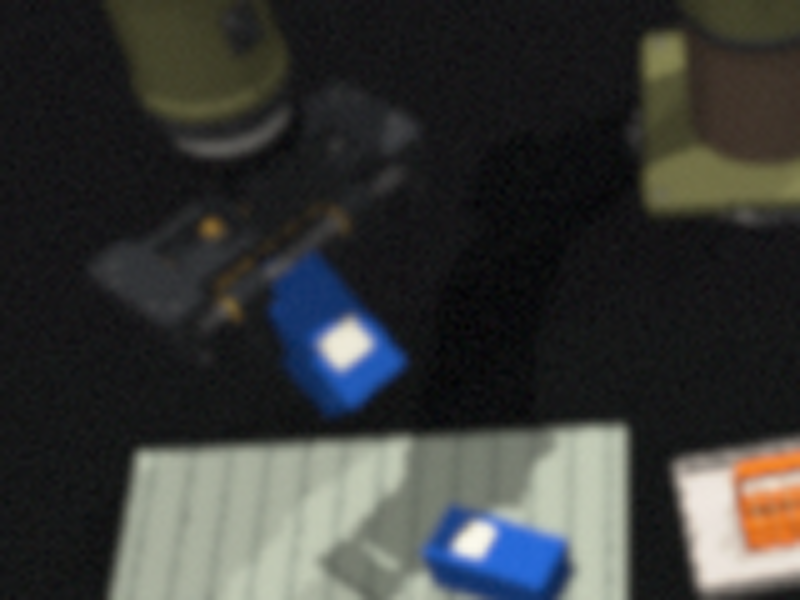

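View pics/top12.png

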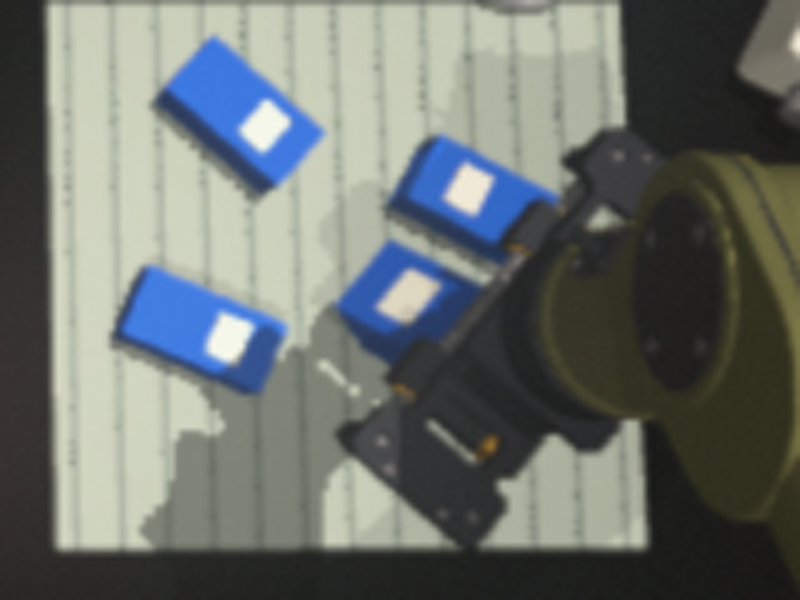

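```bash
cat >> h.py <<'E'
def held(c,lo=.12):
    # blue points of the held jar, in the tool frame (grasp point origin)
    s,p,r=cur(); P=cloud(c); b=hm(c,100,125,130,30); h=hsv(c); lab=(h[...,1]<90)&(h[...,2]>130)
    m=(b|lab)&(P[...,2]>lo)&(np.linalg.norm(P-p,axis=-1)<.11)
    cc=comps(m,30); m=max(cc,key=lambda x:(x[0]&b).sum())[0]
    q=r.inv().apply(P[m]-p)+[0,0,.019]; return q
E
python3 - <<'E'
from h import *
for n in("scene","top"):
    c=load(n+"12.npz"); q=held(c)
    # expected jar axis (to mouth) in tool frame: pick: m in tool frame with r=Rt(th,45,-1)
    r=Rt(0,45,-1); ax=r.inv().apply([1,0,0]); up=r.inv().apply([0,0,1])
    along=q@ax; u=q@up; y=q[:,1]
    print(n,len(q),"axis",ax.round(2),"along",np.percentile(along,[1,5,50,95,99]).round(4),"up",np.percentile(u,[5,50,95]).round(4),"y",np.percentile(y,[2,50,98]).round(4))
    f=u>np.percentile(u,90)-.006
    A=np.c_[along[f],np.ones(f.sum())]; k=np.linalg.lstsq(A,u[f],rcond=None)[0]; print(" slope deg",np.degrees(np.arctan(k[0])).round(2),f.sum())
E
```

```text
scene 503 axis [0.71 0.   0.71] along [-0.015  -0.0105  0.0273  0.0636  0.0666] up [-0.0021  0.0253  0.0293] y [-0.0224  0.0051  0.0265]
 slope deg -3.8 400
top 341 axis [0.71 0.   0.71] along [0.0075 0.011  0.0372 0.0611 0.0643] up [0.0159 0.0219 0.0243] y [-0.0227 -0.002   0.0199]
 slope deg -0.28 318
```

Run:
```python
from h import *
s,p,r=cur(); row([.46,-.02,.27],Rdown(-41+80))
```

```text
row [-0.06, 0.02, -80.42] [0.2246, -0.1514, -0.0191] rows>= 9.4
```

send_rows --pt "0 0 -8 0.022 -0.015 -0.002 0.03" --pt "0 0 -16 0.045 -0.03 -0.004 0.03" --pt "0 0 -24 0.067 -0.045 -0.006 0.03" --pt "0 0 -32 0.09 -0.06 -0.008 0.03" --pt "0 0 -40 0.112 -0.075 -0.01 0.03" --pt "0 0 -48 0.135 -0.09 -0.012 0.03" --pt "0 0 -56 0.157 -0.106 -0.014 0.03" --pt "0 0 -64 0.18 -0.121 -0.016 0.03" --pt "0 0 -72 0.2 -0.136 -0.018 0.03" --pt "0 0 -80 0.224 -0.151 -0.019 0.03"

```text
t: 18.55
position: [0.4585, -0.0283, 0.2679]
ee_rot: [-0.002, 0.438, 0.899, -0.002]
ft_force: [0.2, -0.3, -1.1]
width: 0.0443
```

Run:
```python
from h import *
st(); row([.50,.22,.26],Rdown(95))
```

```text
t 18.55 p [ 0.4585 -0.0283  0.2679] yawy 38.03 z [-0.006 -0.002 -1.   ] F [ 0.2 -0.3 -1.1] w 0.0443 q [ 0.62  0.61 -1.06  1.98  0.66  0.95 -0.11]
row [-0.25, -0.28, -56.97] [0.1699, 0.1857, 0.0071] rows>= 6.6
```

send_rows --pt "0 0 -8 0.024 0.026 0.001 0.03" --pt "0 0 -16 0.048 0.053 0.002 0.03" --pt "0 0 -24 0.072 0.079 0.003 0.03" --pt "0 0 -32 0.096 0.106 0.004 0.03" --pt "0 0 -40 0.12 0.132 0.005 0.03" --pt "0 0 -48 0.145 0.16 0.006 0.03" --pt "0 0 -57 0.17 0.186 0.007 0.03" --pt "0 0 -57 0.17 0.186 0.007 0.03"

```text
t: 19.35
position: [0.5016, 0.225, 0.2606]
ee_rot: [-0.003, -0.046, 0.999, 0.002]
ft_force: [-0.5, 1.2, -0.8]
width: 0.0438
```

Run:
```python
from h import *
st(); p,r,a=place("A",5,-1,dz=.09); print(p,a); row(p,r)
```

```text
t 19.35 p [0.5016 0.225  0.2606] yawy 95.25 z [-0.005  0.003 -1.   ] F [-0.5  1.2 -0.8] w 0.0438 q [ 0.14  0.82 -1.21  1.74  0.82  1.19  0.35]
[0.5923839  0.30817094 0.18056497] [ 0.70441603  0.06162842 -0.70710678]
row [0.29, -45.29, 0.16] [-0.0984, 0.0743, 0.0798] rows>= 5.3
```

send_rows --pt "0 -7 0 -0.015 0.012 0.005 0.03" --pt "0 -15 0 -0.033 0.025 0.015 0.03" --pt "0 -23 0 -0.05 0.037 0.03 0.03" --pt "0 -31 0 -0.066 0.05 0.045 0.03" --pt "0 -39 0 -0.083 0.062 0.06 0.03" --pt "0 -45.3 0 -0.098 0.074 0.08 0.03" --pt "0 -45.3 0 -0.098 0.074 0.08 0.03" --pt "0 -45.3 0 -0.098 0.074 0.08 0.03"

```text
t: 20.15
position: [0.5918, 0.3013, 0.1776]
ee_rot: [0.381, -0.04, 0.924, 0.014]
ft_force: [0.4, -0.6, -0.9]
width: 0.0442
```

```bash
cat >> h.py <<'E'
def jarcloud(f,ctr,lo=.1):
    c=load(f); P=cloud(c); b=hm(c,100,125,110,30); h=hsv(c); lab=(h[...,1]<90)&(h[...,2]>120)
    m=(b|lab)&(np.hypot(P[...,0]-ctr[0],P[...,1]-ctr[1])<.06)&(P[...,2]>lo)
    return P[m&b]
E
python3 - <<'E'
from h import *
st(); p,r,a=place("A",5,-1,dz=.09); row(p,r)
for n in("scene","top"):
    c=snap(n,n+"13.npz"); crop(c,*((280,120,400,240) if n=="scene" else (110,130,230,250)),5,f"pics/{n}13.png")
    q=jarcloud(n+"13.npz",PEG["A"])
    print(n,len(q),"z",np.percentile(q[:,2],[1,50,99]).round(3),"x",np.percentile(q[:,0],[2,98]).round(4),"y",np.percentile(q[:,1],[2,98]).round(4))
E
```

```text
t 20.15 p [0.5918 0.3013 0.1776] yawy 94.9 z [ 0.702  0.057 -0.71 ] F [ 0.4 -0.6 -0.9] w 0.0442 q [-0.27  0.91 -0.84  2.16  2.03  1.15 -0.86]
row [-0.27, -0.21, 0.13] [-0.0029, 0.0068, -0.0014] rows>= 0.2
scene 416 z [0.133 0.214 0.22 ] x [0.562 0.607] y [0.2787 0.3284]
top 327 z [0.174 0.22  0.255] x [0.5584 0.6031] y [0.2777 0.3251]
```

View pics/scene13.png

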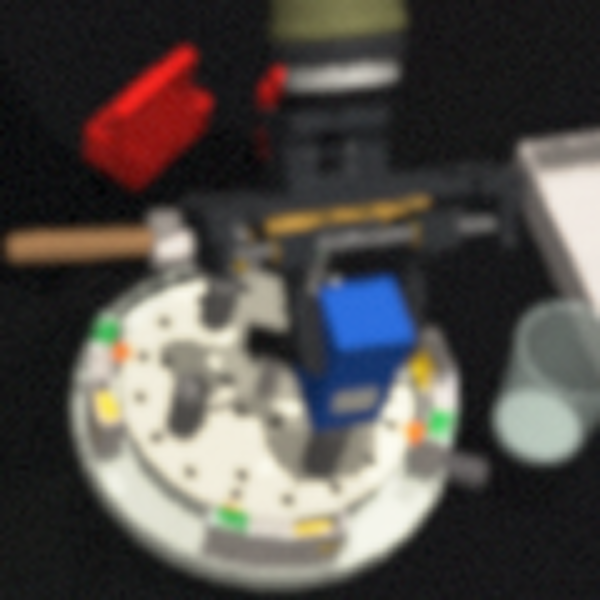

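View pics/top13.png

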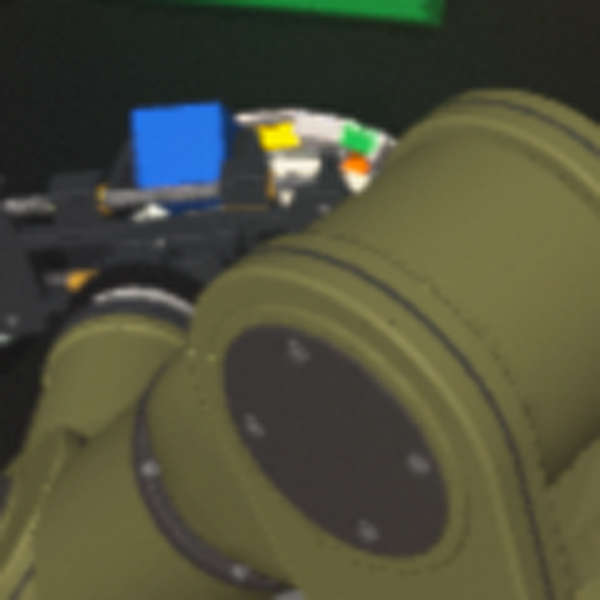

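Run:
```python
from h import *
st(); p,r,a=place("A",5,-1); 
T=np.array([.589,.306,0]); 
for z in (.1776,.12,.093): row(T+[0,0,z],r)
```

```text
t 20.25 p [0.5935 0.3017 0.1806] yawy 94.76 z [ 0.705  0.057 -0.707] F [-0.6  0.3 -1.4] w 0.0438 q [-0.26  0.9  -0.84  2.15  2.02  1.15 -0.86]
row [-0.26, 0.0, -0.07] [0.005, 0.0047, -0.0008] rows>= 0.1
row [-0.26, 0.0, -0.07] [0.0458, 0.0048, 0.0399] rows>= 1.2
row [-0.26, 0.0, -0.07] [0.0649, 0.0049, 0.059] rows>= 1.8
```

send_rows --pt "-0.2 0 0 0.005 0.005 0 0.03" --pt "-0.2 0 0 0.005 0.005 0 0.03" --pt "-0.2 0 0 0.022 0.005 0.016 0.03" --pt "-0.2 0 0 0.038 0.005 0.032 0.03" --pt "-0.2 0 0 0.046 0.005 0.04 0.03" --pt "-0.2 0 0 0.046 0.005 0.04 0.03"

```text
t: 20.85
position: [0.5885, 0.308, 0.1193]
ee_rot: [0.383, -0.04, 0.923, 0.017]
ft_force: [-0.8, 0.2, -0.5]
width: 0.0437
```

Run:
```python
from h import *
st()
for n in("scene",):
    c=snap(n,n+"14.npz"); crop(c,*((280,120,400,240) if n=="scene" else (110,130,230,250)),5,f"pics/{n}14.png")
    q=jarcloud(n+"14.npz",PEG["A"]); q=q[q[:,2]>np.percentile(q[:,2],50)-.01]
    print(n,len(q),"z",np.percentile(q[:,2],[1,50,99]).round(3),"x",np.percentile(q[:,0],[2,98]).round(4),"y",np.percentile(q[:,1],[2,98]).round(4), cv2.minAreaRect((q[:,:2]*1000).astype(np.float32)))
```

```text
t 20.85 p [0.5885 0.308  0.1193] yawy 95.03 z [ 0.705  0.063 -0.707] F [-0.8  0.2 -0.5] w 0.0437 q [-0.3   1.04 -0.81  2.17  2.14  1.24 -0.96]
scene 234 z [0.148 0.158 0.162] x [0.5586 0.6031] y [0.2844 0.3343] ((579.2637329101562, 311.4219665527344), (48.23724365234375, 55.38612365722656), 8.963581085205078)
```

View pics/scene14.png

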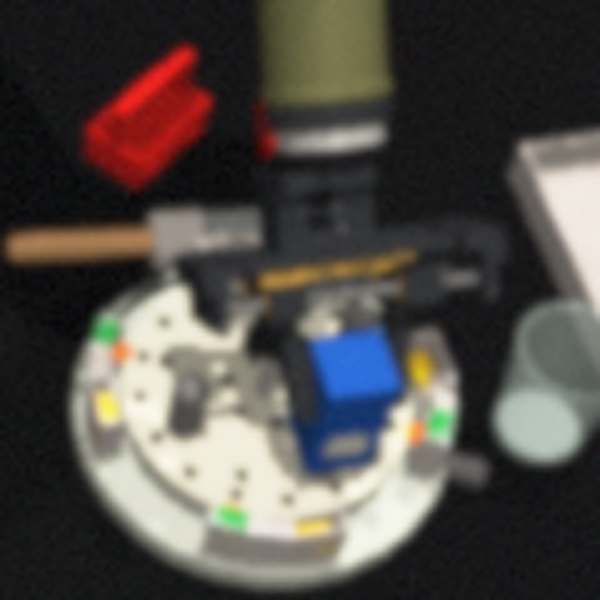

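send_rows --pt "0 0 0 0.008 0 0.008 0.03" --pt "0 0 0 0.015 0 0.015 0.03" --pt "0 0 0 0.019 0 0.019 0.03" --pt "0 0 0 0.0205 0 0.0205 0.03" --pt "0 0 0 0.0205 0 0.0205 0.03"

```text
t: 21.4
position: [0.5885, 0.3088, 0.0911]
ee_rot: [0.383, -0.041, 0.923, 0.018]
ft_force: [-1.1, -0.7, -1.2]
width: 0.0442
```

Run:
```python
from h import *
st()
```

```text
t 21.4 p [0.5885 0.3088 0.0911] yawy 95.08 z [ 0.706  0.064 -0.706] F [-1.1 -0.7 -1.2] w 0.0442 q [-0.31  1.1  -0.79  2.17  2.19  1.27 -0.99]
```

send_rows --pt "0 0 0 0.001 0 0.001 0.03" --pt "0 0 0 0.001 0 0.001 0.058" --pt "0 0 0 0.001 0 0.001 0.058" --pt "0 0 0 0.001 0 0.001 0.058" --pt "0 0 0 0.001 0 -0.03 0.058" --pt "0 0 0 0 0 -0.08 0.06" --pt "0 0 0 0 0 -0.13 0.06"

```text
t: 22.1
position: [0.496, 0.2999, 0.1839]
ee_rot: [0.383, -0.04, 0.923, 0.018]
ft_force: [-0.0, 1.2, 0.2]
width: 0.0594
```

Run:
```python
from h import *
st()
for n in("scene","top"):
    c=snap(n,n+"15.npz"); crop(c,*((280,120,400,240) if n=="scene" else (110,130,230,250)),5,f"pics/{n}15.png")
    q=jarcloud(n+"15.npz",PEG["A"]); print(np.percentile(q[:,2],[50,99])); q=q[q[:,2]>.120]
    print(n,len(q),"z",np.percentile(q[:,2],[1,50,99]).round(3),"x",np.percentile(q[:,0],[2,98]).round(4),"y",np.percentile(q[:,1],[2,98]).round(4), cv2.minAreaRect((q[:,:2]*1000).astype(np.float32)))
row([.46,.1,.27],Rdown(60))
```

```text
t 22.1 p [0.496  0.2999 0.1839] yawy 95.0 z [ 0.706  0.063 -0.705] F [-0.   1.2  0.2] w 0.0594 q [-0.4   0.89 -0.91  2.37  1.96  1.33 -1.1 ]
[0.12726527 0.13338116]
scene 184 z [0.121 0.128 0.134] x [0.5579 0.6032] y [0.2868 0.327 ] ((580.0518188476562, 307.31005859375), (46.333412170410156, 41.32278823852539), 3.0700106620788574)
[0.12965675 0.13463228]
top 90 z [0.122 0.13  0.135] x [0.5764 0.5991] y [0.287  0.3293] ((587.9193115234375, 308.08721923828125), (22.64672088623047, 44.44404220581055), 8.267273902893066)
row [14.33, 43.73, 33.54] [-0.022, -0.1984, -0.097] rows>= 6.6
```

View pics/scene15.png

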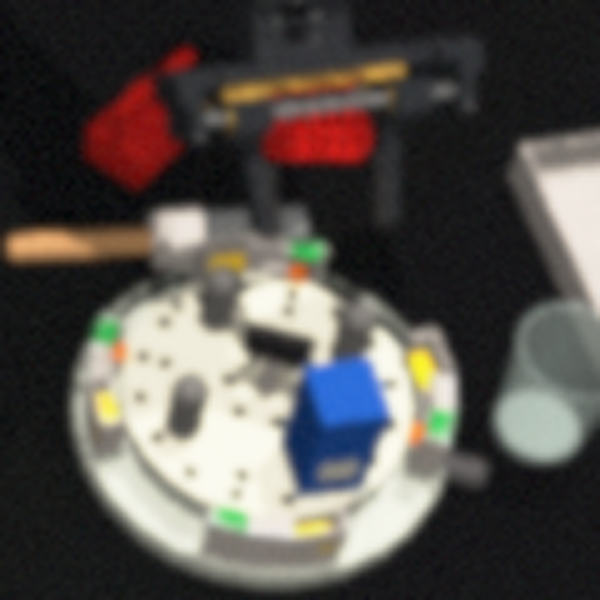

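send_rows --pt "2 6 5 -0.003 -0.03 -0.02 0.06" --pt "4 12 9 -0.006 -0.06 -0.035 0.06" --pt "6.4 19.5 15 -0.01 -0.09 -0.05 0.06" --pt "8.5 26 20 -0.013 -0.12 -0.06 0.06" --pt "10.5 32 25 -0.016 -0.145 -0.07 0.06" --pt "12.5 38 29 -0.019 -0.17 -0.083 0.06" --pt "14.3 43.7 33.5 -0.022 -0.198 -0.097 0.06"

```text
t: 22.9
position: [0.4624, 0.0974, 0.268]
ee_rot: [-0.002, 0.264, 0.964, -0.001]
ft_force: [1.1, 0.0, -1.0]
width: 0.0601
```

Run:
```python
from h import *
st()
for n in ("top","scene"):
    c=snap(n,n+"16.npz")
    for o in jars(c): print(n,o[0].round(4),"head",round(o[1],1),"w,l",round(o[2],1),round(o[3],1),"z",round(o[4],4),o[5],"lab",round(o[6],3))
row([.45,-.20,.26],Rdown(-10))
```

```text
t 22.9 p [0.4624 0.0974 0.268 ] yawy 59.34 z [-0.005 -0.    -1.   ] F [ 1.1  0.  -1. ] w 0.0601 q [ 0.37  0.65 -1.11  1.94  0.7   1.01 -0.04]
top [ 0.5808 -0.2334] head -132.8 w,l 45.7 88.8 z 0.044 409 lab 0.014
top [ 0.5261 -0.379 ] head 61.2 w,l 45.9 89.2 z 0.044 416 lab 0.013
scene [ 0.4544 -0.2026] head -114.6 w,l 46.1 91.6 z 0.0427 271 lab 0.016
scene [ 0.5302 -0.3767] head 61.1 w,l 44.4 92.6 z 0.0431 293 lab 0.012
scene [ 0.5853 -0.2307] head -132.5 w,l 44.6 90.3 z 0.0434 313 lab 0.018
row [-0.27, 0.18, 68.71] [-0.1391, -0.2576, 0.008] rows>= 8.0
```

send_rows --pt "0 0 8 -0.017 -0.032 0.001 0.06" --pt "0 0 16 -0.034 -0.063 0.002 0.06" --pt "0 0 24 -0.05 -0.095 0.003 0.06" --pt "0 0 32 -0.067 -0.127 0.004 0.06" --pt "0 0 40 -0.083 -0.158 0.005 0.06" --pt "0 0 48 -0.1 -0.188 0.006 0.06" --pt "0 0 57 -0.117 -0.22 0.007 0.06" --pt "0 0 65 -0.132 -0.247 0.008 0.06" --pt "0 0 68.7 -0.139 -0.258 0.008 0.06"

```text
t: 23.9
position: [0.4497, -0.1979, 0.259]
ee_rot: [0.001, 0.764, 0.646, -0.003]
ft_force: [0.2, 0.5, -0.5]
width: 0.0599
```

Run:
```python
from h import *
st(); p,r,a=pick(*J["J2"]); print(p,a); row(p-.1*a+[0,0,.06],r)
```

```text
t 23.9 p [ 0.4497 -0.1979  0.259 ] yawy -9.55 z [-0.004 -0.006 -1.   ] F [ 0.2  0.5 -0.5] w 0.0599 q [ 0.82  0.58 -0.81  1.91  0.55  0.88 -0.44]
[ 0.5248373  -0.38355293  0.01156497] [ 0.34065129  0.6196424  -0.70710678]
row [-7.65, 44.95, 18.22] [-0.2366, 0.0819, 0.118] rows>= 5.7
```

send_rows --pt "-1.2 7 2.8 -0.037 0.013 0.01 0.06" --pt "-2.4 14 5.6 -0.074 0.026 0.025 0.06" --pt "-3.6 21 8.5 -0.11 0.038 0.04 0.06" --pt "-4.8 28 11.3 -0.148 0.051 0.06 0.06" --pt "-6 35 14.2 -0.185 0.064 0.08 0.06" --pt "-7.1 42 17 -0.22 0.077 0.1 0.06" --pt "-7.7 45 18.2 -0.237 0.082 0.118 0.06" --pt "-7.7 45 18.2 -0.237 0.082 0.118 0.06" --pt "-7.7 45 18.2 -0.237 0.082 0.118 0.06"

```text
t: 24.8
position: [0.4946, -0.4398, 0.1428]
ee_rot: [-0.197, 0.792, 0.474, 0.331]
ft_force: [0.5, 0.8, 0.7]
width: 0.0602
```

Run:
```python
from h import *
st(); p,r,a=pick(*J["J2"]); row(p-.06*a,r);row(p,r)
```

```text
t 24.8 p [ 0.4946 -0.4398  0.1428] yawy -28.22 z [ 0.337  0.626 -0.703] F [0.5 0.8 0.7] w 0.0602 q [ 1.36  1.26 -1.01  1.21  0.19  1.2   0.17]
row [-0.37, -0.33, 0.45] [-0.0481, -0.0004, 0.0777] rows>= 1.8
row [-0.37, -0.33, 0.45] [-0.0485, -0.0001, 0.1377] rows>= 2.9
```

send_rows --pt "-0.4 -0.3 0.4 -0.03 0 0.03 0.06" --pt "-0.4 -0.3 0.4 -0.048 0 0.07 0.06" --pt "-0.4 -0.3 0.4 -0.048 0 0.1 0.06" --pt "-0.4 -0.3 0.4 -0.048 0 0.125 0.06" --pt "-0.4 -0.3 0.4 -0.048 0 0.137 0.06" --pt "-0.4 -0.3 0.4 -0.048 0 0.137 0.06"

```text
t: 25.4
position: [0.5253, -0.3829, 0.014]
ee_rot: [-0.194, 0.794, 0.472, 0.329]
ft_force: [-0.4, 0.4, 0.4]
width: 0.0601
```

Run:
```python
from h import *
st(); p,r,a=pick(*J["J2"]); row(p,r); c=snap("top","t17.npz"); crop(c,300,130,480,265,4.4,"pics/t17.png")
```

```text
t 25.4 p [ 0.5253 -0.3829  0.014 ] yawy -28.59 z [ 0.339  0.62  -0.707] F [-0.4  0.4  0.4] w 0.0601 q [ 1.29  1.4  -0.96  1.32  0.27  0.95  0.17]
row [-0.06, 0.03, 0.24] [-0.0023, -0.0001, 0.0011] rows>= 0.1
```

View pics/t17.png

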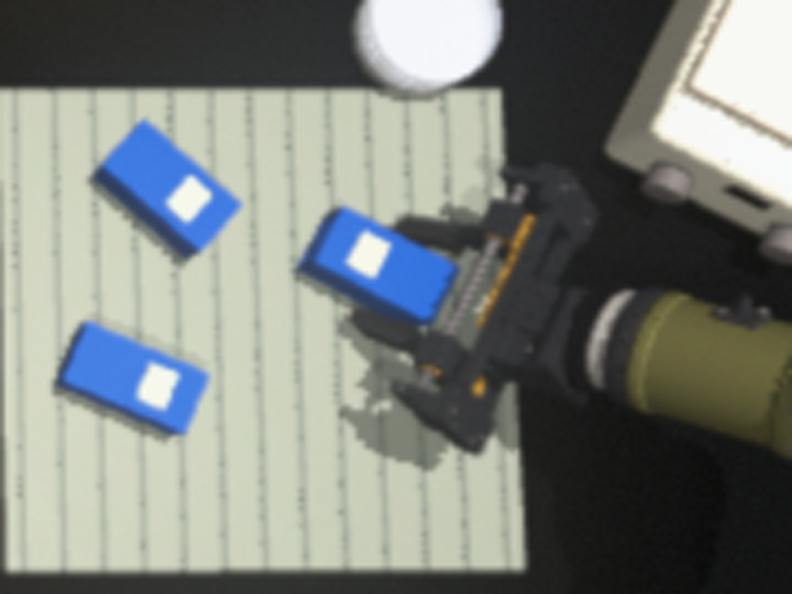

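send_rows --pt "0 0 0 0 0 0 0.03" --pt "0 0 0 0 0 0 0.03" --pt "0 0 0 0 0 0 0.03" --pt "0 0 0 0 0 0 0.03" --pt "0 0 0 0 0 0 0.03" --pt "0 0 0 0.02 0 -0.02 0.03" --pt "0 0 0 0.05 0 -0.05 0.03" --pt "0 -8 0 0.08 0 -0.08 0.03" --pt "0 -16 0 0.11 0 -0.11 0.03" --pt "0 -24 0 0.14 0 -0.13 0.03"

```text
t: 26.45
position: [0.5271, -0.3818, 0.2056]
ee_rot: [-0.089, 0.848, 0.498, 0.155]
ft_force: [1.9, -0.1, -0.7]
width: 0.0438
```

Run:
```python
from h import *
st(); row([.45,-.18,.27],Rdown(20));
```

```text
t 26.45 p [ 0.5271 -0.3818  0.2056] yawy -29.2 z [ 0.175  0.305 -0.936] F [ 1.9 -0.1 -0.7] w 0.0438 q [ 1.12  0.93 -0.83  1.44  0.33  1.   -0.15]
row [9.07, -19.2, -48.61] [0.1526, -0.1655, -0.0122] rows>= 6.2
```

Run:
```python
from h import *
row([.46,-.02,.27],Rdown(35));
```

```text
row [11.75, -18.24, -63.43] [0.288, -0.2348, 0.0383] rows>= 7.8
```

send_rows --pt "1.3 -2 -7 0.03 -0.024 -0.005 0.03" --pt "2.6 -4 -14 0.062 -0.05 -0.005 0.03" --pt "3.9 -6 -21 0.094 -0.077 0 0.03" --pt "5.2 -8.1 -28 0.126 -0.103 0.005 0.03" --pt "6.5 -10.1 -35 0.158 -0.13 0.012 0.03" --pt "7.8 -12.1 -42 0.19 -0.156 0.02 0.03" --pt "9.1 -14.1 -49 0.224 -0.183 0.028 0.03" --pt "10.4 -16.1 -56 0.256 -0.21 0.034 0.03" --pt "11.7 -18.2 -63.4 0.288 -0.235 0.038 0.03" --pt "11.7 -18.2 -63.4 0.288 -0.235 0.038 0.03"

```text
t: 27.45
position: [0.458, -0.0106, 0.2723]
ee_rot: [-0.0, 0.453, 0.892, 0.006]
ft_force: [0.5, 0.3, -0.7]
width: 0.0437
```

Run:
```python
from h import *
st(); row([.44,.22,.27],Rdown(100)); p,r,a=place("B",15,-1,dz=.09); print(p,a)
```

```text
t 27.45 p [ 0.458  -0.0106  0.2723] yawy 36.14 z [ 0.005  0.011 -1.   ] F [ 0.5  0.3 -0.7] w 0.0437 q [ 0.57  0.58 -1.02  1.98  0.62  0.92 -0.13]
row [0.7, 0.02, -63.86] [0.1968, 0.1214, 0.0046] rows>= 7.4
[0.50747724 0.34627724 0.18056497] [ 0.6830127   0.1830127  -0.70710678]
```

send_rows --pt "0 0 -8 0.025 0.015 0 0.03" --pt "0 0 -16 0.05 0.03 0 0.03" --pt "0 0 -24 0.075 0.046 0 0.03" --pt "0 0 -32 0.1 0.061 0 0.03" --pt "0 0 -40 0.125 0.077 0 0.03" --pt "0 0 -48 0.15 0.092 0 0.03" --pt "0.4 0 -56 0.175 0.108 0 0.03" --pt "0.7 0 -64 0.2 0.122 0 0.03" --pt "0.7 0 -68.5 0.21 0.13 0 0.03" --pt "0.7 0 -68.5 0.21 0.13 0 0.03"

```text
t: 28.45
position: [0.4431, 0.2296, 0.2718]
ee_rot: [-0.002, -0.121, 0.993, -0.0]
ft_force: [0.2, -0.2, -0.8]
width: 0.0435
```

Run:
```python
from h import *
st(); p,r,a=place("B",15,-1,dz=.09); row(p,r)
```

```text
t 28.45 p [0.4431 0.2296 0.2718] yawy 103.84 z [-0.004 -0.001 -1.   ] F [ 0.2 -0.2 -0.8] w 0.0435 q [ 0.13  0.75 -1.25  1.87  0.79  1.14  0.4 ]
row [-0.47, -45.26, -1.09] [-0.0908, 0.0979, 0.0908] rows>= 5.3
```

send_rows --pt "0 -7 0 -0.013 0.014 0.005 0.03" --pt "0 -15 0 -0.028 0.03 0.015 0.03" --pt "0 -23 0 -0.044 0.048 0.03 0.03" --pt "-0.2 -31 -0.5 -0.06 0.065 0.045 0.03" --pt "-0.3 -39 -0.8 -0.076 0.082 0.065 0.03" --pt "-0.5 -45.3 -1 -0.091 0.098 0.085 0.03" --pt "-0.5 -45.3 -1 -0.091 0.098 0.091 0.03" --pt "-0.5 -45.3 -1 -0.091 0.098 0.091 0.03" --pt "-0.5 -45.3 -1 -0.091 0.098 0.091 0.03"

```text
t: 29.35
position: [0.5084, 0.3426, 0.1795]
ee_rot: [0.378, -0.119, 0.917, 0.047]
ft_force: [-0.1, -0.4, 0.3]
width: 0.0438
```

```bash
cat >> h.py <<'E'
def chk(tag,peg,ns=("scene","top"),h=None):
    s,p,r=cur(); st()
    for n in ns:
        c=snap(n,f"{n}{tag}.npz"); crop(c,*((280,120,400,240) if n=="scene" else (110,130,230,250)),5,f"pics/{n}{tag}.png")
        q=jarcloud(f"{n}{tag}.npz",PEG[peg])
        if len(q)<30: print(n,"few",len(q)); continue
        zt=np.percentile(q[:,2],97); q=q[q[:,2]>zt-.014]
        print(n,len(q),"ztop",zt.round(4),"x",np.percentile(q[:,0],[2,98]).round(4),"y",np.percentile(q[:,1],[2,98]).round(4), [np.round(v,1) for v in cv2.minAreaRect((q[:,:2]*1000).astype(np.float32))])
E
python3 - <<'E'
from h import *
chk("18","B"); p,r,a=place("B",15,-1,dz=.09); row(p,r)
E
```

```text
t 29.35 p [0.5084 0.3426 0.1795] yawy 104.68 z [ 0.683  0.176 -0.709] F [-0.1 -0.4  0.3] w 0.0438 q [-0.38  0.9  -0.88  2.32  2.08  1.22 -0.96]
scene 234 ztop 0.2166 x [0.4757 0.5258] y [0.317  0.3674] [array([497.5, 344.5]), array([51.2, 57.4]), np.float64(18.6)]
top 158 ztop 0.2195 x [0.4914 0.523 ] y [0.3233 0.3632] [array([507.6, 342.2]), array([27.2, 45.9]), np.float64(17.1)]
row [-0.34, 0.09, -0.25] [0.0018, 0.0036, -0.0002] rows>= 0.1
```

View pics/scene18.png

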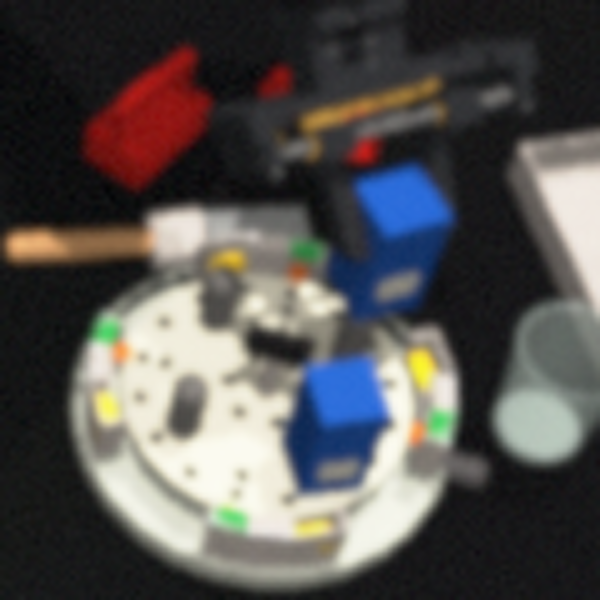

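Run:
```python
from h import *
st(); s,p,r=cur(); 
for d in ([-.004,-.0015,0],[-.004,-.0015,-.058],[-.004,-.0015,-.088]): row(p+d,r)
```

```text
t 29.45 p [0.5098 0.3432 0.1817] yawy 104.58 z [ 0.686  0.178 -0.706] F [-0.1  0.4  0.1] w 0.0442 q [-0.38  0.89 -0.88  2.32  2.08  1.22 -0.96]
row [0.0, 0.0, 0.0] [0.003, -0.0004, -0.003] rows>= 0.1
row [0.0, 0.0, 0.0] [0.0441, -0.0004, 0.0379] rows>= 1.2
row [0.0, 0.0, 0.0] [0.0653, -0.0003, 0.0591] rows>= 1.8
```

send_rows --pt "0 0 0 0.003 0 -0.003 0.03" --pt "0 0 0 0.003 0 -0.003 0.03" --pt "0 0 0 0.02 0 0.014 0.03" --pt "0 0 0 0.037 0 0.031 0.03" --pt "0 0 0 0.045 0 0.039 0.03" --pt "0 0 0 0.045 0 0.039 0.03"

```text
t: 30.05
position: [0.5042, 0.3426, 0.1197]
ee_rot: [0.379, -0.119, 0.916, 0.048]
ft_force: [-0.8, -0.3, -0.6]
width: 0.0439
```

Run:
```python
from h import *
chk("19","B",("scene",))
```

```text
t 30.05 p [0.5042 0.3426 0.1197] yawy 104.76 z [ 0.683  0.178 -0.708] F [-0.8 -0.3 -0.6] w 0.0439 q [-0.41  1.04 -0.84  2.34  2.19  1.34 -1.06]
scene 213 ztop 0.157 x [0.4722 0.5209] y [0.3164 0.3663] [array([492.3, 343.2]), array([54.2, 54.2]), np.float64(15.0)]
```

View pics/scene19.png

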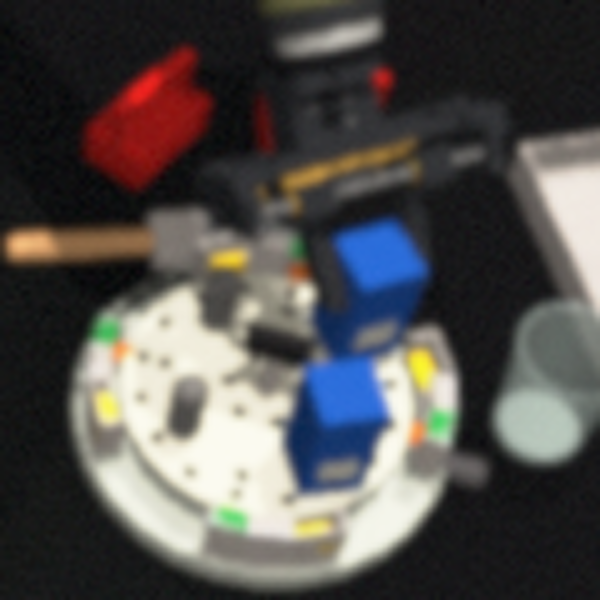

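send_rows --pt "0 0 0 0.008 0 0.008 0.03" --pt "0 0 0 0.015 0 0.015 0.03" --pt "0 0 0 0.0195 0 0.0195 0.03" --pt "0 0 0 0.021 0 0.021 0.03" --pt "0 0 0 0.021 0 0.021 0.03" --pt "0 0 0 0.021 0 0.021 0.03"

```text
t: 30.7
position: [0.505, 0.3431, 0.0933]
ee_rot: [0.382, -0.119, 0.915, 0.049]
ft_force: [-5.0, -4.7, 14.4]
width: 0.0438
```

Run:
```python
from h import *
chk("20","B",("scene",))
```

```text
t 30.7 p [0.505  0.3431 0.0933] yawy 104.82 z [ 0.688  0.181 -0.703] F [-5.  -4.7 14.4] w 0.0438 q [-0.42  1.11 -0.82  2.34  2.24  1.39 -1.09]
scene 205 ztop 0.1315 x [0.4734 0.5219] y [0.3175 0.3687] [array([493.6, 345.2]), array([52.1, 56.2]), np.float64(17.2)]
```

send_rows --pt "0 0 0 -0.001 0 -0.001 0.058" --pt "0 0 0 -0.001 0 -0.001 0.058" --pt "0 0 0 -0.001 0 -0.001 0.058" --pt "0 0 0 -0.001 0 -0.03 0.058" --pt "0 0 0 -0.001 0 -0.08 0.06" --pt "0 0 0 -0.001 0 -0.13 0.06"

```text
t: 31.35
position: [0.4152, 0.3192, 0.1837]
ee_rot: [0.379, -0.118, 0.916, 0.048]
ft_force: [-1.2, 2.2, 0.6]
width: 0.0601
```

Run:
```python
from h import *
chk("21","B"); row([.44,.1,.27],Rdown(50))
```

```text
t 31.35 p [0.4152 0.3192 0.1837] yawy 104.69 z [ 0.684  0.178 -0.707] F [-1.2  2.2  0.6] w 0.0601 q [-0.54  0.9  -0.96  2.55  1.96  1.43 -1.25]
scene 191 ztop 0.1314 x [0.4753 0.5223] y [0.3179 0.3656] [array([497.7, 341.7]), array([46., 47.]), np.float64(14.5)]
top 88 ztop 0.1323 x [0.484  0.5171] y [0.3143 0.348 ] [array([505.2, 325.7]), array([47.7, 21.9]), np.float64(51.2)]
row [21.8, 41.54, 52.24] [-0.0362, -0.2207, -0.0818] rows>= 8.2
```

View pics/scene21.png

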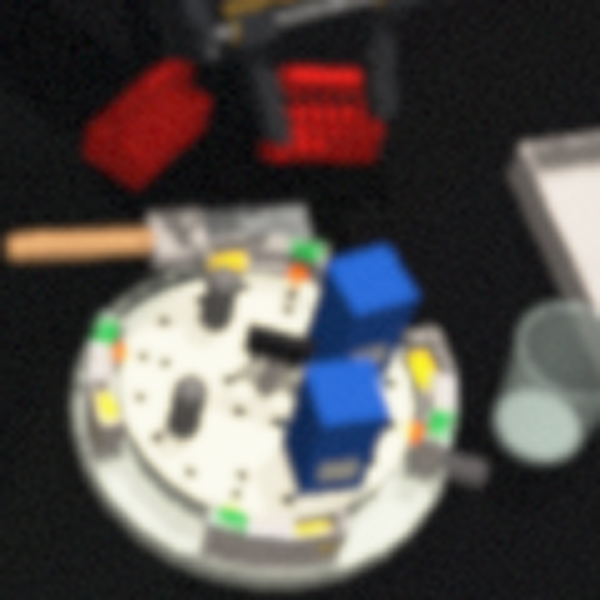

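send_rows --pt "2.4 4.6 5.8 -0.004 -0.025 -0.015 0.06" --pt "4.8 9.2 11.6 -0.008 -0.05 -0.03 0.06" --pt "7.3 13.8 17.4 -0.012 -0.075 -0.04 0.06" --pt "9.7 18.5 23.2 -0.016 -0.1 -0.05 0.06" --pt "12.1 23 29 -0.02 -0.125 -0.06 0.06" --pt "14.5 27.7 34.8 -0.024 -0.15 -0.07 0.06" --pt "17 32.3 40.6 -0.028 -0.172 -0.075 0.06" --pt "19.4 37 46.4 -0.032 -0.196 -0.08 0.06" --pt "21.8 41.5 52.2 -0.036 -0.22 -0.082 0.06" --pt "21.8 41.5 52.2 -0.036 -0.22 -0.082 0.06"

```text
t: 32.45
position: [0.4445, 0.0943, 0.2663]
ee_rot: [-0.001, 0.352, 0.936, -0.002]
ft_force: [-0.3, 0.2, -0.2]
width: 0.0603
```

Run:
```python
from h import *
st()
for n in ("top","scene"):
    c=snap(n,n+"22.npz")
    for o in jars(c): print(n,o[0].round(4),"head",round(o[1],1),"w,l",round(o[2],1),round(o[3],1),"z",round(o[4],4),o[5],"lab",round(o[6],3))
row([.46,-.10,.27],Rdown(-20))
p,r,a=pick(*J["J3"]); print(p,a); s,p0,_=cur(); row(p-.1*a+[0,0,.06],r,np.array([.46,-.1,.27]),Rdown(-20))
```

```text
t 32.45 p [0.4445 0.0943 0.2663] yawy 48.79 z [-0.003 -0.003 -1.   ] F [-0.3  0.2 -0.2] w 0.0603 q [ 0.37  0.63 -1.11  1.99  0.69  0.97 -0.24]
top [ 0.5811 -0.2337] head -132.6 w,l 45.8 88.9 z 0.0441 404 lab 0.014
scene [ 0.4537 -0.2025] head -115.1 w,l 47.8 90.5 z 0.0428 279 lab 0.016
scene [ 0.5856 -0.2308] head -133.3 w,l 43.8 91.1 z 0.0433 318 lab 0.018
row [-0.15, 0.14, 69.43] [-0.1429, -0.1383, -0.0029] rows>= 8.1
[ 0.45414926 -0.19769332  0.01156497] [-0.28534962 -0.64697419 -0.70710678]
row [1.49, -44.98, 3.6] [-0.0232, 0.0326, 0.1277] rows>= 5.3
```

send_rows --pt "0 0 8 -0.016 -0.016 0 0.06" --pt "0 0 16 -0.033 -0.032 0 0.06" --pt "0 0 24 -0.05 -0.048 0 0.06" --pt "0 0 32 -0.066 -0.064 0 0.06" --pt "0 0 40 -0.082 -0.08 0 0.06" --pt "0 0 48 -0.1 -0.096 0 0.06" --pt "0 0 56 -0.116 -0.112 0 0.06" --pt "0 0 64 -0.132 -0.128 0 0.06" --pt "0 0 69.4 -0.143 -0.138 0 0.06" --pt "0 0 69.4 -0.143 -0.138 0 0.06"

```text
t: 33.55
position: [0.4596, -0.0997, 0.2675]
ee_rot: [0.001, 0.818, 0.575, -0.002]
ft_force: [0.6, -0.1, -0.0]
width: 0.0599
```

Run:
```python
from h import *
st(); p,r,a=pick(*J["J3"]); row(p-.1*a+[0,0,.06],r)
```

```text
t 33.55 p [ 0.4596 -0.0997  0.2675] yawy -19.85 z [-0.002 -0.005 -1.   ] F [ 0.6 -0.1 -0. ] w 0.0599 q [ 0.62  0.54 -0.79  1.96  0.51  0.86 -0.79]
row [1.55, -44.68, 3.74] [-0.0229, 0.0331, 0.1253] rows>= 5.2
```

send_rows --pt "0.3 -7.5 0.6 -0.004 0.006 0.01 0.06" --pt "0.5 -15 1.2 -0.008 0.011 0.025 0.06" --pt "0.8 -22.5 1.9 -0.012 0.017 0.045 0.06" --pt "1 -30 2.5 -0.016 0.022 0.07 0.06" --pt "1.3 -37.5 3.1 -0.02 0.028 0.1 0.06" --pt "1.5 -44.7 3.7 -0.023 0.033 0.125 0.06" --pt "1.5 -44.7 3.7 -0.023 0.033 0.125 0.06" --pt "1.5 -44.7 3.7 -0.023 0.033 0.125 0.06"

```text
t: 34.35
position: [0.4828, -0.1303, 0.1426]
ee_rot: [0.208, 0.773, 0.508, -0.319]
ft_force: [-0.3, -0.4, 1.1]
width: 0.06
```

Run:
```python
from h import *
st(); p,r,a=pick(*J["J3"]); row(p-.05*a,r); row(p,r)
c=snap("scene","s23.npz"); crop(c,120,130,300,265,4.4,"pics/s23.png")
for o in jars(c): print(o[0].round(4),round(o[1],1))
```

```text
t 34.35 p [ 0.4828 -0.1303  0.1426] yawy -23.45 z [-0.282 -0.646 -0.709] F [-0.3 -0.4  1.1] w 0.06 q [-0.01  0.93 -0.37  1.82  0.89  1.27 -1.39]
row [0.13, -0.18, 0.36] [0.0406, 0.001, 0.0946] rows>= 2.1
row [0.13, -0.18, 0.36] [0.0404, 0.0009, 0.1446] rows>= 3.0
[ 0.4541 -0.2025] -114.3
[ 0.5857 -0.2312] -134.5
```

View pics/s23.png

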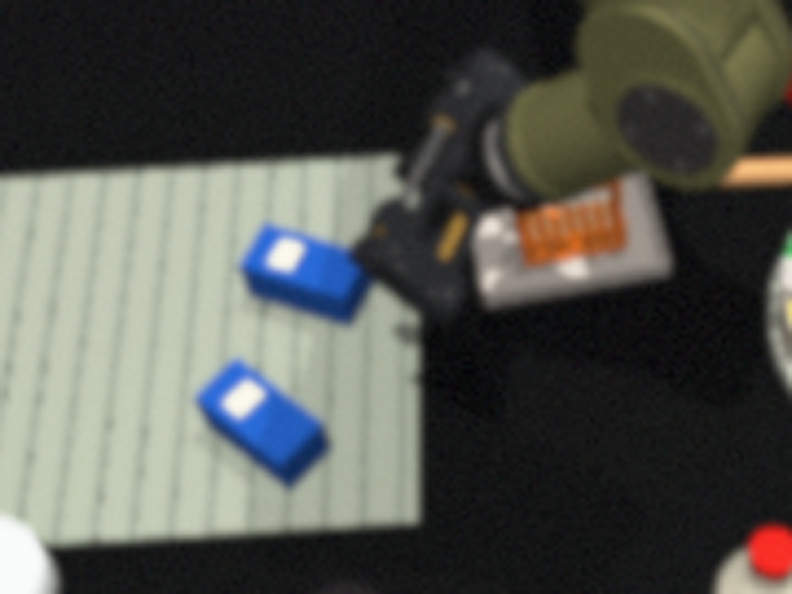

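send_rows --pt "0.1 -0.2 0.3 0.025 0.001 0.03 0.06" --pt "0.1 -0.2 0.3 0.0405 0.001 0.07 0.06" --pt "0.1 -0.2 0.3 0.0405 0.001 0.1 0.06" --pt "0.1 -0.2 0.3 0.0405 0.001 0.13 0.06" --pt "0.1 -0.2 0.3 0.0405 0.001 0.144 0.06" --pt "0.1 -0.2 0.3 0.0405 0.001 0.144 0.06"

```text
t: 35.0
position: [0.4545, -0.2013, 0.0145]
ee_rot: [0.21, 0.776, 0.501, -0.321]
ft_force: [0.7, -0.4, 0.2]
width: 0.0599
```

Run:
```python
from h import *
st(); p,r,a=pick(*J["J3"]); row(p,r); print(r.as_matrix().round(2))
c=snap("scene","s24.npz"); crop(c,120,130,300,265,4.4,"pics/s24.png")
```

```text
t 35.0 p [ 0.4545 -0.2013  0.0145] yawy -24.19 z [-0.287 -0.647 -0.706] F [ 0.7 -0.4  0.2] w 0.0599 q [ 0.06  1.14 -0.27  1.9   1.11  1.06 -1.58]
row [-0.07, 0.09, -0.47] [0.0043, -0.0018, -0.0002] rows>= 0.1
[[ 0.29  0.91 -0.29]
 [ 0.65 -0.4  -0.65]
 [-0.71  0.   -0.71]]
```

View pics/s24.png

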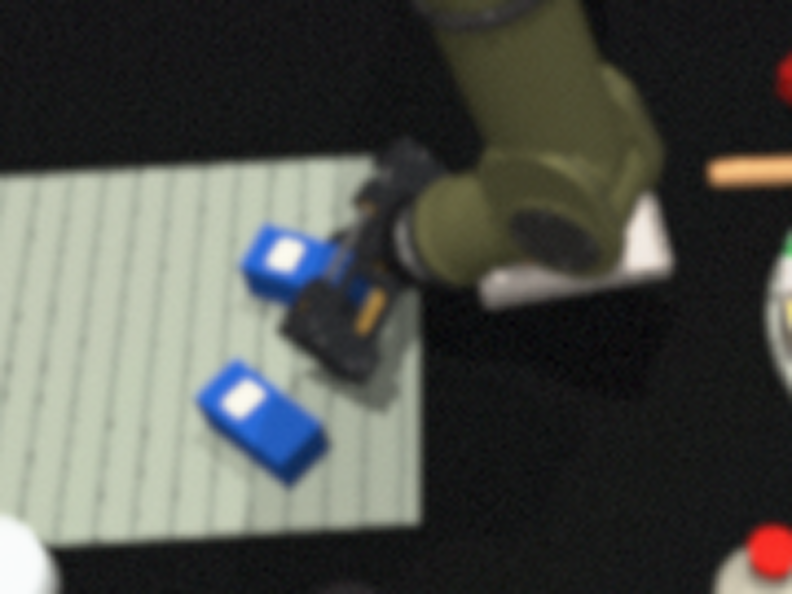

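send_rows --pt "0 0 0 0 0 0 0.03" --pt "0 0 0 0 0 0 0.03" --pt "0 0 0 0 0 0 0.03" --pt "0 0 0 0 0 0 0.03" --pt "0 0 0 0 0 0 0.03" --pt "0 0 0 -0.02 0 -0.02 0.03" --pt "0 0 0 -0.05 0 -0.05 0.03" --pt "0 8 0 -0.08 0 -0.08 0.03" --pt "0 16 0 -0.11 0 -0.11 0.03" --pt "0 24 0 -0.14 0 -0.14 0.03"

```text
t: 36.05
position: [0.455, -0.1975, 0.2126]
ee_rot: [0.101, 0.824, 0.537, -0.15]
ft_force: [0.7, -1.2, -1.1]
width: 0.0439
```

Run:
```python
from h import *
st(); row([.46,.05,.29],Rdown(-25)); p,r,a=place("D",60,1,dz=.09); print(p,a,r.as_matrix().round(2))
row(p-[.05,.08,-.06],r,np.array([.46,.05,.29]),Rdown(-25))
```

```text
t 36.05 p [ 0.455  -0.1975  0.2126] yawy -23.78 z [-0.139 -0.327 -0.935] F [ 0.7 -1.2 -1.1] w 0.0439 q [ 0.41  0.65 -0.53  1.95  0.8   0.97 -1.05]
row [0.49, 20.81, 1.16] [0.1859, -0.0949, -0.154] rows>= 5.2
[0.55031751 0.23393508 0.18056497] [ 0.35355339  0.61237244 -0.70710678] [[ 0.35  0.87  0.35]
 [ 0.61 -0.5   0.61]
 [ 0.71  0.   -0.71]]
row [-1.96, 44.97, 4.74] [0.1112, -0.0074, 0.0494] rows>= 5.3
```

Run:
```python
from h import *
p,r,a=place("D",60,1,dz=.13); row(p,r)
```

```text
row [-1.09, 65.73, 6.49] [0.402, -0.0867, -0.1618] rows>= 8.8
```

send_rows --pt "-0.1 6.6 0.6 0.04 -0.009 -0.025 0.03" --pt "-0.2 13.2 1.3 0.08 -0.017 -0.045 0.03" --pt "-0.3 19.8 1.9 0.12 -0.026 -0.065 0.03" --pt "-0.4 26.4 2.6 0.16 -0.035 -0.085 0.03" --pt "-0.5 33 3.2 0.2 -0.043 -0.1 0.03" --pt "-0.6 39.6 3.9 0.24 -0.052 -0.115 0.03" --pt "-0.8 46.2 4.5 0.28 -0.061 -0.13 0.03" --pt "-0.9 52.8 5.2 0.32 -0.07 -0.142 0.03" --pt "-1 59.4 5.8 0.36 -0.078 -0.152 0.03" --pt "-1.1 65.7 6.5 0.402 -0.087 -0.162 0.03"

```text
t: 37.05
position: [0.5225, 0.162, 0.2141]
ee_rot: [-0.147, 0.825, 0.495, 0.231]
ft_force: [-0.4, -0.1, -1.5]
width: 0.0436
```

Run:
```python
from h import *
st();p,r,a=place("D",60,1,dz=.09); row(p,r)
```

```text
t 37.05 p [0.5225 0.162  0.2141] yawy -27.83 z [ 0.235  0.471 -0.85 ] F [-0.4 -0.1 -1.5] w 0.0436 q [ 0.43  0.74 -0.91  2.14  0.95  0.17 -1.63]
row [-1.97, 13.27, 1.21] [0.0474, -0.0085, 0.0689] rows>= 1.7
```

send_rows --pt "-1 6.6 0.6 0.025 -0.004 0.005 0.03" --pt "-2 13.3 1.2 0.04 -0.008 0.02 0.03" --pt "-2 13.3 1.2 0.047 -0.0085 0.04 0.03" --pt "-2 13.3 1.2 0.047 -0.0085 0.06 0.03" --pt "-2 13.3 1.2 0.047 -0.0085 0.069 0.03" --pt "-2 13.3 1.2 0.047 -0.0085 0.069 0.03"

```text
t: 37.65
position: [0.5505, 0.2333, 0.178]
ee_rot: [-0.193, 0.801, 0.46, 0.332]
ft_force: [-1.4, 0.3, -1.1]
width: 0.0443
```

Run:
```python
from h import *
chk("25","D");p,r,a=place("D",60,1,dz=.09); row(p,r)
```

```text
t 37.65 p [0.5505 0.2333 0.178 ] yawy -30.19 z [ 0.354  0.614 -0.705] F [-1.4  0.3 -1.1] w 0.0443 q [ 0.52  1.18 -1.37  2.22  2.08  0.61 -2.62]
scene 222 ztop 0.2185 x [0.5174 0.5757] y [0.1921 0.2481] [array([553.9, 222. ]), array([43.9, 81.8]), np.float64(64.3)]
top 264 ztop 0.2178 x [0.5214 0.567 ] y [0.203  0.2487] [array([543.2, 222.7]), array([47.5, 46. ]), np.float64(57.4)]
row [-0.15, -0.05, -0.28] [0.0021, 0.0001, -0.0009] rows>= 0.0
```

View pics/scene25.png

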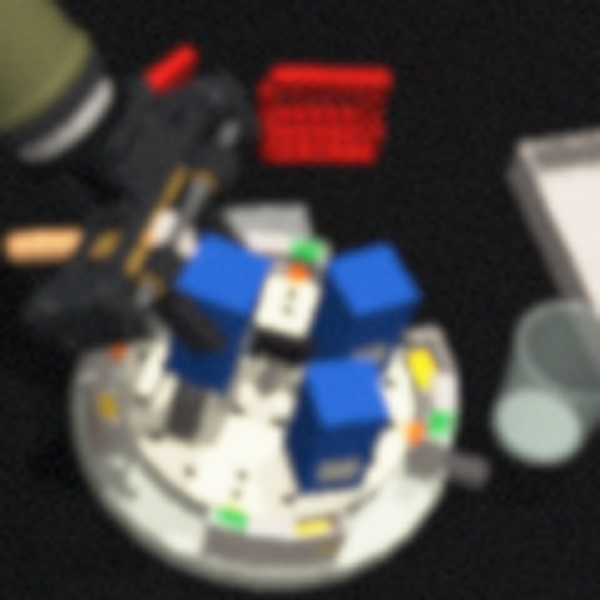

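Run:
```python
from h import *
r=Rt(75,45,-1); row([.5452,.2334,.178],r); row([.5452,.2334,.12],r); st()
```

```text
row [10.47, -0.09, -10.88] [-0.0018, -0.0041, -0.0012] rows>= 1.8
row [10.47, -0.09, -10.88] [-0.0429, -0.0037, 0.0397] rows>= 1.8
t 37.75 p [0.5498 0.2332 0.1784] yawy -30.09 z [ 0.352  0.614 -0.707] F [-0.2 -0.2 -0.4] w 0.044 q [ 0.52  1.18 -1.37  2.22  2.08  0.61 -2.62]
```

send_rows --pt "5 0 -5.3 -0.001 -0.002 0 0.03" --pt "10.4 0 -10.8 -0.002 -0.004 -0.001 0.03" --pt "10.4 0 -10.8 -0.002 -0.004 -0.001 0.03" --pt "10.4 0 -10.8 -0.002 -0.004 -0.001 0.03"

```text
t: 38.15
position: [0.5473, 0.2326, 0.1812]
ee_rot: [-0.229, 0.732, 0.563, 0.306]
ft_force: [0.1, -0.1, -1.4]
width: 0.0435
```

Run:
```python
from h import *
chk("26","D",("top",)); r=Rt(75,45,-1); row([.5452,.2334,.178],r); row([.5452,.2334,.12],r); st()
```

```text
t 38.15 p [0.5473 0.2326 0.1812] yawy -15.09 z [ 0.191  0.68  -0.708] F [ 0.1 -0.1 -1.4] w 0.0435 q [ 0.47  1.   -1.04  2.08  1.44  0.1  -1.8 ]
top 276 ztop 0.2205 x [0.5207 0.5644] y [0.2044 0.247 ] [array([544.1, 225.3]), array([41.1, 44.9]), np.float64(74.8)]
row [0.67, -0.07, 0.38] [-0.0029, -0.0047, 0.0028] rows>= 0.1
row [0.67, -0.07, 0.38] [-0.0439, -0.0054, 0.0438] rows>= 1.2
t 38.2 p [0.5497 0.2322 0.1821] yawy -15.21 z [ 0.195  0.681 -0.706] F [ 2.1 -1.1  0.2] w 0.0436 q [ 0.47  1.   -1.04  2.07  1.44  0.1  -1.79]
```

View pics/top26.png

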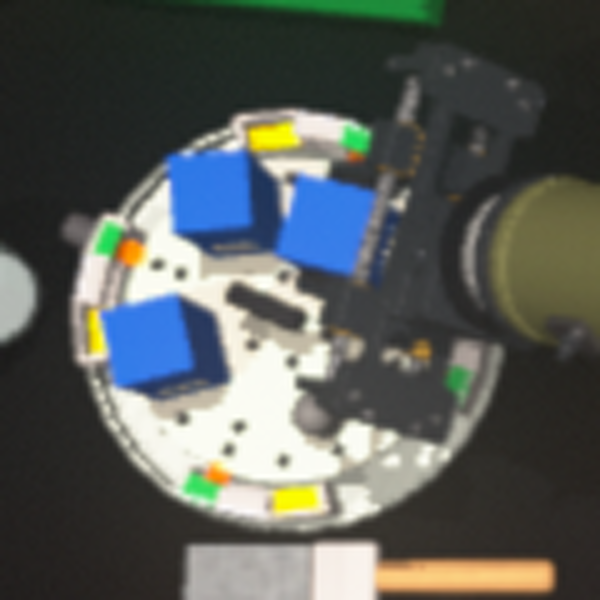

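Run:
```python
from h import *
st();r=Rt(67,45,-1); row([.5468,.2318,.18],r); row([.5468,.2318,.12],r)
```

```text
t 38.2 p [0.5497 0.2322 0.1821] yawy -15.21 z [ 0.195  0.681 -0.706] F [ 2.1 -1.1  0.2] w 0.0436 q [ 0.47  1.   -1.04  2.07  1.44  0.1  -1.79]
row [-4.99, -0.12, 6.03] [-0.0022, -0.0027, 0.0006] rows>= 0.9
row [-4.99, -0.12, 6.03] [-0.0447, -0.0035, 0.043] rows>= 1.2
```

send_rows --pt "-5 -0.1 6 -0.001 -0.001 0 0.03" --pt "-5 -0.1 6 -0.001 -0.001 0 0.03" --pt "-5 -0.1 6 -0.001 -0.001 0 0.03" --pt "-5 -0.1 6 -0.001 -0.001 0 0.03"

```text
t: 38.6
position: [0.5445, 0.2328, 0.1797]
ee_rot: [-0.215, 0.771, 0.509, 0.317]
ft_force: [-0.5, -0.8, -1.1]
width: 0.044
```

Run:
```python
from h import *
chk("27","D",("top","scene")); r=Rt(67,45,-1); row([.5468,.2318,.18],r)
q=jarcloud("scene27.npz",PEG["D"]); q=q[q[:,2]>.205]; print(len(q),q[:,0].min(),q[:,0].max(),q[:,1].min(),q[:,1].max()); print(cv2.minAreaRect((q[:,:2]*1000).astype(np.float32)))
```

```text
t 38.6 p [0.5445 0.2328 0.1797] yawy -22.88 z [ 0.27   0.654 -0.707] F [-0.5 -0.8 -1.1] w 0.044 q [ 0.53  1.12 -1.28  2.16  1.93  0.4  -2.37]
top 267 ztop 0.2196 x [0.516  0.5613] y [0.2048 0.2478] [array([540.5, 226. ]), array([39.9, 46.9]), np.float64(65.4)]
scene 11 ztop 0.2517 x [0.5642 0.5815] y [0.1904 0.1982] [array([572.5, 193.1]), array([ 4.1, 19.1]), np.float64(66.4)]
row [-0.42, 0.08, -0.18] [0.0005, 0.002, -0.0005] rows>= 0.1
207 0.5039845595333227 0.581796640254826 0.19032943704044497 0.2503058998288777
((548.7119140625, 222.28126525878906), (43.719032287597656, 83.11004638671875), 71.22530364990234)
```

View pics/scene27.png

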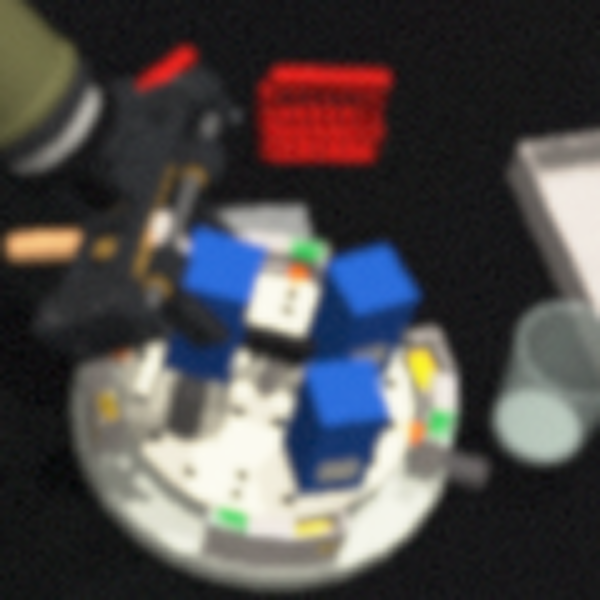

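Run:
```python
from h import *
st(); s,p,r=cur(); 
for d in ([.001,-.002,0],[.001,-.002,-.058]): row(p+d,r)
```

```text
t 38.7 p [0.5449 0.2326 0.1793] yawy -22.83 z [ 0.269  0.653 -0.708] F [ 0.3 -0.2 -0.4] w 0.0438 q [ 0.53  1.12 -1.27  2.15  1.92  0.4  -2.37]
row [0.0, 0.0, 0.0] [-0.001, 0.0017, -0.001] rows>= 0.0
row [0.0, 0.0, 0.0] [-0.042, 0.0021, 0.04] rows>= 1.2
```

send_rows --pt "0 0 0 -0.001 0.002 -0.001 0.03" --pt "0 0 0 -0.001 0.002 -0.001 0.03" --pt "0 0 0 -0.015 0.002 0.013 0.03" --pt "0 0 0 -0.03 0.002 0.028 0.03" --pt "0 0 0 -0.041 0.002 0.039 0.03" --pt "0 0 0 -0.041 0.002 0.039 0.03"

```text
t: 39.3
position: [0.5454, 0.23, 0.12]
ee_rot: [-0.214, 0.772, 0.509, 0.315]
ft_force: [0.1, -0.1, -0.7]
width: 0.0438
```

Run:
```python
from h import *
chk("28","D")
```

```text
t 39.3 p [0.5454 0.23   0.12  ] yawy -22.93 z [ 0.268  0.651 -0.71 ] F [ 0.1 -0.1 -0.7] w 0.0438 q [ 0.53  1.27 -1.28  2.16  2.07  0.5  -2.4 ]
scene 9 ztop 0.1921 x [0.5652 0.5786] y [0.1895 0.1944] [array([571.7, 191.9]), array([ 3.6, 14.4]), np.float64(82.5)]
top 240 ztop 0.1619 x [0.5186 0.563 ] y [0.2014 0.2441] [array([541.6, 222.4]), array([39.7, 47.7]), np.float64(65.8)]
```

View pics/scene28.png

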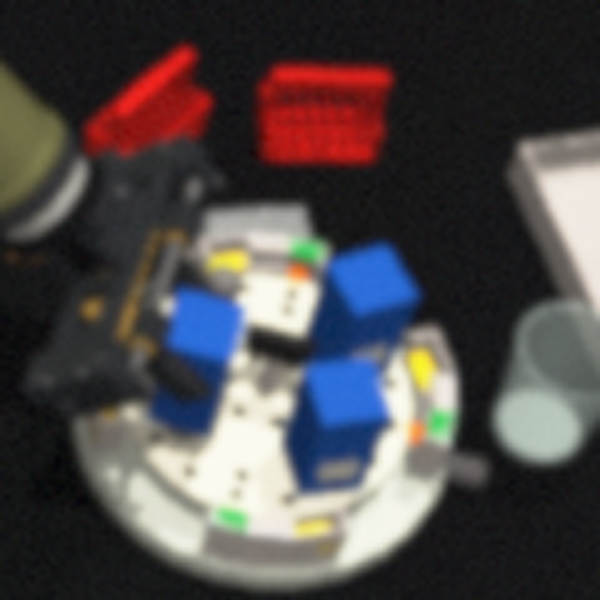

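View pics/top28.png

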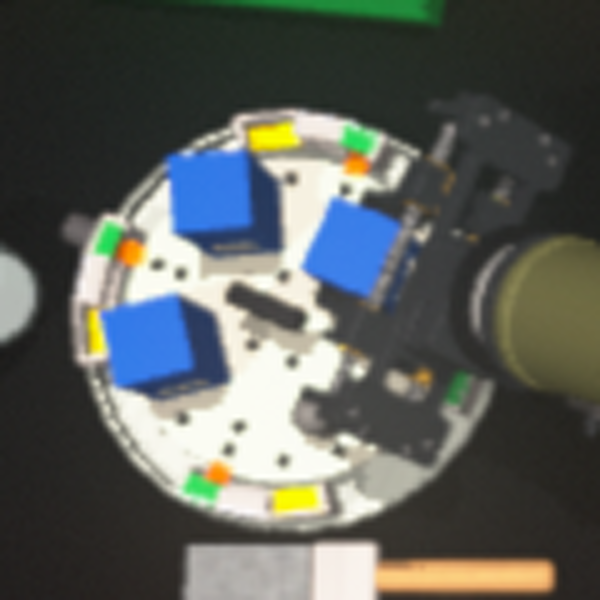

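send_rows --pt "0 0 0 -0.008 0 0.008 0.03" --pt "0 0 0 -0.014 0 0.014 0.03" --pt "0 0 0 -0.018 0 0.018 0.03" --pt "0 0 0 -0.0195 0 0.0195 0.03" --pt "0 0 0 -0.0195 0 0.0195 0.03"

```text
t: 39.9
position: [0.5457, 0.2308, 0.0946]
ee_rot: [-0.214, 0.771, 0.509, 0.316]
ft_force: [-0.1, -0.1, -0.8]
width: 0.0438
```

Run:
```python
from h import *
chk("29","D",("top",))
```

```text
t 39.9 p [0.5457 0.2308 0.0946] yawy -22.89 z [ 0.269  0.653 -0.708] F [-0.1 -0.1 -0.8] w 0.0438 q [ 0.53  1.34 -1.27  2.16  2.13  0.53 -2.41]
top 228 ztop 0.1349 x [0.517  0.5618] y [0.2003 0.2437] [array([541.6, 223. ]), array([40.1, 47.2]), np.float64(67.0)]
```

send_rows --pt "0 0 0 -0.001 0 0.001 0.03" --pt "0 0 0 -0.002 0 0.002 0.03" --pt "0 0 0 -0.002 0 0.002 0.03"

```text
t: 40.25
position: [0.546, 0.2311, 0.0929]
ee_rot: [-0.214, 0.77, 0.51, 0.317]
ft_force: [-0.8, -0.0, 1.2]
width: 0.0434
```

Run:
```python
from h import *
st()
```

```text
t 40.25 p [0.546  0.2311 0.0929] yawy -22.87 z [ 0.271  0.654 -0.707] F [-0.8 -0.   1.2] w 0.0434 q [ 0.53  1.34 -1.27  2.16  2.14  0.54 -2.41]
```

Contact beginning at the expected height; release and retreat along the tool axis.

send_rows --pt "0 0 0 -0.0005 0 0.0005 0.03" --pt "0 0 0 -0.0005 0 0.0005 0.058" --pt "0 0 0 -0.0005 0 0.0005 0.058" --pt "0 0 0 -0.0005 0 0.0005 0.058" --pt "0 0 0 0 0 -0.03 0.058" --pt "0 0 0 0 0 -0.08 0.06" --pt "0 0 0 0 0 -0.13 0.06" --pt "0 0 0 0 0 -0.15 0.06"

```text
t: 41.05
position: [0.5049, 0.1307, 0.2004]
ee_rot: [-0.213, 0.771, 0.509, 0.318]
ft_force: [0.2, -0.1, 0.3]
width: 0.0602
```

Run:
```python
from h import *
chk("30","D")
c=load("top30.npz")
for f in ("top30","scene30"):
    c=load(f+".npz")
    for o in jars(c): print(f,o[0].round(4),"head",round(o[1],1),"w,l",round(o[2],1),round(o[3],1),"z",round(o[4],4),o[5],"lab",round(o[6],3))
row([.46,.02,.28],Rdown(-10))
```

```text
t 41.05 p [0.5049 0.1307 0.2004] yawy -23.02 z [ 0.273  0.652 -0.708] F [ 0.2 -0.1  0.3] w 0.0602 q [ 0.73  0.97 -1.14  2.24  1.84  0.13 -2.21]
scene 167 ztop 0.1313 x [0.5217 0.5678] y [0.2015 0.2464] [array([543.8, 225.2]), array([41.6, 47.6]), np.float64(68.7)]
top 246 ztop 0.1334 x [0.5171 0.5622] y [0.1978 0.2446] [array([539.7, 222.6]), array([44.1, 42.7]), np.float64(68.4)]
top30 [ 0.5809 -0.2336] head -132.7 w,l 45.8 89.0 z 0.044 408 lab 0.014
scene30 [ 0.5852 -0.2303] head -132.1 w,l 44.6 91.5 z 0.0432 320 lab 0.017
row [4.96, -44.62, -12.44] [-0.0284, 0.0009, -0.1413] rows>= 5.4
```

View pics/top30.png

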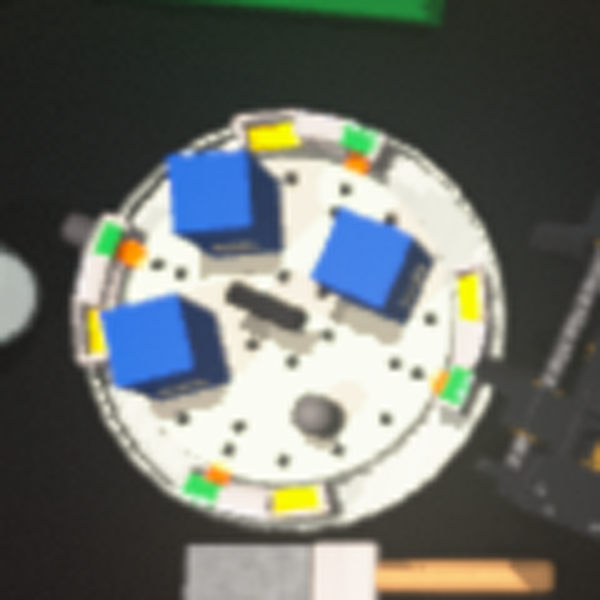

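Run:
```python
from h import *
st(); p,r,a=place("C",60,1,dz=.09); print(p); row(p,r); p,r,a=place("C",67,1,dz=.09); print(p); row(p,r)
```

```text
t 41.15 p [0.5058 0.1306 0.1998] yawy -23.05 z [ 0.274  0.649 -0.71 ] F [ 0.8 -0.1  0.4] w 0.0601 q [ 0.72  0.97 -1.14  2.24  1.84  0.14 -2.22]
[0.46551751 0.26953508 0.18056497]
row [-5.01, 0.21, 4.82] [0.0658, -0.0915, 0.0928] rows>= 2.9
[0.46404948 0.27026701 0.18056497]
row [-0.07, 0.2, -0.14] [0.0659, -0.0931, 0.0929] rows>= 2.9
```

send_rows --pt "0 0 0 0.01 -0.02 0.01 0.06" --pt "0 0 0 0.025 -0.04 0.03 0.06" --pt "0 0 0 0.04 -0.06 0.055 0.06" --pt "0 0 0 0.055 -0.08 0.08 0.06" --pt "0 0 0 0.066 -0.093 0.093 0.06" --pt "0 0 0 0.066 -0.093 0.093 0.06" --pt "0 0 0 0.066 -0.093 0.093 0.06"

```text
t: 41.85
position: [0.4688, 0.2708, 0.1791]
ee_rot: [-0.217, 0.77, 0.512, 0.314]
ft_force: [0.4, 0.4, -0.7]
width: 0.0598
```

Run:
```python
from h import *
st(); p,r,a=place("C",67,1,dz=.09); row(p,r); p,r,a=place("C",60,1,dz=.05); row(p,r)
```

```text
t 41.85 p [0.4688 0.2708 0.1791] yawy -22.41 z [ 0.261  0.655 -0.71 ] F [ 0.4  0.4 -0.7] w 0.0598 q [ 0.46  1.22 -1.47  2.35  2.09  0.72 -2.65]
row [-0.9, 0.2, -0.06] [-0.0006, -0.0042, -0.0026] rows>= 0.1
row [-5.84, 0.25, 4.89] [-0.0289, -0.0021, 0.0257] rows>= 0.9
```

Run:
```python
from h import *
p,r,a=place("C",74,1,dz=.06,off=.028); row(p,r); p,r,a=place("C",74,1,dz=.0,off=.028);print(p); row(p,r)
```

```text
row [4.04, 0.16, -5.02] [-0.0162, -0.0056, 0.0129] rows>= 0.8
[0.4625032  0.27081458 0.09856497]
row [4.04, 0.16, -5.02] [-0.0584, -0.0049, 0.0555] rows>= 1.6
```

send_rows --pt "4 0 -5 -0.004 -0.005 0 0.06" --pt "4 0 -5 -0.016 -0.005 0.013 0.06" --pt "4 0 -5 -0.016 -0.005 0.013 0.06" --pt "4 0 -5 -0.03 -0.005 0.027 0.06" --pt "4 0 -5 -0.045 -0.005 0.042 0.06" --pt "4 0 -5 -0.058 -0.005 0.055 0.06" --pt "4 0 -5 -0.058 -0.005 0.055 0.06" --pt "4 0 -5 -0.058 -0.005 0.055 0.06"

```text
t: 42.65
position: [0.4629, 0.27, 0.1007]
ee_rot: [-0.229, 0.739, 0.556, 0.305]
ft_force: [0.5, -0.1, -0.1]
width: 0.06
```

Run:
```python
from h import *
chk("31","C");p,r,a=place("C",74,1,dz=.0,off=.028);row(p,r)
```

```text
t 42.65 p [0.4629 0.27   0.1007] yawy -16.1 z [ 0.197  0.678 -0.709] F [ 0.5 -0.1 -0.1] w 0.06 q [ 0.46  1.38 -1.36  2.33  2.2   0.69 -2.5 ]
scene few 2
top few 6
row [0.19, 0.12, 0.06] [-0.0016, -0.001, 0.0022] rows>= 0.1
```

View pics/top31.png

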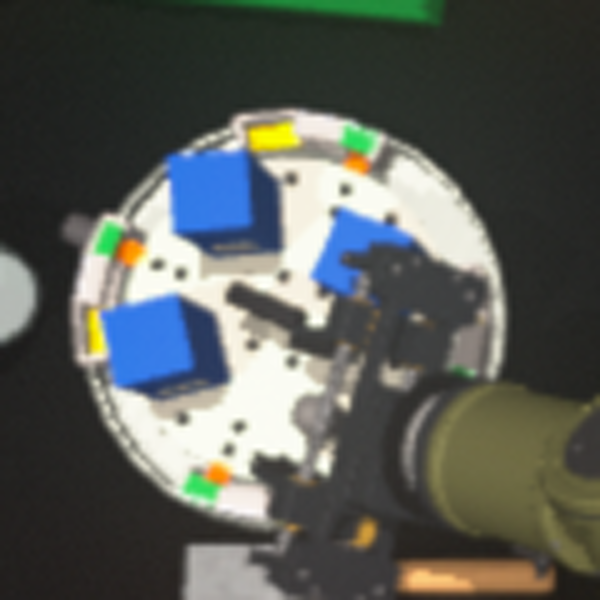

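View pics/scene31.png

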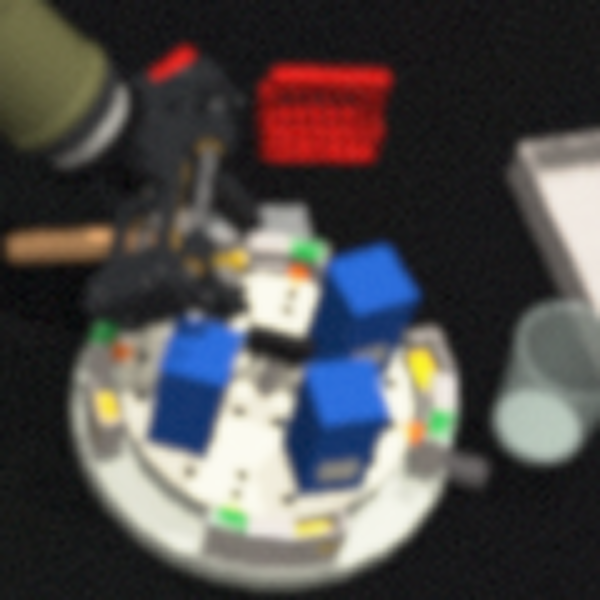

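send_rows --pt "0 0 0 0 0 -0.03 0.06" --pt "0 0 0 0 0 -0.07 0.06" --pt "0 0 0 0 0 -0.11 0.06" --pt "0 0 0 0 0 -0.15 0.06" --pt "0 0 0 0 0 -0.19 0.06"

```text
t: 43.25
position: [0.4242, 0.1437, 0.2325]
ee_rot: [-0.23, 0.738, 0.557, 0.304]
ft_force: [-2.1, -0.3, -2.3]
width: 0.0599
```

Run:
```python
from h import *
st(); row([.50,-.03,.27],Rdown(-25))
p,r,a=pick((.583,-.232),-132.4,1,off=.028); print(p,a); row(p-.1*a+[0,0,.06],r,np.array([.5,-.03,.27]),Rdown(-25))
```

```text
t 43.25 p [0.4242 0.1437 0.2325] yawy -15.85 z [ 0.192  0.677 -0.71 ] F [-2.1 -0.3 -2.3] w 0.0599 q [ 0.76  0.86 -1.18  2.37  1.72  0.07 -2.08]
row [-3.59, -44.66, 8.67] [-0.0775, 0.1203, -0.1298] rows>= 5.3
[ 0.59282119 -0.22124442  0.01156497] [-0.47680379 -0.52216678 -0.70710678]
row [6.83, -44.65, 16.49] [-0.0666, 0.1861, 0.1277] rows>= 5.6
```

send_rows --pt "-0.6 -7 1.4 -0.012 0.02 -0.025 0.06" --pt "-1.2 -15 2.9 -0.026 0.04 -0.05 0.06" --pt "-1.8 -22 4.3 -0.039 0.06 -0.07 0.06" --pt "-2.4 -30 5.8 -0.052 0.08 -0.09 0.06" --pt "-3 -37 7.2 -0.065 0.1 -0.11 0.06" --pt "-3.6 -44.7 8.7 -0.078 0.12 -0.13 0.06" --pt "-3.6 -44.7 8.7 -0.078 0.12 -0.13 0.06" --pt "-3.6 -44.7 8.7 -0.078 0.12 -0.13 0.06"

```text
t: 44.05
position: [0.5022, -0.0266, 0.2711]
ee_rot: [0.003, 0.843, 0.538, -0.0]
ft_force: [-1.0, -0.3, 0.3]
width: 0.0602
```

Run:
```python
from h import *
st()
for n in ("top","scene"):
    c=snap(n,n+"32.npz")
    for o in jars(c): print(n,o[0].round(4),"head",round(o[1],1),"w,l",round(o[2],1),round(o[3],1),"z",round(o[4],4),o[5],"lab",round(o[6],3))
p,r,a=pick((.583,-.232),-132.4,1,off=.028); row(p-.1*a+[0,0,.06],r)
```

```text
t 44.05 p [ 0.5022 -0.0266  0.2711] yawy -24.88 z [ 0.003 -0.005 -1.   ] F [-1.  -0.3  0.3] w 0.0602 q [ 0.65  0.74 -1.22  1.86  0.79  1.13 -1.31]
scene [ 0.5849 -0.2306] head -132.1 w,l 44.9 90.9 z 0.0431 313 lab 0.017
row [7.12, -44.52, 16.66] [-0.0705, 0.1857, 0.1283] rows>= 5.6
```

send_rows --pt "1.1 -7 2.6 -0.011 0.029 0.01 0.06" --pt "2.2 -14 5.3 -0.022 0.059 0.025 0.06" --pt "3.4 -21 8 -0.034 0.09 0.04 0.06" --pt "4.5 -28 10.5 -0.045 0.118 0.06 0.06" --pt "5.6 -35 13.1 -0.056 0.148 0.085 0.06" --pt "6.7 -42 15.7 -0.067 0.175 0.11 0.06" --pt "7.1 -44.5 16.7 -0.07 0.186 0.128 0.06" --pt "7.1 -44.5 16.7 -0.07 0.186 0.128 0.06" --pt "7.1 -44.5 16.7 -0.07 0.186 0.128 0.06"

```text
t: 45.05
position: [0.6383, -0.1725, 0.1397]
ee_rot: [0.152, 0.846, 0.371, -0.352]
ft_force: [0.9, 0.5, 0.3]
width: 0.0599
```

Run:
```python
from h import *
st(); p,r,a=pick((.583,-.232),-132.4,1,off=.028); row(p-.05*a,r);row(p,r)
c=snap("scene","s33.npz"); crop(c,120,130,300,265,4.4,"pics/s33.png")
for o in jars(c): print(o[0].round(4),round(o[1],1))
```

```text
t 45.05 p [ 0.6383 -0.1725  0.1397] yawy -42.71 z [-0.482 -0.518 -0.706] F [0.9 0.5 0.3] w 0.0599 q [ 0.19  1.22 -0.68  1.02  0.99  1.85 -1.22]
row [-0.41, 0.05, -0.03] [0.0435, -0.0002, 0.0877] rows>= 2.0
row [-0.41, 0.05, -0.03] [0.0436, 0.0002, 0.1377] rows>= 2.9
[ 0.5794 -0.2383] -133.2
```

View pics/s33.png

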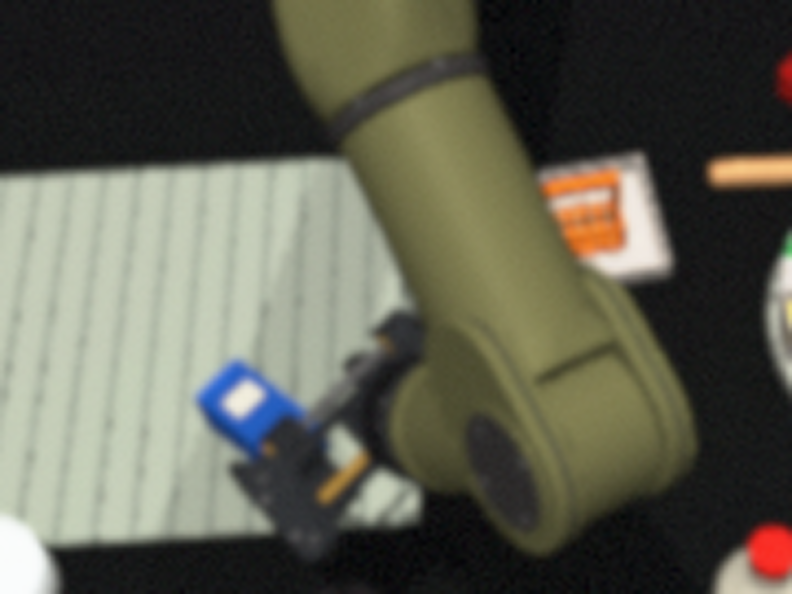

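send_rows --pt "-0.4 0 0 0.025 0 0.03 0.06" --pt "-0.4 0 0 0.0435 0 0.06 0.06" --pt "-0.4 0 0 0.0435 0 0.088 0.06" --pt "-0.4 0 0 0.0435 0 0.088 0.06"

```text
t: 45.5
position: [0.6152, -0.1987, 0.0477]
ee_rot: [0.156, 0.845, 0.371, -0.352]
ft_force: [-0.8, -0.4, -0.4]
width: 0.0601
```

Run:
```python
from h import *
st(); p,r,a=pick((.583,-.232),-132.4,1,off=.028); row(p,r)
for n in("scene","top"):
    c=snap(n,n+"34.npz"); crop(c,*((120,150,300,285) if n=="scene" else (220,80,400,215)),4.4,f"pics/{n}34.png")
```

```text
t 45.5 p [ 0.6152 -0.1987  0.0477] yawy -42.53 z [-0.479 -0.524 -0.704] F [-0.8 -0.4 -0.4] w 0.0601 q [ 0.23  1.31 -0.66  1.12  1.04  1.72 -1.31]
row [-0.03, 0.27, -0.15] [0.0033, -0.0013, 0.048] rows>= 1.0
```

View pics/scene34.png

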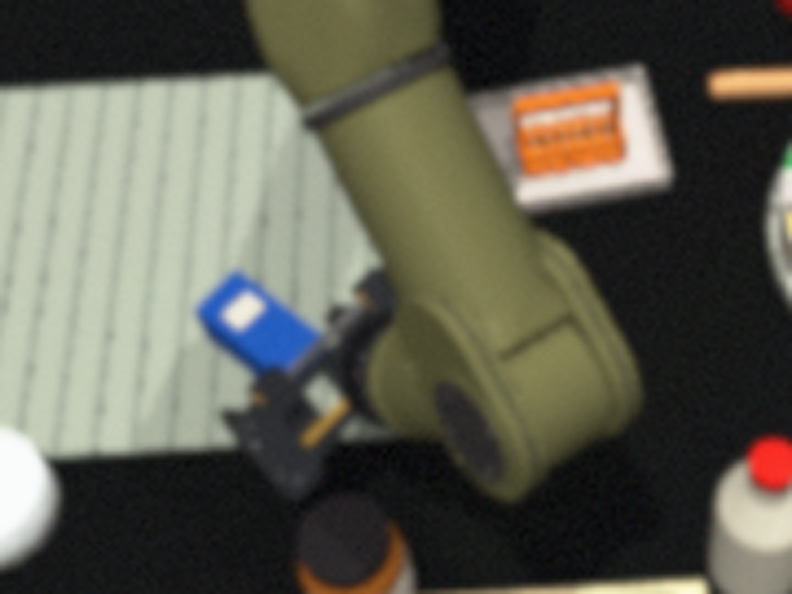

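View pics/top34.png

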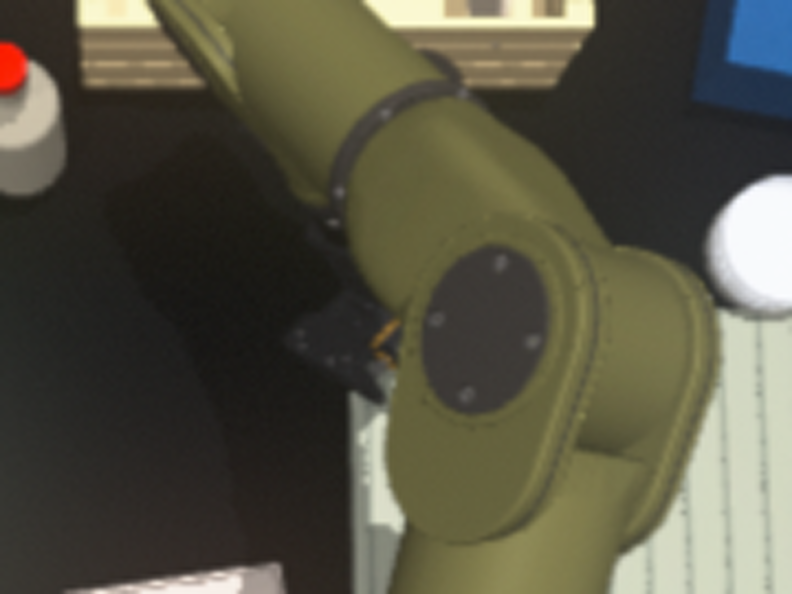

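send_rows --pt "0 0.2 0 0.002 -0.001 0.025 0.06" --pt "0 0.2 0 0.002 -0.001 0.042 0.06" --pt "0 0.2 0 0.002 -0.001 0.048 0.06" --pt "0 0.2 0 0.002 -0.001 0.048 0.06"

```text
t: 46.0
position: [0.5945, -0.2194, 0.012]
ee_rot: [0.155, 0.846, 0.372, -0.349]
ft_force: [1.2, 1.3, 0.2]
width: 0.0601
```

Run:
```python
from h import *
st(); p,r,a=pick((.583,-.232),-132.4,1,off=.028); row(p,r)
```

```text
t 46.0 p [ 0.5945 -0.2194  0.012 ] yawy -42.45 z [-0.476 -0.522 -0.708] F [1.2 1.3 0.2] w 0.0601 q [ 0.27  1.34 -0.65  1.19  1.07  1.65 -1.35]
row [0.06, -0.04, -0.13] [-0.0014, 0.0, 0.0021] rows>= 0.0
```

Close and lift (up = −x, −z here).

send_rows --pt "0 0 0 0 0 0 0.03" --pt "0 0 0 0 0 0 0.03" --pt "0 0 0 0 0 0 0.03" --pt "0 0 0 0 0 0 0.03" --pt "0 0 0 0 0 0 0.03" --pt "0 0 0 -0.02 0 -0.02 0.03" --pt "0 0 0 -0.05 0 -0.05 0.03" --pt "0 8 0 -0.08 0 -0.08 0.03" --pt "0 16 0 -0.11 0 -0.11 0.03" --pt "0 24 0 -0.14 0 -0.14 0.03"

```text
t: 47.0
position: [0.5943, -0.2181, 0.2116]
ee_rot: [0.074, 0.9, 0.397, -0.163]
ft_force: [0.1, -0.6, -0.3]
width: 0.0439
```

Run:
```python
from h import *
st(); row([.48,-.05,.28],Rdown(-25)); c=snap("scene","s35.npz"); crop(c,120,130,300,265,4.4,"pics/s35.png")
```

```text
t 47.0 p [ 0.5943 -0.2181  0.2116] yawy -42.33 z [-0.235 -0.263 -0.936] F [ 0.1 -0.6 -0.3] w 0.0439 q [ 0.54  0.95 -0.89  1.39  0.9   1.49 -1.23]
row [-2.93, 20.52, -17.18] [0.0199, -0.1975, -0.0813] rows>= 4.3
```

View pics/s35.png

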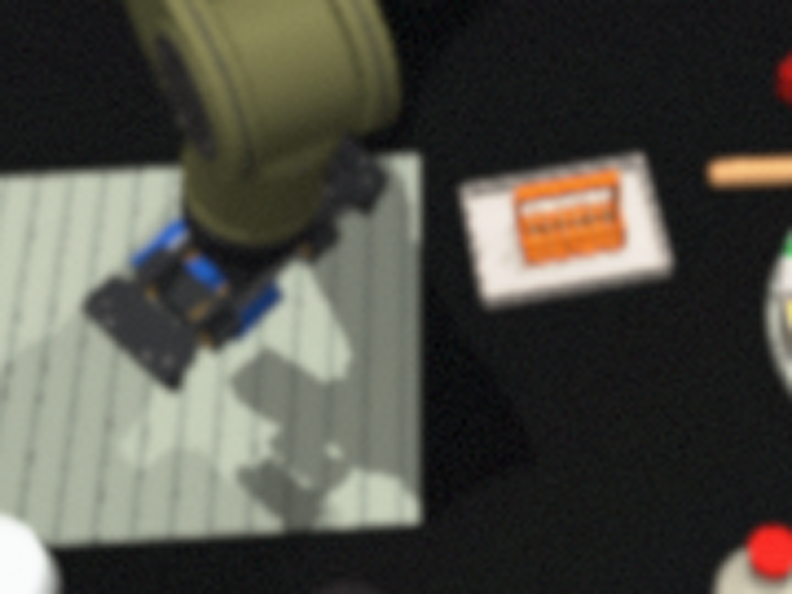

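Run:
```python
from h import *
row([.47,-.02,.29],Rdown(-22))
```

```text
row [-2.82, 20.11, -20.83] [0.0348, -0.2295, -0.0901] rows>= 5.0
```

send_rows --pt "-0.5 3.4 -3.5 0.006 -0.035 -0.02 0.03" --pt "-1 6.7 -7 0.012 -0.075 -0.04 0.03" --pt "-1.4 10 -10.4 0.018 -0.115 -0.06 0.03" --pt "-1.9 13.4 -13.9 0.023 -0.155 -0.07 0.03" --pt "-2.4 16.8 -17.4 0.029 -0.195 -0.082 0.03" --pt "-2.8 20.1 -20.8 0.035 -0.23 -0.09 0.03" --pt "-2.8 20.1 -20.8 0.035 -0.23 -0.09 0.03"

```text
t: 47.75
position: [0.4648, -0.0137, 0.2814]
ee_rot: [-0.005, 0.825, 0.565, -0.009]
ft_force: [0.6, -0.1, 0.2]
width: 0.0435
```

Run:
```python
from h import *
st(); p,r,a=place("C",72,1,dz=.10,off=.028); print(p); row(p-[.02,.07,-.03],r); row(p,r)
for n in("scene","top"):
    c=snap(n,n+"36.npz"); q=held(c); rr=Rt(0,45,1); ax=rr.inv().apply([1,0,0]); up=rr.inv().apply([0,0,1])
    al=q@ax;u=q@up; print(n,len(q),"along",np.percentile(al,[2,98]).round(4),"up",np.percentile(u,[50,95]).round(4),"y",np.percentile(q[:,1],[2,98]).round(4))
```

```text
t 47.75 p [ 0.4648 -0.0137  0.2814] yawy -21.15 z [-0.02  -0.002 -1.   ] F [ 0.6 -0.1  0.2] w 0.0435 q [ 0.67  0.69 -1.26  1.93  0.74  1.12 -1.27]
[0.46295165 0.27067747 0.19856497]
row [0.26, 45.45, -3.39] [0.1925, -0.0968, 0.0529] rows>= 5.3
row [0.26, 45.45, -3.39] [0.2652, -0.1028, 0.0824] rows>= 5.9
scene 93 along [-0.0429  0.0769] up [-0.0099  0.0417] y [0.017  0.0841]Traceback (most recent call last):
  File "<stdin>", line 4, in <module>
  File "h.py", line 73, in held
    cc=comps(m,30); m=max(cc,key=lambda x:(x[0]&b).sum())[0]
                      ~~~^^^^^^^^^^^^^^^^^^^^^^^^^^^^^^^^
ValueError: max() iterable argument is empty
```

send_rows --pt "0 7 -0.5 0.03 -0.015 0.003 0.03" --pt "0 14 -1 0.06 -0.03 0.008 0.03" --pt "0 21 -1.5 0.09 -0.045 0.015 0.03" --pt "0 28 -2 0.12 -0.06 0.023 0.03" --pt "0 35 -2.6 0.15 -0.076 0.033 0.03" --pt "0.2 42 -3.2 0.178 -0.09 0.045 0.03" --pt "0.3 45.4 -3.4 0.192 -0.097 0.053 0.03" --pt "0.3 45.4 -3.4 0.192 -0.097 0.053 0.03" --pt "0.3 45.4 -3.4 0.192 -0.097 0.053 0.03" --pt "0.3 45.4 -3.4 0.192 -0.097 0.053 0.03"

```text
t: 48.85
position: [0.4474, 0.1982, 0.2251]
ee_rot: [-0.226, 0.75, 0.539, 0.309]
ft_force: [-0.4, -0.7, -1.7]
width: 0.0438
```

Run:
```python
from h import *
st(); p,r,a=place("C",72,1,dz=.10,off=.028); row(p,r)
```

```text
t 48.85 p [0.4474 0.1982 0.2251] yawy -18.47 z [ 0.22   0.672 -0.707] F [-0.4 -0.7 -1.7] w 0.0438 q [ 0.67  1.03 -1.41  2.36  1.87  0.39 -2.38]
row [0.11, -0.03, -0.56] [0.0332, -0.0081, 0.0709] rows>= 1.6
```

send_rows --pt "0 0 -0.5 0.01 -0.003 0.02 0.03" --pt "0 0 -0.5 0.022 -0.006 0.045 0.03" --pt "0 0 -0.5 0.033 -0.008 0.07 0.03" --pt "0 0 -0.5 0.033 -0.008 0.071 0.03" --pt "0 0 -0.5 0.033 -0.008 0.071 0.03"

```text
t: 49.35
position: [0.4634, 0.2703, 0.2002]
ee_rot: [-0.221, 0.748, 0.544, 0.31]
ft_force: [-0.9, 0.3, -0.9]
width: 0.0437
```

Run:
```python
from h import *
chk("37","C"); p,r,a=place("C",72,1,dz=.10,off=.028); row(p,r)
```

```text
t 49.35 p [0.4634 0.2703 0.2002] yawy -18.06 z [ 0.223  0.668 -0.71 ] F [-0.9  0.3 -0.9] w 0.0437 q [ 0.48  1.12 -1.42  2.32  2.02  0.57 -2.56]
scene 12 ztop 0.2741 x [0.485  0.5075] y [0.2281 0.2375] [array([495.6, 232.7]), array([ 3.9, 24.9]), np.float64(72.1)]
top 265 ztop 0.2304 x [0.4367 0.4816] y [0.2427 0.283 ] [array([458.1, 259.8]), array([44.3, 47.2]), np.float64(71.8)]
row [0.37, 0.17, 0.21] [-0.0007, -0.0008, 0.0022] rows>= 0.1
```

View pics/top37.png

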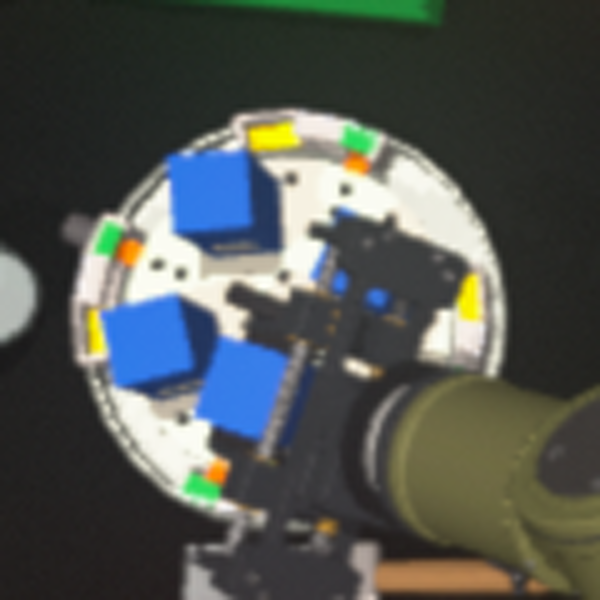

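View pics/scene37.png

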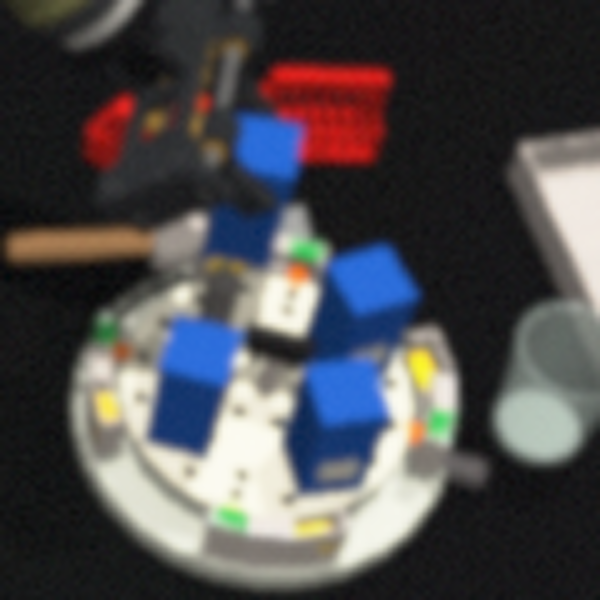

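Run:
```python
from h import *
st(); s,p,r=cur(); 
for d in ([-.001,-.003,0],[-.001,-.003,-.071]): row(p+d,r)
```

```text
t 49.45 p [0.4633 0.2695 0.2006] yawy -18.11 z [ 0.224  0.668 -0.709] F [-0.2  0.1 -0.6] w 0.0437 q [ 0.48  1.12 -1.42  2.33  2.02  0.57 -2.56]
row [0.0, 0.0, 0.0] [-0.0022, -0.0, -0.0022] rows>= 0.1
row [0.0, 0.0, 0.0] [-0.0523, -0.0005, 0.0481] rows>= 1.4
```

send_rows --pt "0 0 0 -0.002 0 -0.002 0.03" --pt "0 0 0 -0.002 0 -0.002 0.03" --pt "0 0 0 -0.016 0 0.012 0.03" --pt "0 0 0 -0.032 0 0.028 0.03" --pt "0 0 0 -0.046 0 0.042 0.03" --pt "0 0 0 -0.052 0 0.048 0.03" --pt "0 0 0 -0.052 0 0.048 0.03"

```text
t: 50.15
position: [0.4621, 0.2675, 0.1294]
ee_rot: [-0.223, 0.747, 0.543, 0.31]
ft_force: [-0.1, 0.0, -0.6]
width: 0.0436
```

Run:
```python
from h import *
chk("38","C")
```

```text
t 50.15 p [0.4621 0.2675 0.1294] yawy -18.06 z [ 0.222  0.67  -0.708] F [-0.1  0.  -0.6] w 0.0436 q [ 0.46  1.32 -1.39  2.35  2.19  0.7  -2.58]
scene 16 ztop 0.2054 x [0.4805 0.5045] y [0.2261 0.233 ] [array([492.4, 228.3]), array([ 7.1, 24.8]), np.float64(82.4)]
top 227 ztop 0.161 x [0.4357 0.479 ] y [0.2413 0.28  ] [array([457.9, 261.1]), array([36.6, 47.2]), np.float64(73.0)]
```

View pics/scene38.png

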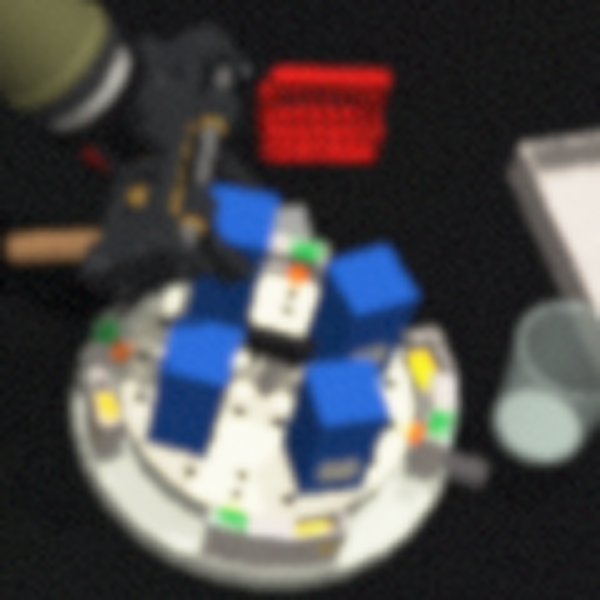

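send_rows --pt "0 0 0 -0.008 0 0.008 0.03" --pt "0 0 0 -0.015 0 0.015 0.03" --pt "0 0 0 -0.0185 0 0.0185 0.03" --pt "0 0 0 -0.02 0 0.02 0.03" --pt "0 0 0 -0.02 0 0.02 0.03"

```text
t: 50.75
position: [0.4631, 0.2688, 0.1035]
ee_rot: [-0.223, 0.746, 0.544, 0.313]
ft_force: [-0.7, -2.9, 7.2]
width: 0.0438
```

Run:
```python
from h import *
chk("39","C",("top",))
```

```text
t 50.75 p [0.4631 0.2688 0.1035] yawy -17.99 z [ 0.224  0.673 -0.704] F [-0.7 -2.9  7.2] w 0.0438 q [ 0.46  1.39 -1.37  2.35  2.25  0.74 -2.57]
top 222 ztop 0.1333 x [0.4348 0.481 ] y [0.241  0.2814] [array([464.8, 279.2]), array([74.5, 46.7]), np.float64(70.2)]
```

send_rows --pt "0 0 0 0.0005 0 -0.0005 0.058" --pt "0 0 0 0.0005 0 -0.0005 0.058" --pt "0 0 0 0.0005 0 -0.0005 0.058" --pt "0 0 0 0.0005 0 -0.0005 0.058" --pt "0 0 0 0 0 -0.03 0.058" --pt "0 0 0 0 0 -0.08 0.06" --pt "0 0 0 0 0 -0.13 0.06" --pt "0 0 0 0 0 -0.18 0.06"

```text
t: 51.6
position: [0.4213, 0.1468, 0.2303]
ee_rot: [-0.224, 0.747, 0.543, 0.311]
ft_force: [-0.1, -1.1, -0.6]
width: 0.0604
```

Run:
```python
from h import *
st(); row([.48,-.05,.28],Rdown(-25))
```

```text
t 51.6 p [0.4213 0.1468 0.2303] yawy -18.0 z [ 0.221  0.673 -0.706] F [-0.1 -1.1 -0.6] w 0.0604 q [ 0.79  0.93 -1.31  2.41  1.93  0.21 -2.35]
row [-2.55, -45.08, 6.72] [-0.0844, 0.1168, -0.1545] rows>= 5.3
```

send_rows --pt "-0.4 -7.5 1.1 -0.014 0.02 -0.03 0.06" --pt "-0.8 -15 2.2 -0.028 0.04 -0.055 0.06" --pt "-1.3 -22.5 3.4 -0.042 0.06 -0.085 0.06" --pt "-1.7 -30 4.5 -0.056 0.08 -0.11 0.06" --pt "-2.1 -37.5 5.6 -0.07 0.1 -0.135 0.06" --pt "-2.5 -45 6.7 -0.084 0.117 -0.154 0.06" --pt "-2.5 -45 6.7 -0.084 0.117 -0.154 0.06" --pt "-2.5 -45 6.7 -0.084 0.117 -0.154 0.06"

```text
t: 52.4
position: [0.4832, -0.0518, 0.2812]
ee_rot: [0.003, 0.845, 0.534, -0.001]
ft_force: [1.5, 0.1, -1.1]
width: 0.0599
```

Run:
```python
from h import *
st()
for n in("scene","top"):
    c=snap(n,n+"40.npz"); P=cloud(c); crop(c,*((280,120,400,240) if n=="scene" else (110,130,230,250)),5,f"pics/{n}40.png")
    cv2.imwrite(f"pics/{n}40f.png",cv2.resize(c["image"][:,:,::-1],(768,576)))
    tips=dict(top=dict(A=(.5765,.3044),B=(.4923,.3405),C=(.4572,.257),D=(.5407,.222)),scene=dict(A=(.5816,.3081),B=(.4972,.3408),C=(.4608,.2591),D=(.5462,.2243)))[n]
    h=hsv(c); b=hm(c,100,125,110,30)
    for k,t in tips.items():
        m=b&(P[...,2]>.118)&(P[...,2]<.145)&(np.hypot(P[...,0]-t[0],P[...,1]-t[1])<.045)
        m=max(comps(m,20),key=lambda x:x[1][4])[0]; q=P[m]
        f=q[(q[:,2]>np.median(q[:,2])-.008)]; A=np.c_[f[:,:2]-f[:,:2].mean(0),np.ones(len(f))]; s=np.linalg.lstsq(A,f[:,2],rcond=None)[0]
        (cx,cy),(w,l),_=cv2.minAreaRect((f[:,:2]*1000).astype(np.float32))
        print(n,k,"top z",s[2].round(4),"tilt",s[:2].round(3),"ctr",round(cx/1000,4),round(cy/1000,4),"wl",round(w,1),round(l,1),"off mm",round(np.hypot(cx-t[0]*1000,cy-t[1]*1000),1))
    m=(np.hypot(P[...,0]-.519,P[...,1]-.2825)<.09)&(P[...,2]>.03)&(P[...,2]<.046)&(h[...,1]<50)&(h[...,2]>120)
    q=P[m]; s=np.linalg.lstsq(np.c_[q[:,:2]-[.519,.2825],np.ones(len(q))],q[:,2],rcond=None)[0]; print(n,"plate face",s.round(4))
```

```text
t 52.4 p [ 0.4832 -0.0518  0.2812] yawy -25.42 z [ 0.003 -0.006 -1.   ] F [ 1.5  0.1 -1.1] w 0.0599 q [ 0.73  0.72 -1.27  1.89  0.77  1.13 -1.28]
scene A top z 0.1282 tilt [-0.026 -0.001] ctr 0.5804 0.3094 wl 46.8 44.5 off mm 1.8
scene B top z 0.1279 tilt [-0.045  0.007] ctr 0.4977 0.3416 wl 46.6 47.2 off mm 0.9
scene C top z 0.128 tilt [-0.023  0.029] ctr 0.4613 0.2599 wl 41.9 47.0 off mm 0.9
scene D top z 0.1284 tilt [-0.006  0.008] ctr 0.5439 0.2253 wl 42.3 47.3 off mm 2.5
scene plate face [0.0031 0.0012 0.0388]
top A top z 0.1296 tilt [0.026 0.019] ctr 0.5771 0.3067 wl 44.5 44.1 off mm 2.4
top B top z 0.1296 tilt [0.007 0.017] ctr 0.4939 0.339 wl 43.7 43.8 off mm 2.2
top C top z 0.1297 tilt [-0.014  0.026] ctr 0.4582 0.2572 wl 43.4 42.0 off mm 1.0
top D top z 0.1294 tilt [0.014 0.012] ctr 0.5397 0.2221 wl 44.6 42.7 off mm 1.0
top plate face [-0.0014  0.0032  0.04  ]
```

View pics/scene40.png

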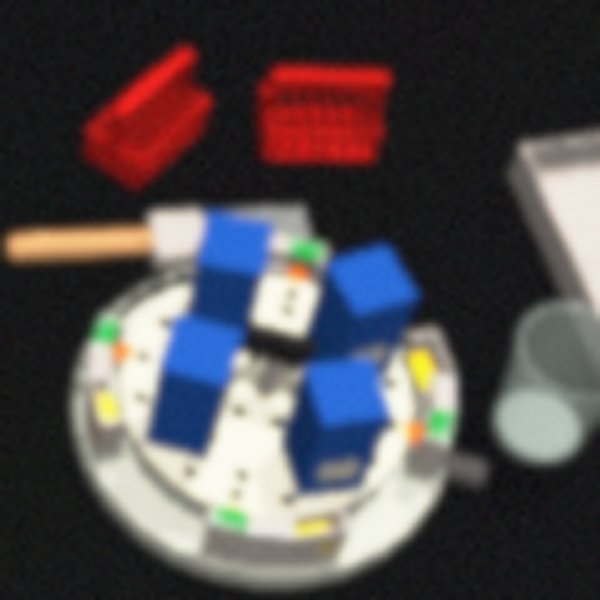

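View pics/top40f.png

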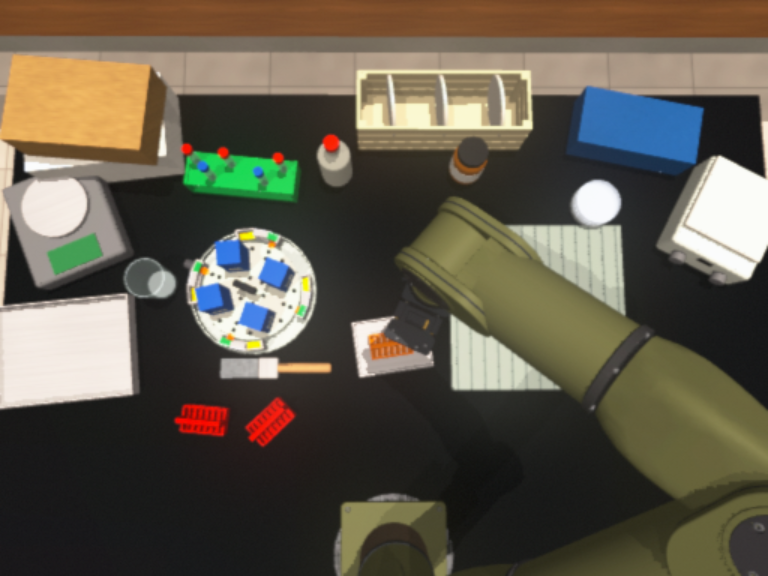

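Run:
```python
from h import *
print(ticket.hand_in()); st()
```

```text
the job is handed in; nothing more can be done
None
the job is handed in; nothing more can be done
```

The job is done and handed in at about 52 s of the 208 s allowed. `hand_in` gave no verdict, as expected.

- **Slide rack:** I lifted it out of the pan by its bar and stood it in the small steel tray. Its bar top measured about 71–72 mm over the bench, which fits the tray floor.
- **Peg plate:** I carried it by the handle, set its lugs in the yellow entries and turned it about 28° clockwise. Then I pressed it down until it dropped about 9 mm into the notches. Its upper face measured 39–40 mm high in both views (39 expected when locked). It is level, and the lugs sit under the green lips.
- **Jars:** All four were present. Each was turned mouth down onto its own peg. Jar tops measured 128–130 mm (129 expected). Centres were within 2.5 mm of the peg tips in both views, no fitted top face tilted more than about 0.05 rad, and the arm stood clear.

**Slip while working:** while lifting the first jar I gave one shift in the wrong direction and dragged the gripped jar about 20 cm along the bench and off the mat. It did not slip in the grip, and it was then lifted and placed normally.

**Disagreements in the checks:**
- The two cameras differed by about 4–5 mm in x, so I used averages or same-camera comparisons.
- The last jar touched down about 5 mm higher on the tool reading than worked out, but its top height matched the others.
- The other things on the bench looked unmoved in the final picture, but I did not measure them.

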